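# Unload the evaporator and send the sample tote into its bay

### The job

Unload the evaporator: lift its clear cover plate straight up off the two dowels, keeping it level so that it does not bind, and lay it flat on the blue mat, centred and lengthways. Then stand every amber jar upright in the blue tote, and when all are in, push the tote along the rollers, without lifting it, until it is fully home against the end wall of the green bay. Leave the other bottles, the beaker and the weight where they are.

Things in the scene. Friction and masses are not known exactly. Their poses are not given: they have to be found in the camera images.
- evaporator: fixed white evaporator, 300 (x) x 150 (y) mm; origin on the bench under its centre, x along its length. Flat deck 50 mm above the bench, without rims along its long sides. Dark end blocks (20 x 100 mm, at x = +-128 mm, tops 120 mm above the bench) carry the cover. The jars stand in two staggered rows at about y = +-20 mm, between x = -95 and +95 mm
- dowel1 (a point): top of the dowel at the evaporator's -x end: upright steel pin 12 mm thick, standing 24 mm out of the middle of its end block, chamfered, top 144 mm above the bench
- dowel2 (a point): top of the like dowel at the evaporator's +x end
- cover: clear plate 280 (x) x 110 (y) x 12 mm, about 0.4 kg; origin at the centre of its underside, x along its length. 13 mm through holes at x = +-128 mm sit over the two dowels: it must rise 24 mm straight up to be clear, and binds if tilted
- cover_handle (a point): centre of the cover's black bar handle, 42 mm above the cover's underside at its middle; bar 120 long (cover x) x 18 wide (y) x 14 mm high on two stems, 23 mm free height beneath
- mat: fixed blue mat, 310 (x) x 150 (y) x 4 mm, parking place of the cover; origin on the bench under its centre, x along its length
- track: fixed roller track along its x, 161 mm wide; origin on the bench under its loading end. Free-turning grey rollers (tops 45 mm above the bench) from x = -75 to +225 mm, side rails 145 mm apart (tops 57 mm). Green bay at the +x end: cheeks from x = 80 mm (tops 69 mm), end wall with near face at x = 225 mm (top 88 mm). A lip at x = -92 mm (top 49 mm) closes the loading end
- bay_home (a point): where the tote's origin is when it is fully home against the bay's end wall: x = 147 mm, y = 0 of the track, at roller top height, 45 mm above the bench
- tote: open blue tote, 156 (x) x 140 (y) x 28 mm, walls and floor 4 mm, about 0.25 kg; origin at the centre of its underside. On the rollers at the loading end, x along the track's x, about 2.5 mm play to the rails on each side; rolls easily with light friction. Room for six jars, two across (80 mm apart in y) by three along (48 mm apart in x)
- jar1: amber sample jar with white screw cap, a plain upright cylinder 42 mm in diameter and 60 mm tall, about 110 g, bottom-heavy; origin at the centre of its underside, z up. Stands free on the evaporator deck under the cover at the start; four to six of the six jars are present
- jar2: amber sample jar with white screw cap, a plain upright cylinder 42 mm in diameter and 60 mm tall, about 110 g, bottom-heavy; origin at the centre of its underside, z up. Stands free on the evaporator deck under the cover at the start; four to six of the six jars are present
- jar3: amber sample jar with white screw cap, a plain upright cylinder 42 mm in diameter and 60 mm tall, about 110 g, bottom-heavy; origin at the centre of its underside, z up. Stands free on the evaporator deck under the cover at the start; four to six of the six jars are present
- jar4: amber sample jar with white screw cap, a plain upright cylinder 42 mm in diameter and 60 mm tall, about 110 g, bottom-heavy; origin at the centre of its underside, z up. Stands free on the evaporator deck under the cover at the start; four to six of the six jars are present
- jar5: amber sample jar with white screw cap, a plain upright cylinder 42 mm in diameter and 60 mm tall, about 110 g, bottom-heavy; origin at the centre of its underside, z up. Stands free on the evaporator deck under the cover at the start; four to six of the six jars are present
- jar6: amber sample jar with white screw cap, a plain upright cylinder 42 mm in diameter and 60 mm tall, about 110 g, bottom-heavy; origin at the centre of its underside, z up. Stands free on the evaporator deck under the cover at the start; four to six of the six jars are present
- reagent: amber bottle with black cap, 60 mm across, 130 mm tall, a bystander at the left; origin under its centre
- solvent: white jar with red cap, 68 mm across, 120 mm tall, a bystander at the right; origin under its centre
- beaker: glass beaker, 72 mm across, 90 mm tall, a bystander at the left; origin under its centre
- weight: dark steel stand weight, 90 mm across, 45 mm tall, a bystander at the right; origin under its centre
Things that resemble listed ones, but are neither listed nor needed, are in the scene too. What is meant by the tote is not turquoise, and is the smaller of those in its own colour.

How it is judged:
By the outcome, as a careful person would: the job done as asked, in the order asked, and still so for the second after the job is handed in, with the robot touching nothing.
Of jar1, jar2, jar3, jar4, jar5, jar6 only 4 to 6 are there at a start; the rules pass over those that are not, and their reading is None.
At some moment in a run one of jar1, jar2, jar3, jar4, jar5, jar6 may be knocked a few centimetres aside while the robot is not near it.
It also fails if it takes over 210 s, if anything falls off the work surface, if the arm or the gripper's body presses on something with over 40 N, if the wrist force passes 120 N, or if a joint passes its speed limit or range.

### The arm

A 7-joint arm with a two-finger parallel gripper is mounted at the origin on the work surface. World frame = base frame: x ahead of the robot, y to its left, z up, the work surface at z = 0. Lengths are in m, angles in rad, forces in N, time in s.
With the tool pointing down it reaches from about 0.35 to 0.9 m from the base axis. Payload 8.1 kg.
Tool frame: the origin (TCP) lies midway between the tips of the shut fingers; the grasp point (between the pads) lies arm.hold_point_z behind it (arm.hold_point_z is the distance from the TCP to the grasp point, in m); z points along the fingers, x is the direction in which the jaws open and shut, and the axes are right-handed (so a half turn about z gives the same grasp; the last joint's range is limited). The gripper opens to 92 mm and grips with 3 to 60 N. Pads are 19 mm wide; open, the fingers measure 130 mm over their backs; the gripper's body (75 mm by 190 mm) begins 47 mm behind the grasp point.
Start: joints at [1.005, 0.434, 0.025, 1.573, -0.012, 1.134, -0.075], TCP at [0.279, -0.559, 0.189] pointing down, gripper open.
Joint ranges: [-2.62, 2.62], [-0.44, 2.09], [-1.27, 1.32], [0.08, 2.57], [-1.32, 4.46], [0.12, 2], [-2.74, 2.74]. Speed limits (rad/s): [2.22, 2.22, 3.01, 3.01, 3.14, 3.14, 3.14].

### API

Orientations are given as a rotation vector (axis times angle).
In Python, from cell import arm gives the robot as it stands.
- The arm moves only by the shell command python3 -m pendant 'ROWS' [FORCE]. ROWS is JSON, a list of rows, each an object with "dp": the shift along the tool's x, y, z in m, a list of three; "rotation": the turn, a rotation vector about the tool's x, y, z in rad, a list of three; "fingers": the closure, from -1 (fully open) to 1 (shut). In form: [{"dp": [x, y, z], "rotation": [rx, ry, rz], "fingers": fingers}, ...]. A call has 1 to 20 rows; each row is the pose to reach, as a shift and turn from the pose measured when the call began, along the tool's axes at that moment; what a row does not reach only later rows make up. A row lasts 1/8 s, in which the tool goes at most 62.5 mm and 10.7 degrees, less where a joint would pass 70% of its speed; a pose out of reach is approached as far as the arm can. A call with a gripper value outside its range is refused whole. The fingers move at their own pace and stop on an object; FORCE is the grip in N (left out, the last holds). Time passes only in rows, so rows that repeat a pose let the fingers close. It gives the time, the measured TCP pose, the force and the opening at its end, in the units of the state.
- arm.observe(): the state, without advancing time (a new reading comes with each control period).
- arm.get_image(name): name is "scene" or "side" or "wrist"; returns the picture (480x640x3 uint8, blue, green, red); there is no depth.
- arm.camera_params(name): a dict with "camera_matrix" (3x3 intrinsics, pixels), "k1" (the pictures are not rectified: a ray, as slopes to the right and down, at radius r is drawn at 1 + k1 r^2 times it, then the intrinsics apply), "rvec" (rotation vector, rad) and "tvec" (3), from world to camera coordinates, as OpenCV has them. Camera axes: x right, y down, z forward; pixel columns grow to the right and rows downward; lengths in m; the calibration is good to about 2 mm. A picture is of the moment at which its call begins: read the wrist's pose just before it. camera_params takes no time and is no camera call; for the wrist camera it gives the pose at the moment of the call.
- arm.sign_off(): hands the job in, once; it reports no verdict.
The state is a dict: "clock": time; "joints": joint angles; "dq": joint speeds; "joint_efforts": joint torques, N m; "position": TCP position; "ee_rot": TCP orientation; "force": force on the tool from outside, world axes, zero at the start; "ft_torque": the same for the moment, N m; "width": opening from 0.0 (shut) to 1.0 (fully open).
Only numpy, scipy, OpenCV 4.12 (cv2) and the standard library are available. Lean on these libraries where they do the work, as an engineer would, in place of code of your own. Each camera call takes 0.05 s, during which the arm holds its last target.

## Working session

There is one attempt and no reset: what is moved stays moved. The work goes in short steps, Python scripts to look and compute and a shell command to move; the robot and the scene stay as the last step left them, time stands still between calls to the robot, and variables do not carry over. Pictures are saved under pics/ and viewed, and the job is handed in when it is done.

```bash
ls; mkdir -p pics; python3 - <<'E'
from cell import arm
import cv2
for n in ("scene","side","wrist"):
    print(n,arm.camera_params(n)); cv2.imwrite(f"pics/{n}0.png",arm.get_image(n))
print(arm.observe(), arm.hold_point_z)
E
```

```text
pics
scene {'camera_matrix': array([[440.6714196 ,   0.        , 315.42383201],
       [  0.        , 440.6714196 , 247.13471675],
       [  0.        ,   0.        ,   1.        ]]), 'k1': -0.0176568022221407, 'rvec': array([ 2.22962915,  1.42209352, -0.41929347]), 'tvec': array([-0.11526583, -0.30618253,  1.80041462])}
side {'camera_matrix': array([[442.85560468,   0.        , 311.6028152 ],
       [  0.        , 442.85560468, 248.07094416],
       [  0.        ,   0.        ,   1.        ]]), 'k1': -0.05364336420123229, 'rvec': array([ 0.29448753, -2.77180748,  1.29783604]), 'tvec': array([0.42274898, 0.21466975, 1.11377519])}
wrist {'camera_matrix': array([[385.40255571,   0.        , 318.03895744],
       [  0.        , 385.40255571, 244.62267047],
       [  0.        ,   0.        ,   1.        ]]), 'k1': -0.058841534314612934, 'rvec': array([-2.44982242,  1.51441023,  0.23125001]), 'tvec': array([-0.62417247, -0.03724173,  0.39229709])}
{'clock': 0.15, 'joints': array([ 1.00538966,  0.4350652 ,  0.02493218,  1.57384069, -0.01162573,
        1.13403379, -0.07510706]), 'dq': array([ 6.44834575e-05, -2.23079328e-03, -5.57582383e-05, -2.30597320e-03,
        1.88133534e-03, -5.67409899e-05, -1.25977586e-03]), 'joint_efforts': array([ 1.15378829e-03, -6.68261790e+01,  9.85867828e-01, -3.14697897e+01,
       -6.05013804e-02,  3.93310084e-02,  1.04162077e-04]), 'position': array([ 0.27883432, -0.55887815,  0.18824173]), 'ee_rot': array([-2.67117638e+00,  1.65251913e+00,  1.66059473e-03]), 'force': array([-0.49238843, -0.6905019 ,  0.07167653]), 'ft_torque': array([0.01428047, 0.06919261, 0.00792967]), 'width': 0.9972980943339529} 0.0188
```

View pics/scene0.png

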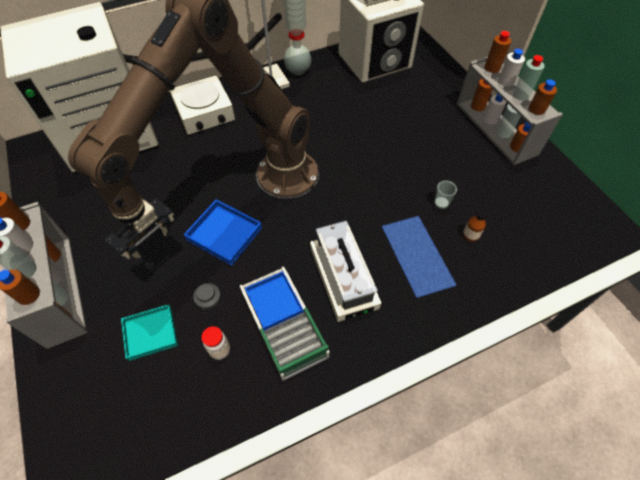

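View pics/side0.png

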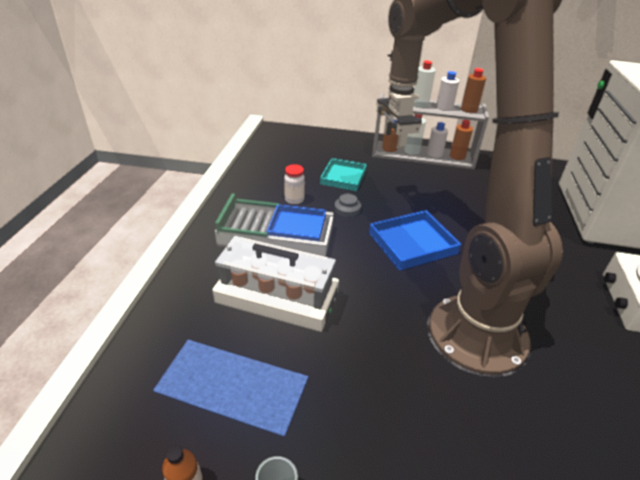

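View pics/wrist0.png

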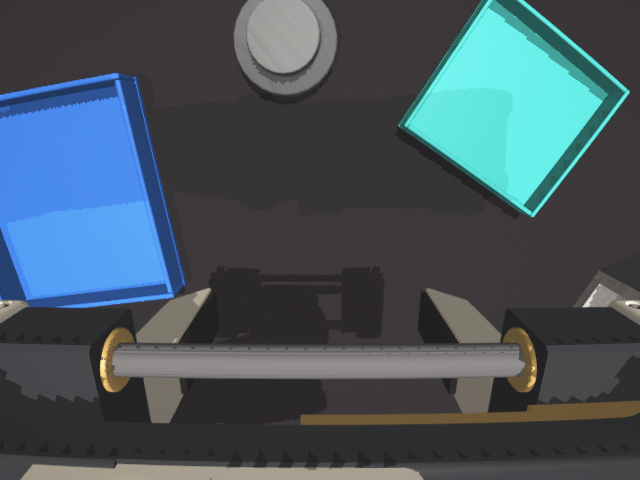

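```bash
cat > h.py <<'E'
from cell import arm
import cv2, numpy as np
from scipy.spatial.transform import Rotation as R
def ray(cp,uv):
    K=cp['camera_matrix']; 
    p=cv2.undistortPoints(np.array([[uv]],float),K,np.array([cp['k1'],0,0,0.]))[0,0]
    # k1 model is the OpenCV one
    M=cv2.Rodrigues(cp['rvec'])[0]; c=-M.T@cp['tvec']
    d=M.T@np.array([p[0],p[1],1]); return c,d
def onz(cp,uv,z):
    c,d=ray(cp,uv); return c+d*(z-c[2])/d[2]
def proj(cp,P):
    P=np.atleast_2d(np.array(P,float))
    return cv2.projectPoints(P,cp['rvec'],cp['tvec'],cp['camera_matrix'],np.array([cp['k1'],0,0,0.]))[0][:,0]
def tri(l):
    A=np.zeros((3,3));b=np.zeros(3)
    for c,d in l:
        d=d/np.linalg.norm(d);Q=np.eye(3)-np.outer(d,d);A+=Q;b+=Q@c
    return np.linalg.solve(A,b)
def delta(target_pos, yaw=None, Rt=None):
    """dp, rot in current tool frame for target; tool down with jaw x-axis at world yaw"""
    s=arm.observe(); Rc=R.from_rotvec(s['ee_rot'])
    dp=Rc.inv().apply(np.array(target_pos)-s['position'])
    best=None
    for k in ([0,1] if yaw is not None else []):
        y=yaw+k*np.pi
        Rt=R.from_matrix(np.array([[np.cos(y),np.sin(y),0],[np.sin(y),-np.cos(y),0],[0,0,-1]]))
        rv=(Rc.inv()*Rt).as_rotvec()
        if best is None or np.linalg.norm(rv)<np.linalg.norm(best): best=rv
    if best is None: best=np.zeros(3)
    print('dp',dp.round(4),'rot',best.round(4)); return dp,best
def st():
    s=arm.observe(); M=R.from_rotvec(s['ee_rot']).as_matrix()
    print('t',s['clock'],'pos',s['position'].round(4),'jawx',M[:,0].round(4),'z',M[:,2].round(4),'F',s['force'].round(1),'w',round(s['width'],3),'q',s['joints'].round(2))
E
python3 - <<'E'
from h import *
for n,(x0,x1,y0,y1) in {"scene":(220,470,190,390),"side":(140,400,180,440)}.items():
    im=cv2.imread(f"pics/{n}0.png")[y0:y1,x0:x1]
    cv2.imwrite(f"pics/{n}0z.png",cv2.resize(im,None,fx=3 if n=="scene" else 2.3,fy=3 if n=="scene" else 2.3,interpolation=cv2.INTER_CUBIC))
    full=cv2.imread(f"pics/{n}0.png"); hsv=cv2.cvtColor(full,cv2.COLOR_BGR2HSV)
    m=cv2.inRange(hsv,(100,100,50),(125,255,255)); cp=arm.camera_params(n)
    for c in cv2.findContours(m,0,2)[0]:
        if cv2.contourArea(c)<500: continue
        r=cv2.minAreaRect(c); q=cv2.approxPolyDP(c,0.04*cv2.arcLength(c,True),True)[:,0]
        print(n,cv2.contourArea(c),r[0],hsv[int(r[0][1]),int(r[0][0])],[ (tuple(p),onz(cp,p,0.004)[:2].round(3)) for p in q.tolist()])
E
```

```text
scene 1942.5 (273.8038024902344, 299.7696838378906) [108 214 231] [((282, 271), array([ 0.419, -0.196])), ((245, 287), array([ 0.423, -0.336])), ((264, 330), array([ 0.597, -0.334])), ((303, 311), array([ 0.59 , -0.191]))]
scene 3185.0 (418.50006103515625, 255.50001525878906) [111 137 162] [((415, 216), array([0.413, 0.353])), ((382, 229), array([0.412, 0.21 ])), ((419, 297), array([0.709, 0.186])), ((456, 283), array([0.718, 0.331]))]
scene 2941.0 (222.42730712890625, 230.2403564453125) [108 223 228] [((214, 199), array([ 0.008, -0.315])), ((183, 235), array([ 0.122, -0.472])), ((232, 265), array([ 0.321, -0.348])), ((261, 222), array([ 0.19 , -0.187]))]
side 8176.0 (230.61399841308594, 383.6212158203125) [111 118 192] [((154, 388), array([0.722, 0.324])), ((284, 435), array([0.414, 0.366])), ((308, 377), array([0.395, 0.221])), ((187, 340), array([0.705, 0.183]))]
side 3612.0 (414.7148742675781, 238.2736358642578) [108 188 247] [((461, 243), array([ 0.025, -0.358])), ((427, 209), array([ 0.132, -0.524])), ((369, 224), array([ 0.32 , -0.391])), ((398, 270), array([ 0.214, -0.187]))]
side 1582.0 (296.04754638671875, 221.1009063720703) [109 173 248] [((275, 206), array([ 0.646, -0.42 ])), ((268, 234), array([ 0.627, -0.265])), ((319, 238), array([ 0.466, -0.281])), ((325, 209), array([ 0.476, -0.442]))]
```

View pics/scene0z.png

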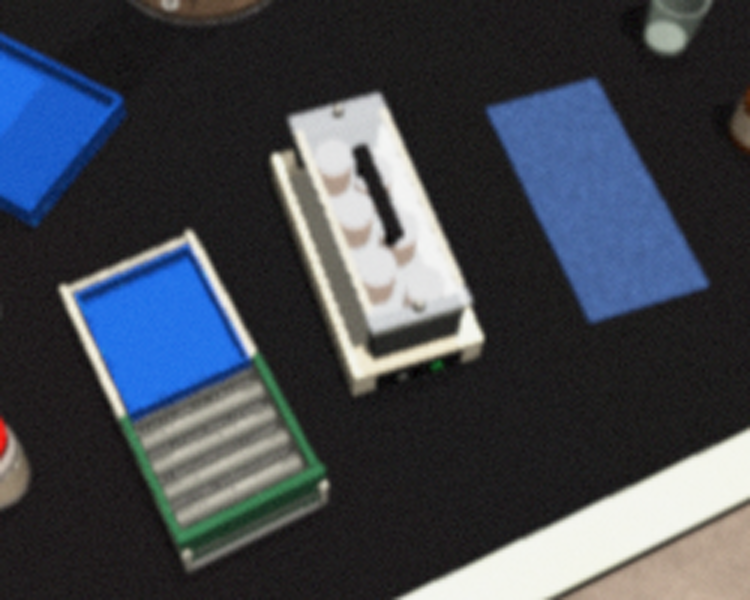

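View pics/side0z.png

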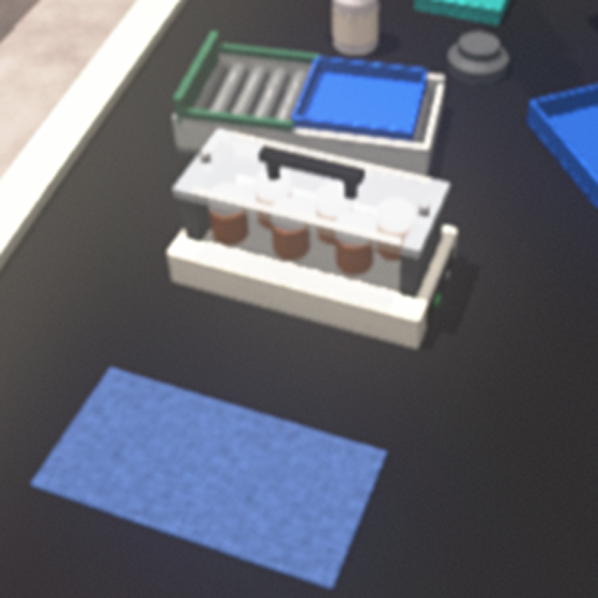

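```bash
python3 - <<'E'
from h import *
a=arm.camera_params("scene");b=arm.camera_params("side")
e1=tri([ray(a,(340.7,240)),ray(b,(294.3,256))]);e2=tri([ray(a,(351.7,270)),ray(b,(257.4,247.4))])
print(e1,e2,(e1+e2)/2)
d=e2-e1; yaw=np.arctan2(d[1],d[0]); print(yaw)
def o(uv,c): return onz(c,uv,.155)
print(o((346.2,255),a),o((275.8,251.7),b))
c=(e1+e2)/2
st()
delta([c[0],c[1],0.40],yaw+np.pi/2)
E
```

```text
[ 0.47907974 -0.00265584  0.16222025] [ 0.5837821  -0.02068744  0.15268972] [ 0.53143092 -0.01167164  0.15745498]
-0.17054477838693088
[ 0.53407607 -0.00973546  0.155     ] [ 0.5292506  -0.01671038  0.155     ]
t 0.15 pos [ 0.2788 -0.5589  0.1882] jawx [ 0.4464 -0.8948 -0.0012] z [-6.e-04  1.e-03 -1.e+00] F [-0.5 -0.7  0.1] w 0.997 q [ 1.01  0.44  0.02  1.57 -0.01  1.13 -0.08]
dp [-0.3771 -0.4703 -0.2113] rot [4.000e-04 1.100e-03 6.333e-01]
```

```bash
python3 - <<'E'
from h import *
s=arm.observe();Rc=R.from_rotvec(s['ee_rot']);c=arm.camera_params("wrist");M=cv2.Rodrigues(c['rvec'])[0]
print(Rc.inv().apply(-M.T@c['tvec']-s['position']), (Rc.inv().as_matrix()@M.T).round(3))
E
python3 -m pendant '[{"dp":[-0.03,-0.04,-0.1],"rotation":[0,0,0.05],"fingers":-1},{"dp":[-0.08,-0.09,-0.17],"rotation":[0,0,0.15],"fingers":-1},{"dp":[-0.12,-0.14,-0.21],"rotation":[0,0,0.3],"fingers":-1},{"dp":[-0.377,-0.47,-0.211],"rotation":[0,0,0.633],"fingers":-1},{"dp":[-0.377,-0.47,-0.211],"rotation":[0,0,0.633],"fingers":-1},{"dp":[-0.377,-0.47,-0.211],"rotation":[0,0,0.633],"fingers":-1},{"dp":[-0.377,-0.47,-0.211],"rotation":[0,0,0.633],"fingers":-1},{"dp":[-0.377,-0.47,-0.211],"rotation":[0,0,0.633],"fingers":-1},{"dp":[-0.377,-0.47,-0.211],"rotation":[0,0,0.633],"fingers":-1},{"dp":[-0.377,-0.47,-0.211],"rotation":[0,0,0.633],"fingers":-1},{"dp":[-0.377,-0.47,-0.211],"rotation":[0,0,0.633],"fingers":-1},{"dp":[-0.377,-0.47,-0.211],"rotation":[0,0,0.633],"fingers":-1},{"dp":[-0.377,-0.47,-0.211],"rotation":[0,0,0.633],"fingers":-1}]'
python3 - <<'E'
from h import *
st()
cv2.imwrite("pics/w1.png",arm.get_image("wrist"))
E
```

```text
[ 0.00045163 -0.07994415 -0.1960313 ] [[ 1.     0.001 -0.001]
 [-0.     0.956  0.294]
 [ 0.001 -0.294  0.956]]
clock: 1.78
position: [0.531, -0.0126, 0.3992]
ee_rot: [2.024, -2.402, -0.002]
force: [-0.3, -1.2, -0.7]
width: 0.999
t 1.775 pos [ 0.531  -0.0126  0.3992] jawx [-1.695e-01 -9.855e-01 -1.000e-04] z [-1.7e-03  4.0e-04 -1.0e+00] F [-0.3 -1.2 -0.7] w 0.999 q [ 0.13  0.2  -0.26  1.4   0.05  1.55 -1.87]
```

View pics/w1.png

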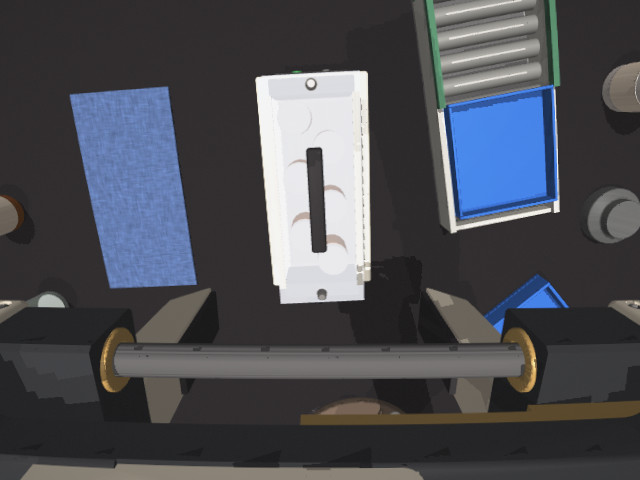

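```bash
python3 - <<'E'
from h import *
np.set_printoptions(precision=4,suppress=True)
cp=arm.camera_params("wrist"); im=cv2.imread("pics/w1.png"); hsv=cv2.cvtColor(im,cv2.COLOR_BGR2HSV)
# handle
m=cv2.inRange(hsv,(0,0,0),(180,255,70))[130:270,290:340]
cs=[c+[290,130] for c in cv2.findContours(m,0,2)[0]]; c=max(cs,key=cv2.contourArea)
r=cv2.minAreaRect(c); print(r)
P=onz(cp,r[0],0.120+0.049); print('handle top',P)
b=cv2.boxPoints(r); Q=[onz(cp,p,0.169) for p in b]; print(np.array(Q)[:,:2], [np.linalg.norm(Q[i]-Q[i-1]) for i in range(4)])
d1=onz(cp,(322,295),.144);d2=onz(cp,(311,84),.144);print(d1,d2,np.linalg.norm(d1-d2),(d1+d2)/2,np.arctan2(*(d2-d1)[[1,0]]))
m=cv2.inRange(hsv,(100,80,50),(125,255,255))
for c in cv2.findContours(m,0,2)[0]:
    if cv2.contourArea(c)<2000: continue
    q=cv2.approxPolyDP(c,0.04*cv2.arcLength(c,True),True)[:,0].astype(float); z=.004 if q[:,0].mean()<300 else .073
    W=np.array([onz(cp,p,z)[:2] for p in q]); print(q.tolist(),W.tolist(),W.mean(0),[np.linalg.norm(W[i]-W[i-1]) for i in range(len(W))])
z=im[60:320,240:400]; cv2.imwrite("pics/w1z.png",cv2.resize(z,None,fx=2.3,fy=2.3,interpolation=cv2.INTER_CUBIC))
E
```

```text
((316.41693115234375, 199.504638671875), (103.6734848022461, 14.865966796875), 86.8201675415039)
handle top [ 0.5323 -0.0115  0.169 ]
[[ 0.5894 -0.0102]
 [ 0.5876 -0.0261]
 [ 0.4707 -0.0129]
 [ 0.4727  0.0043]] [np.float64(0.11764013774655067), np.float64(0.01602680114178513), np.float64(0.11755446550439394), np.float64(0.017309172697016012)]
[0.405  0.0037 0.144 ] [ 0.6552 -0.0267  0.144 ] 0.25204313978360016 [ 0.5301 -0.0115  0.144 ] -0.12088709591874794
[[167.0, 86.0], [70.0, 94.0], [111.0, 288.0], [196.0, 284.0]] [[0.7042355695862369, 0.1795420861634879], [0.7222988632027139, 0.32696327960816834], [0.41341355337826036, 0.3644385533683647], [0.39638384663484794, 0.21750982517830084]] [0.5591 0.2721] [np.float64(0.31018419129613245), np.float64(0.14852370468355866), np.float64(0.3111503346756199), np.float64(0.14791234593270536)]
[[553.0, 84.0], [443.0, 109.0], [460.0, 219.0], [557.0, 199.0]] [[0.6133445141321343, -0.33588672008253107], [0.6042098382651366, -0.18979206259124487], [0.4537916976416927, -0.2013440951192048], [0.4595570651123074, -0.34014172636245005]] [ 0.5327 -0.2668] [np.float64(0.15384630172502692), np.float64(0.1463799550850161), np.float64(0.1508610833984073), np.float64(0.1389173203772917)]
```

View pics/w1z.png

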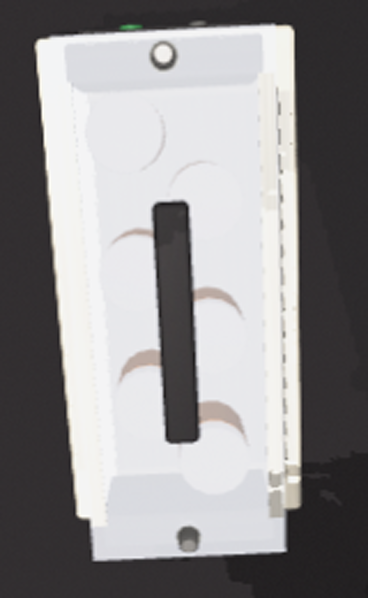

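```bash
python3 - <<'E'
from h import *
delta([.5315,-.0115,0.1435],-.120+np.pi/2)
E
```

```text
dp [-0.002  -0.0007  0.2558] rot [ 0.0014  0.     -0.0519]
```

```bash
python3 -m pendant '[{"dp":[-0.002,-0.001,0.06],"rotation":[0.001,0,-0.052],"fingers":-1},{"dp":[-0.002,-0.001,0.11],"rotation":[0.001,0,-0.052],"fingers":-1},{"dp":[-0.002,-0.001,0.16],"rotation":[0.001,0,-0.052],"fingers":-1},{"dp":[-0.002,-0.001,0.2],"rotation":[0.001,0,-0.052],"fingers":-1},{"dp":[-0.002,-0.001,0.2],"rotation":[0.001,0,-0.052],"fingers":-1}]'
python3 - <<'E'
from h import *
st()
delta([.5315,-.0115,0.1435],-.120+np.pi/2)
cv2.imwrite("pics/w2.png",arm.get_image("wrist"))
E
```

```text
clock: 2.45
position: [0.5293, -0.0136, 0.197]
ee_rot: [2.078, -2.349, -0.006]
force: [0.9, 0.6, 1.1]
width: 1.005
t 2.45 pos [ 0.5293 -0.0136  0.197 ] jawx [-0.1222 -0.9925  0.0015] z [-6.2e-03 -8.0e-04 -1.0e+00] F [0.9 0.6 1.1] w 1.005 q [ 0.14  0.3  -0.28  1.77  0.09  1.09 -1.86]
dp [-0.0024 -0.0022  0.0535] rot [ 0.0061 -0.0015 -0.0025]
```

View pics/w2.png

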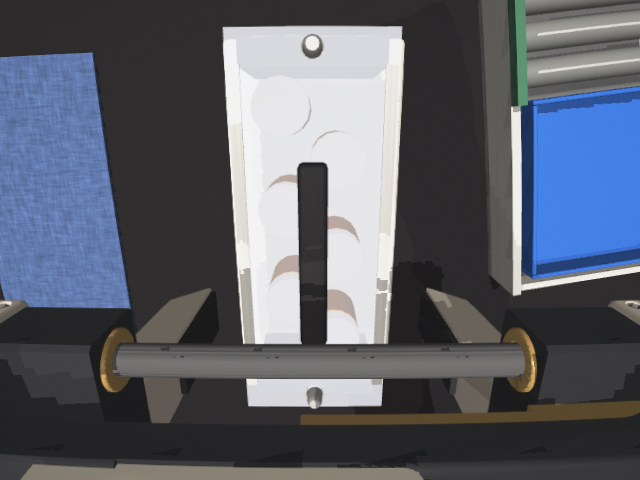

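```bash
python3 -m pendant '[{"dp":[-0.0025,-0.002,0.02],"rotation":[0.006,-0.0015,-0.0025],"fingers":-1},{"dp":[-0.0025,-0.002,0.04],"rotation":[0.006,-0.0015,-0.0025],"fingers":-1},{"dp":[-0.0025,-0.002,0.0535],"rotation":[0.006,-0.0015,-0.0025],"fingers":-1},{"dp":[-0.0025,-0.002,0.0535],"rotation":[0.006,-0.0015,-0.0025],"fingers":-1},{"dp":[-0.0025,-0.002,0.0535],"rotation":[0.006,-0.0015,-0.0025],"fingers":-1}]'
python3 - <<'E'
from h import *
st()
delta([.5315,-.0115,0.1435],-.120+np.pi/2)
E
```

```text
clock: 3.12
position: [0.534, -0.011, 0.1469]
ee_rot: [-2.081, 2.347, -0.005]
force: [0.3, -0.3, 0.2]
width: 0.999
t 3.125 pos [ 0.534  -0.011   0.1469] jawx [-0.1196 -0.9928 -0.001 ] z [ 5.5e-03  3.0e-04 -1.0e+00] F [ 0.3 -0.3  0.2] w 0.999 q [ 0.13  0.34 -0.27  1.84  0.11  0.97 -1.88]
dp [0.0008 0.0025 0.0034] rot [-0.0054  0.001   0.0001]
```

```bash
python3 -m pendant '[{"dp":[0.001,0.0025,0.0034],"rotation":[-0.005,0.001,0],"fingers":-1},{"dp":[0.001,0.0025,0.0034],"rotation":[-0.005,0.001,0],"fingers":-1},{"dp":[0.001,0.0025,0.0034],"rotation":[-0.005,0.001,0],"fingers":-1}]'
python3 - <<'E'
from h import *
st()
delta([.5315,-.0115,0.1435],-.120+np.pi/2)
E
```

```text
clock: 3.5
position: [0.5315, -0.0116, 0.1436]
ee_rot: [-2.084, 2.35, -0.001]
force: [0.2, -0.1, -0.3]
width: 0.999
t 3.5 pos [ 0.5315 -0.0116  0.1436] jawx [-0.1196 -0.9928 -0.    ] z [ 6.e-04 -1.e-04 -1.e+00] F [ 0.2 -0.1 -0.3] w 0.999 q [ 0.13  0.35 -0.27  1.84  0.11  0.97 -1.88]
dp [-0.0001  0.      0.0001] rot [-0.0006  0.      0.0001]
```

Close on the handle.

```bash
python3 -m pendant '[{"dp":[0,0,0],"rotation":[0,0,0],"fingers":1},{"dp":[0,0,0],"rotation":[0,0,0],"fingers":1},{"dp":[0,0,0],"rotation":[0,0,0],"fingers":1},{"dp":[0,0,0],"rotation":[0,0,0],"fingers":1},{"dp":[0,0,0],"rotation":[0,0,0],"fingers":1},{"dp":[0,0,0],"rotation":[0,0,0],"fingers":1}]' 40
python3 - <<'E'
from h import *
st(); print(arm.observe()['ft_torque'])
E
```

```text
clock: 4.25
position: [0.5315, -0.0116, 0.1436]
ee_rot: [-2.084, 2.35, -0.001]
force: [0.3, -0.1, -0.4]
width: 0.393
t 4.25 pos [ 0.5315 -0.0116  0.1436] jawx [-0.1195 -0.9928 -0.    ] z [ 6.e-04 -0.e+00 -1.e+00] F [ 0.3 -0.1 -0.4] w 0.393 q [ 0.13  0.35 -0.27  1.84  0.11  0.97 -1.88]
[ 0.05134808  0.01658947 -0.02849493]
```

```bash
python3 -m pendant '[{"dp":[0,0,0],"rotation":[0,0,0],"fingers":1},{"dp":[0,0,0],"rotation":[0,0,0],"fingers":1},{"dp":[0,0,0],"rotation":[0,0,0],"fingers":1},{"dp":[0,0,0],"rotation":[0,0,0],"fingers":1}]' 40
python3 - <<'E'
from h import *
st(); print(arm.observe()['ft_torque'])
E
```

```text
clock: 4.75
position: [0.5315, -0.0116, 0.1436]
ee_rot: [-2.084, 2.35, -0.001]
force: [-1.2, 0.2, -0.3]
width: 0.006
t 4.75 pos [ 0.5315 -0.0116  0.1436] jawx [-0.1197 -0.9928 -0.    ] z [ 5.e-04 -1.e-04 -1.e+00] F [-1.2  0.2 -0.3] w 0.006 q [ 0.13  0.35 -0.27  1.84  0.11  0.97 -1.88]
[0.03674727 0.02473682 0.0255057 ]
```

```bash
python3 - <<'E'
from h import *
cv2.imwrite("pics/w3.png",arm.get_image("wrist"));im=arm.get_image("side")
cv2.imwrite("pics/s3.png",cv2.resize(im[150:350,180:400],None,fx=2.7,fy=2.7,interpolation=cv2.INTER_CUBIC))
st()
E
```

```text
t 4.85 pos [ 0.5315 -0.0116  0.1436] jawx [-0.1196 -0.9928 -0.    ] z [ 6.e-04 -1.e-04 -1.e+00] F [ 0.2  0.  -0.9] w 0.004 q [ 0.13  0.35 -0.27  1.84  0.11  0.97 -1.88]
```

View pics/w3.png

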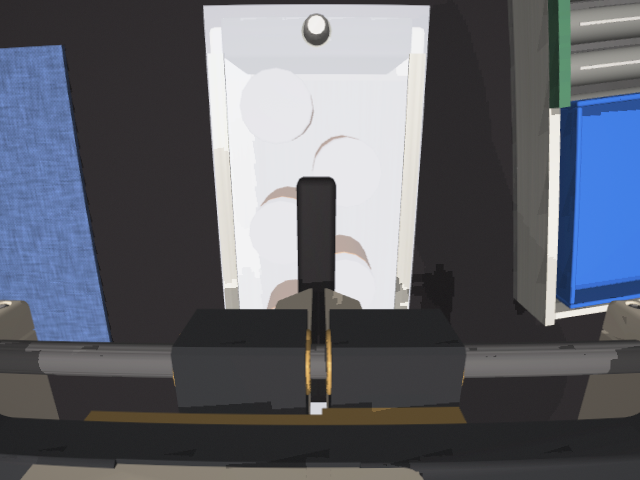

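View pics/s3.png

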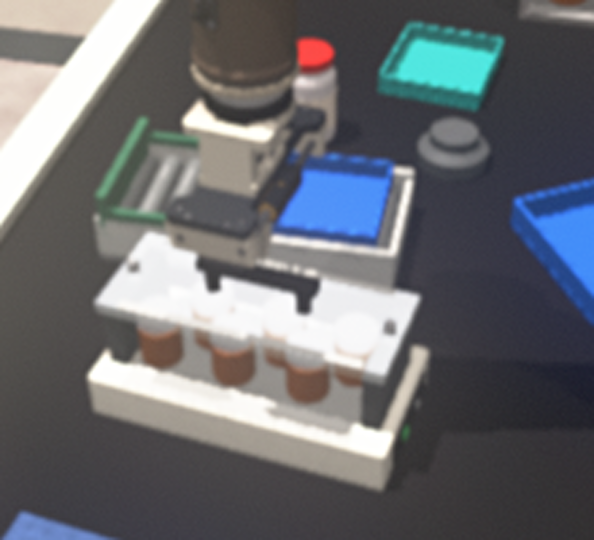

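```bash
python3 - <<'E'
from h import *
im=cv2.imread("pics/w3.png")
a=cv2.resize(im[160:430,220:420],None,fx=3,fy=2.2,interpolation=cv2.INTER_CUBIC)
a=np.clip(a.astype(float)*2.2,0,255).astype(np.uint8); cv2.imwrite("pics/w3z.png",a)
im=arm.get_image("side"); cv2.imwrite("pics/s3z.png",cv2.resize(np.clip(im[200:290,220:320]*1.6,0,255).astype(np.uint8),None,fx=6,fy=6,interpolation=cv2.INTER_CUBIC))
cp=arm.camera_params("side"); print(proj(cp,[[.5315,-.0115,.1436],[.5315,-.0115,.169]]))
E
```

```text
[[274.52645916 256.36385182]
 [274.18303763 248.57240541]]
```

View pics/w3z.png

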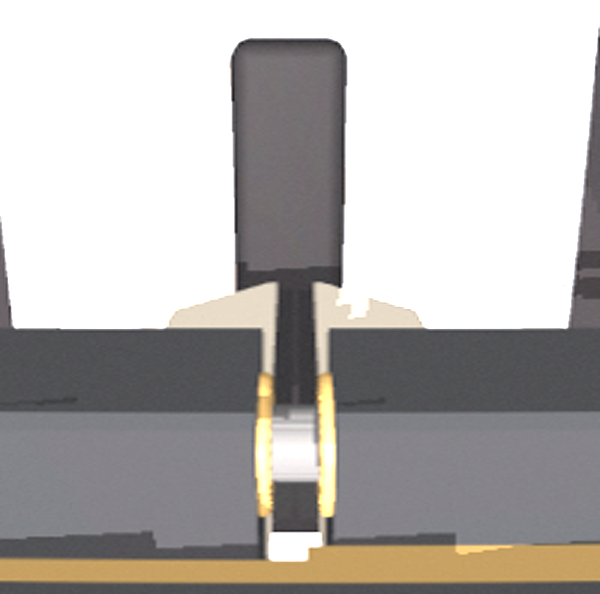

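View pics/s3z.png

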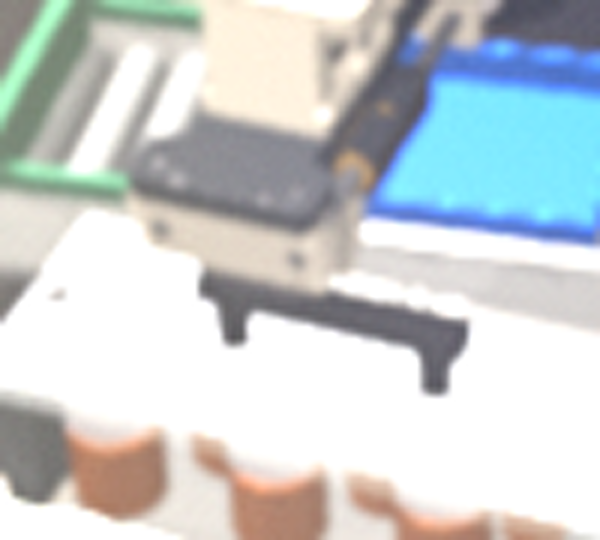

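```bash
python3 -m pendant '[{"dp":[-0.0005,0,-0.002],"rotation":[0,0,0],"fingers":-1},{"dp":[-0.0005,0,-0.002],"rotation":[0,0,0],"fingers":-1},{"dp":[-0.0005,0,-0.002],"rotation":[0,0,0],"fingers":-1},{"dp":[-0.0005,0,-0.002],"rotation":[0,0,0],"fingers":-1},{"dp":[-0.0005,0,-0.002],"rotation":[0,0,0],"fingers":-1},{"dp":[-0.0005,0,-0.002],"rotation":[0,0,0],"fingers":-1},{"dp":[-0.0005,0,-0.002],"rotation":[0,0,0],"fingers":-1},{"dp":[-0.0005,0,0],"rotation":[0,0,0],"fingers":-1},{"dp":[-0.0005,0,0.007],"rotation":[0,0,0],"fingers":-1},{"dp":[-0.0005,0,0.014],"rotation":[0,0,0],"fingers":-1},{"dp":[-0.0005,0,0.014],"rotation":[0,0,0],"fingers":-1}]'
python3 - <<'E'
from h import *
st()
cv2.imwrite("pics/w4.png",arm.get_image("wrist"));im=arm.get_image("side")
cv2.imwrite("pics/s4z.png",cv2.resize(np.clip(im[190:290,210:330]*1.6,0,255).astype(np.uint8),None,fx=5,fy=5,interpolation=cv2.INTER_CUBIC))
E
```

```text
clock: 6.28
position: [0.531, -0.0112, 0.1288]
ee_rot: [2.084, -2.35, -0.001]
force: [-0.7, 0.5, 0.3]
width: 1.001
t 6.275 pos [ 0.531  -0.0112  0.1288] jawx [-1.195e-01 -9.928e-01  2.000e-04] z [-1.e-03 -1.e-04 -1.e+00] F [-0.7  0.5  0.3] w 1.001 q [ 0.13  0.36 -0.27  1.86  0.12  0.93 -1.89]
```

View pics/w4.png

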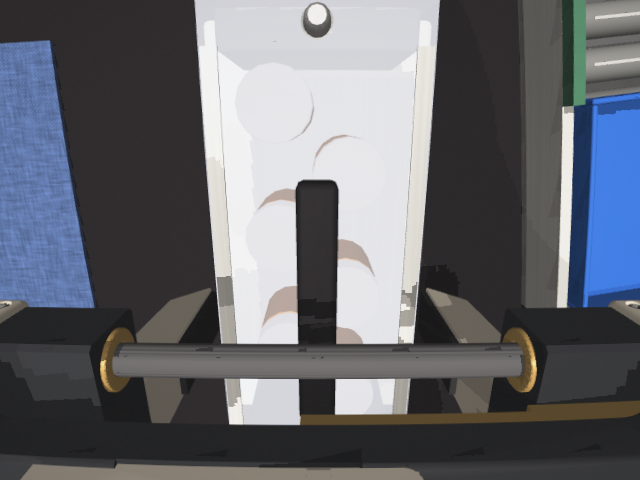

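View pics/s4z.png

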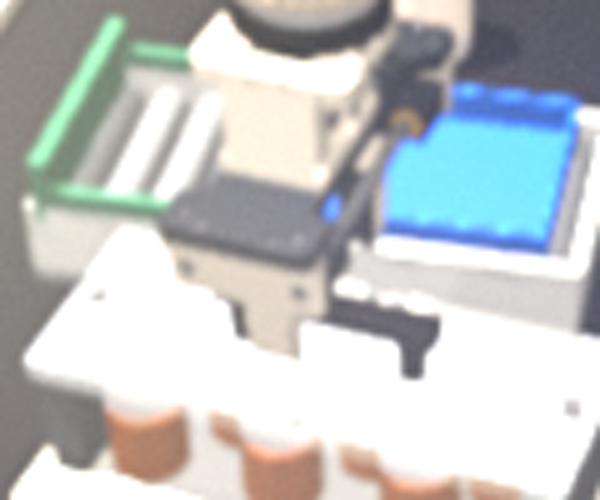

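```bash
python3 - <<'E'
from h import *
cp=arm.camera_params("side")
s=arm.observe(); M=R.from_rotvec(s['ee_rot']).as_matrix()
for sgn in(1,-1):
  for z in (0,.01,.02,.03,.04):
    print(sgn,z,proj(cp,s['position']+M@np.array([sgn*.046,0,-z])),proj(arm.camera_params("wrist"),s['position']+M@np.array([sgn*.046,-.0095,-z])))
E
```

```text
1 0 [[281.36228709 249.5991019 ]] [[402.85540419 262.75241916]]
1 0.01 [[281.2728782  246.63394625]] [[406.86979415 269.32403587]]
1 0.02 [[281.18260712 243.63527548]] [[411.28130518 276.55246083]]
1 0.03 [[281.09146306 240.60256323]] [[416.15099019 284.53985212]]
1 0.04 [[280.99943509 237.53527316]] [[421.55284278 293.4103237 ]]
-1 0 [[267.57065938 272.45709263]] [[233.02567898 262.6050198 ]]
-1 0.01 [[267.39164712 269.44486216]] [[228.93961272 269.1647656 ]]
-1 0.02 [[267.21069556 266.39610672]] [[224.44965205 276.37956102]]
-1 0.03 [[267.02777621 263.31020561]] [[219.49376201 284.35118375]]
-1 0.04 [[266.84286011 260.18652524]] [[213.99677429 293.20325766]]
```

```bash
python3 -m pendant '[{"dp":[-0.0005,0,0.006],"rotation":[0.001,0,0],"fingers":-1},{"dp":[-0.0005,0,0.0115],"rotation":[0.001,0,0],"fingers":-1},{"dp":[-0.0005,0,0.0115],"rotation":[0.001,0,0],"fingers":-1},{"dp":[-0.0005,0,0.0115],"rotation":[0.001,0,0],"fingers":-1}]'
python3 - <<'E'
from h import *
st()
E
python3 -m pendant '[{"dp":[0,0,0],"rotation":[0,0,0],"fingers":1},{"dp":[0,0,0],"rotation":[0,0,0],"fingers":1},{"dp":[0,0,0],"rotation":[0,0,0],"fingers":1},{"dp":[0,0,0],"rotation":[0,0,0],"fingers":1},{"dp":[0,0,0],"rotation":[0,0,0],"fingers":1},{"dp":[0,0,0],"rotation":[0,0,0],"fingers":1},{"dp":[0,0,0],"rotation":[0,0,0],"fingers":1},{"dp":[0,0,0],"rotation":[0,0,0],"fingers":1},{"dp":[0,0,0],"rotation":[0,0,0],"fingers":1}]' 40
python3 - <<'E'
from h import *
st()
cv2.imwrite("pics/w5.png",arm.get_image("wrist"))
E
```

```text
clock: 6.88
position: [0.5316, -0.0106, 0.118]
ee_rot: [-2.084, 2.35, -0.001]
force: [-0.4, -0.5, 1.1]
width: 0.996
t 6.875 pos [ 0.5316 -0.0106  0.118 ] jawx [-0.1196 -0.9928 -0.    ] z [ 1.1e-03 -1.0e-04 -1.0e+00] F [-0.4 -0.5  1.1] w 0.996 q [ 0.13  0.38 -0.27  1.87  0.13  0.91 -1.89]
clock: 8.0
position: [0.5316, -0.0106, 0.118]
ee_rot: [-2.084, 2.35, -0.001]
force: [0.2, -0.1, -0.4]
width: 0.196
t 8.0 pos [ 0.5316 -0.0106  0.118 ] jawx [-0.1194 -0.9928  0.    ] z [ 1.2e-03 -2.0e-04 -1.0e+00] F [ 0.2 -0.1 -0.4] w 0.196 q [ 0.13  0.38 -0.27  1.87  0.13  0.91 -1.89]
```

View pics/w5.png

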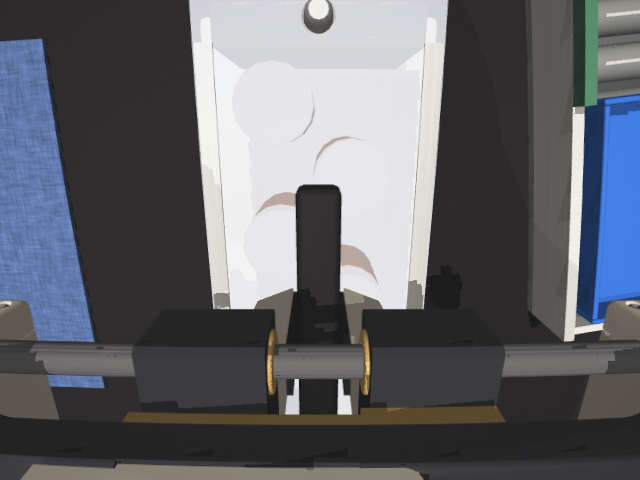

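```bash
python3 -m pendant '[{"dp":[0,0,-0.004],"rotation":[0,0,0],"fingers":1},{"dp":[0,0,-0.008],"rotation":[0,0,0],"fingers":1},{"dp":[0,0,-0.013],"rotation":[0,0,0],"fingers":1},{"dp":[0,0,-0.018],"rotation":[0,0,0],"fingers":1},{"dp":[0,0,-0.023],"rotation":[0,0,0],"fingers":1},{"dp":[0,0,-0.028],"rotation":[0,0,0],"fingers":1},{"dp":[0,0,-0.034],"rotation":[0,0,0],"fingers":1},{"dp":[0,0,-0.04],"rotation":[0,0,0],"fingers":1},{"dp":[0,0,-0.06],"rotation":[0,0,0],"fingers":1},{"dp":[0,0,-0.06],"rotation":[0,0,0],"fingers":1}]' 50
python3 - <<'E'
from h import *
st();print(arm.observe()['ft_torque'])
cv2.imwrite("pics/w6.png",arm.get_image("wrist"));im=arm.get_image("side")
cv2.imwrite("pics/s6z.png",cv2.resize(im[150:310,180:370],None,fx=4,fy=3.7,interpolation=cv2.INTER_CUBIC))
E
```

```text
clock: 9.3
position: [0.5327, -0.0105, 0.1794]
ee_rot: [-2.082, 2.348, -0.004]
force: [-0.6, 0.3, -5.0]
width: 0.19
t 9.3 pos [ 0.5327 -0.0105  0.1794] jawx [-1.196e-01 -9.928e-01 -5.000e-04] z [ 0.0042 -0.     -1.    ] F [-0.6  0.3 -5. ] w 0.19 q [ 0.14  0.31 -0.28  1.8   0.1   1.04 -1.87]
[0.00018458 0.03600213 0.01666413]
```

View pics/s6z.png

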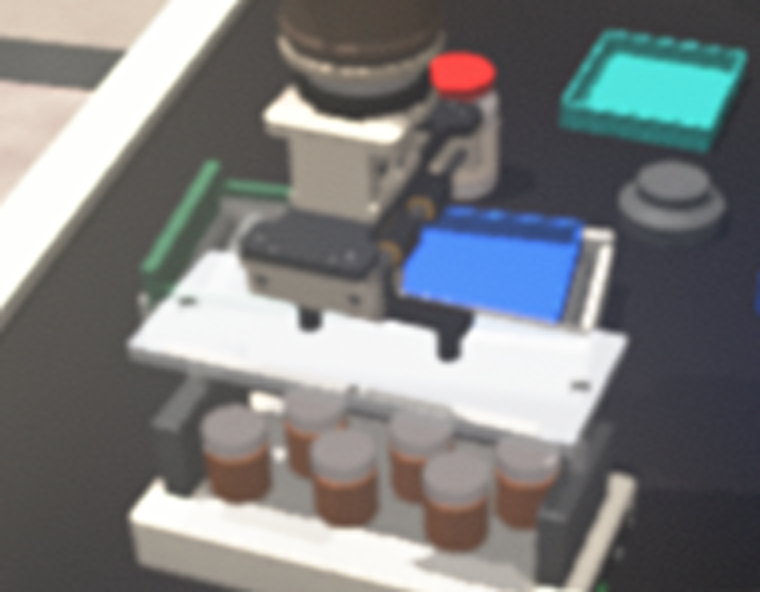

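View pics/w6.png

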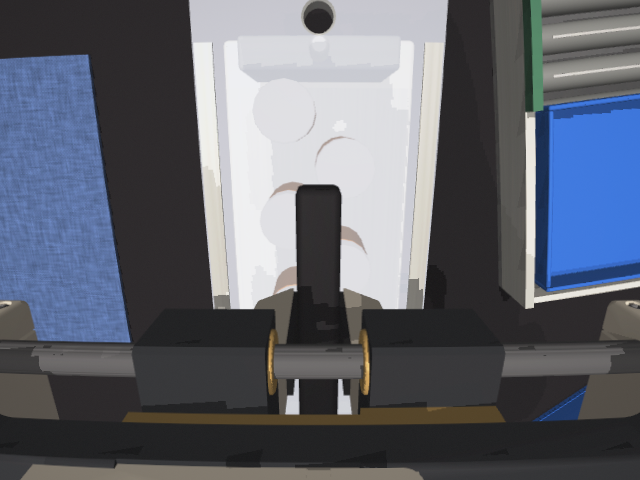

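```bash
python3 - <<'E'
from h import *
delta([.559,.272,.18],-.122+np.pi/2)
E
```

```text
dp [-0.2839  0.0064 -0.0023] rot [-0.0012 -0.0001  0.0021]
```

```bash
python3 -m pendant '[{"dp":[-0.02,0,-0.002],"rotation":[0,0,0],"fingers":1},{"dp":[-0.055,0.001,-0.002],"rotation":[0,0,0],"fingers":1},{"dp":[-0.095,0.002,-0.002],"rotation":[0,0,0],"fingers":1},{"dp":[-0.14,0.003,-0.002],"rotation":[0,0,0],"fingers":1},{"dp":[-0.185,0.004,-0.002],"rotation":[0,0,0],"fingers":1},{"dp":[-0.225,0.005,-0.002],"rotation":[0,0,0.001],"fingers":1},{"dp":[-0.26,0.006,-0.002],"rotation":[0,0,0.002],"fingers":1},{"dp":[-0.284,0.0065,-0.002],"rotation":[-0.001,0,0.002],"fingers":1},{"dp":[-0.284,0.0065,-0.002],"rotation":[-0.001,0,0.002],"fingers":1},{"dp":[-0.284,0.0065,-0.002],"rotation":[-0.001,0,0.002],"fingers":1}]'
python3 - <<'E'
from h import *
st()
delta([.559,.272,.002],-.122+np.pi/2)
E
```

```text
clock: 10.65
position: [0.559, 0.2707, 0.1791]
ee_rot: [2.08, -2.353, 0.001]
force: [-0.8, 0.2, -3.5]
width: 0.189
t 10.65 pos [0.559  0.2707 0.1791] jawx [-0.1226 -0.9925  0.0016] z [-5.0e-04 -1.6e-03 -1.0e+00] F [-0.8  0.2 -3.5] w 0.189 q [-0.31  0.46 -0.34  1.57  0.17  1.14 -2.38]
dp [-1.600e-03  1.000e-04  1.771e-01] rot [ 0.0003 -0.0016 -0.0009]
```

```bash
python3 -m pendant '[{"dp":[-0.001,0,0.03],"rotation":[0,-0.0016,-0.001],"fingers":1},{"dp":[-0.001,0,0.065],"rotation":[0,-0.0016,-0.001],"fingers":1},{"dp":[-0.001,0,0.1],"rotation":[0,-0.0016,-0.001],"fingers":1},{"dp":[-0.001,0,0.13],"rotation":[0,-0.0016,-0.001],"fingers":1},{"dp":[-0.001,0,0.15],"rotation":[0,-0.0016,-0.001],"fingers":1},{"dp":[-0.001,0,0.15],"rotation":[0,-0.0016,-0.001],"fingers":1},{"dp":[-0.001,0,0.15],"rotation":[0,-0.0016,-0.001],"fingers":1}]'
python3 - <<'E'
from h import *
st()
delta([.559,.272,.002],-.122+np.pi/2)
cv2.imwrite("pics/w7.png",arm.get_image("wrist"));im=arm.get_image("scene")
cv2.imwrite("pics/c7.png",cv2.resize(im[170:350,320:500],None,fx=3.3,fy=3.3,interpolation=cv2.INTER_CUBIC))
E
```

```text
clock: 11.52
position: [0.56, 0.271, 0.0301]
ee_rot: [-2.08, 2.353, -0.001]
force: [1.1, 0.2, -4.4]
width: 0.192
t 11.525 pos [0.56   0.271  0.0301] jawx [-1.227e-01 -9.924e-01 -4.000e-04] z [ 9.e-04  3.e-04 -1.e+00] F [ 1.1  0.2 -4.4] w 0.192 q [-0.33  0.62 -0.31  1.72  0.24  0.84 -2.44]
dp [-0.0009  0.0011  0.0281] rot [-0.0009  0.0004 -0.001 ]
```

View pics/w7.png

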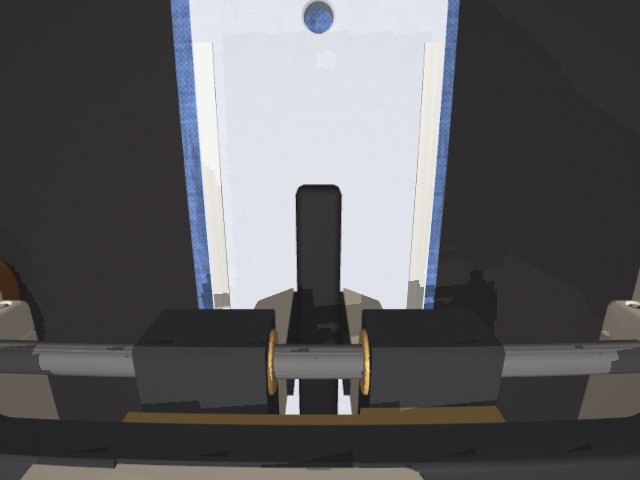

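View pics/c7.png

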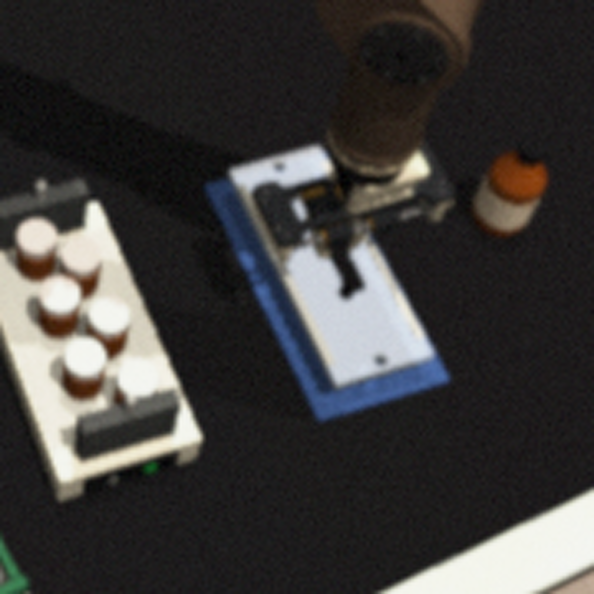

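```bash
python3 -m pendant '[{"dp":[-0.0015,0.001,0.01],"rotation":[-0.001,0,-0.001],"fingers":1},{"dp":[-0.0015,0.001,0.018],"rotation":[-0.001,0,-0.001],"fingers":1},{"dp":[-0.0015,0.001,0.024],"rotation":[-0.001,0,-0.001],"fingers":1},{"dp":[-0.0015,0.001,0.0265],"rotation":[-0.001,0,-0.001],"fingers":1},{"dp":[-0.0015,0.001,0.0265],"rotation":[-0.001,0,-0.001],"fingers":1}]'
python3 - <<'E'
from h import *
st()
delta([.559,.2725,.0015],-.122+np.pi/2)
E
```

```text
clock: 12.25
position: [0.5592, 0.2732, 0.0037]
ee_rot: [-2.082, 2.352, 0.001]
force: [0.3, -0.3, -4.4]
width: 0.188
t 12.25 pos [0.5592 0.2732 0.0037] jawx [-1.211e-01 -9.926e-01 -9.000e-04] z [ 3.e-04  8.e-04 -1.e+00] F [ 0.3 -0.3 -4.4] w 0.188 q [-0.34  0.65 -0.3   1.74  0.25  0.79 -2.45]
dp [0.0007 0.0001 0.0022] rot [-0.0002  0.0009  0.0006]
```

```bash
python3 -m pendant '[{"dp":[0.0005,0,0.001],"rotation":[0,0.001,0],"fingers":1},{"dp":[0.0005,0,0.002],"rotation":[0,0.001,0],"fingers":1},{"dp":[0.0005,0,0.0025],"rotation":[0,0.001,0],"fingers":1}]'
python3 - <<'E'
from h import *
st()
E
```

```text
clock: 12.62
position: [0.5593, 0.2727, 0.002]
ee_rot: [-2.082, 2.352, -0.001]
force: [-3.9, -3.3, 9.2]
width: 0.191
t 12.625 pos [0.5593 0.2727 0.002 ] jawx [-1.213e-01 -9.926e-01  1.000e-04] z [ 7.e-04 -2.e-04 -1.e+00] F [-3.9 -3.3  9.2] w 0.191 q [-0.34  0.65 -0.3   1.74  0.25  0.78 -2.45]
```

```bash
python3 -m pendant '[{"dp":[0,0,-0.0005],"rotation":[0,0,0],"fingers":0.6},{"dp":[0,0,-0.0005],"rotation":[0,0,0],"fingers":0.2},{"dp":[0,0,-0.0005],"rotation":[0,0,0],"fingers":-0.2},{"dp":[0,0,-0.0005],"rotation":[0,0,0],"fingers":-0.6},{"dp":[0,0,-0.0005],"rotation":[0,0,0],"fingers":-1},{"dp":[0,0,-0.0005],"rotation":[0,0,0],"fingers":-1},{"dp":[0,0,-0.02],"rotation":[0,0,0],"fingers":-1},{"dp":[0,0,-0.07],"rotation":[0,0,0],"fingers":-1},{"dp":[0,0,-0.13],"rotation":[0,0,0],"fingers":-1},{"dp":[0,0,-0.19],"rotation":[0,0,0],"fingers":-1},{"dp":[0,0,-0.25],"rotation":[0,0,0],"fingers":-1},{"dp":[0,0,-0.25],"rotation":[0,0,0],"fingers":-1}]'
python3 - <<'E'
from h import *
st()
cv2.imwrite("pics/w8.png",arm.get_image("wrist"));cv2.imwrite("pics/c8.png",arm.get_image("scene"))
E
```

```text
clock: 14.12
position: [0.5613, 0.2747, 0.2593]
ee_rot: [-2.075, 2.344, -0.004]
force: [0.2, -0.5, -0.7]
width: 0.999
t 14.125 pos [0.5613 0.2747 0.2593] jawx [-0.121  -0.9926 -0.0067] z [ 0.0103  0.0055 -0.9999] F [ 0.2 -0.5 -0.7] w 0.999 q [-0.3   0.41 -0.35  1.46  0.14  1.29 -2.36]
```

View pics/w8.png

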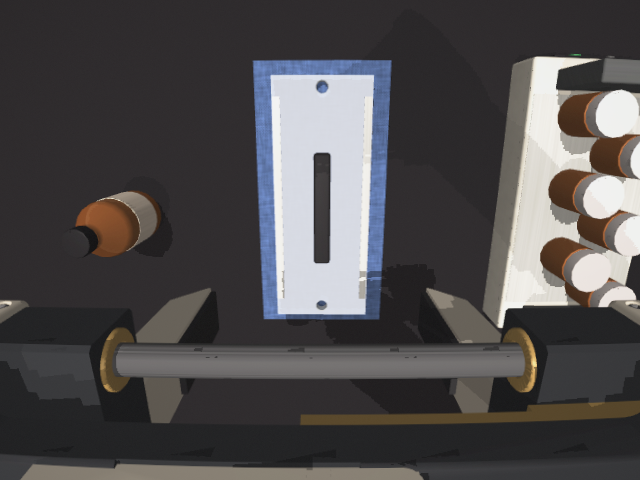

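```bash
python3 - <<'E'
from h import *
cp=arm.camera_params("wrist")
a=onz(cp,(322,87),.016);b=onz(cp,(321.5,305),.016);print(a,b,(a+b)/2,np.linalg.norm(a-b))
W=np.array([onz(cp,p,.004)[:2] for p in [(253,60),(391,60),(380,319.5),(264,319.5)]]);print(W,W.mean(0))
delta([.50,-.05,.42],-.12+np.pi/2)
E
```

```text
[0.67901732 0.25473057 0.016     ] [0.42861349 0.28510137 0.016     ] [0.5538154  0.26991597 0.016     ] 0.25223890181793673
[[0.71661857 0.32454548]
 [0.69879141 0.17793172]
 [0.39318843 0.21319349]
 [0.41109129 0.36189992]] [0.55492242 0.26939265]
dp [ 0.3275  0.0192 -0.1668] rot [-0.0027  0.0012 -0.0014]
```

```bash
python3 -m pendant '[{"dp":[0.3275,0.019,-0.167],"rotation":[-0.003,0.001,-0.001],"fingers":-1},{"dp":[0.3275,0.019,-0.167],"rotation":[-0.003,0.001,-0.001],"fingers":-1},{"dp":[0.3275,0.019,-0.167],"rotation":[-0.003,0.001,-0.001],"fingers":-1},{"dp":[0.3275,0.019,-0.167],"rotation":[-0.003,0.001,-0.001],"fingers":-1},{"dp":[0.3275,0.019,-0.167],"rotation":[-0.003,0.001,-0.001],"fingers":-1},{"dp":[0.3275,0.019,-0.167],"rotation":[-0.003,0.001,-0.001],"fingers":-1},{"dp":[0.3275,0.019,-0.167],"rotation":[-0.003,0.001,-0.001],"fingers":-1},{"dp":[0.3275,0.019,-0.167],"rotation":[-0.003,0.001,-0.001],"fingers":-1},{"dp":[0.3275,0.019,-0.167],"rotation":[-0.003,0.001,-0.001],"fingers":-1}]'
python3 - <<'E'
from h import *
st()
np.save("cp9.npy",arm.camera_params("wrist"),allow_pickle=True)
cv2.imwrite("pics/w9.png",arm.get_image("wrist"))
E
```

```text
clock: 15.35
position: [0.4999, -0.0486, 0.4191]
ee_rot: [2.086, -2.348, -0.004]
force: [-0.1, 0.3, -0.4]
width: 1.001
t 15.35 pos [ 0.4999 -0.0486  0.4191] jawx [-1.177e-01 -9.930e-01 -5.000e-04] z [-2.5e-03  8.0e-04 -1.0e+00] F [-0.1  0.3 -0.4] w 1.001 q [ 0.17  0.14 -0.21  1.42  0.03  1.58 -1.73]
```

View pics/w9.png

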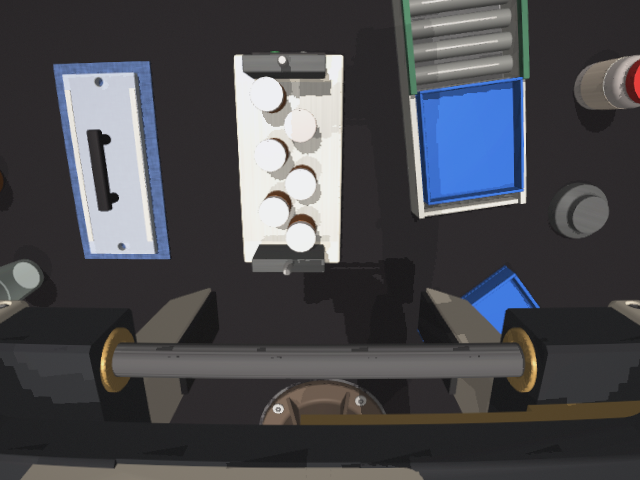

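```bash
python3 - <<'E'
from h import *
np.set_printoptions(precision=4,suppress=True)
cp=np.load("cp9.npy",allow_pickle=True).item(); im=cv2.imread("pics/w9.png")
x0,y0=225,50; f=4
z=cv2.resize(im[y0:275,x0:360],None,fx=f,fy=f,interpolation=cv2.INTER_CUBIC)
g=cv2.medianBlur(cv2.cvtColor(z,cv2.COLOR_BGR2GRAY),5)
c=cv2.HoughCircles(g,cv2.HOUGH_GRADIENT,1.5,80,param1=120,param2=30,minRadius=50,maxRadius=78)[0]
d1=onz(cp,(287.5,270),.144);d2=onz(cp,(282,60),.144);o=(d1+d2)/2;ex=(d2-d1)[:2];ex/=np.linalg.norm(ex);ey=np.array([-ex[1],ex[0]])
print(d1,d2,np.linalg.norm(d2-d1),np.arctan2(ex[1],ex[0]))
for u,v,r in c:
    p=((u+.5)/f+x0-.5,(v+.5)/f+y0-.5); W=onz(cp,p,.110); q=W[:2]-o[:2]
    print(np.array(p),r/f,W[:2],'evap',q@ex,q@ey); cv2.circle(z,(int(u),int(v)),int(r),(0,0,255),2)
cv2.imwrite("pics/w9z.png",cv2.resize(z,None,fx=.62,fy=.62))
t=cv2.resize(im[60:230,395:540],None,fx=4,fy=3.5,interpolation=cv2.INTER_CUBIC);cv2.imwrite("pics/w9t.png",t)
E
```

```text
[0.4047 0.0034 0.144 ] [ 0.6559 -0.0256  0.144 ] 0.25288010880693745 -0.1148968022923629
[299.8125 184.4375] 15.9875 [ 0.5088 -0.025 ] evap -0.01968891409786987 -0.01627443500992346
[300.9375 237.3125] 14.3375 [ 0.4371 -0.0171] evap -0.09185992241829971 -0.0166236296130172
[265.6875  94.0625] 16.8125 [0.625  0.0023] evap 0.09253240025516565 0.02417340409975392
[267.9375 155.1875] 17.1125 [0.5511 0.0108] evap 0.018156990625405628 0.024114963274741896
[273.5625 210.6875] 15.8375 [0.4782 0.0145] evap -0.05469034053849855 0.019425086128858744
[299.8125 125.9375] 15.575 [ 0.5821 -0.0346] evap 0.05417679422255395 -0.017428189139498444
```

View pics/w9z.png

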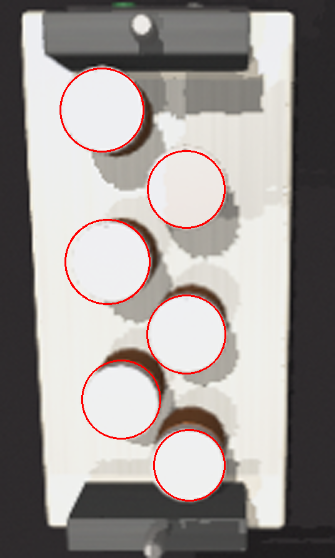

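View pics/w9t.png

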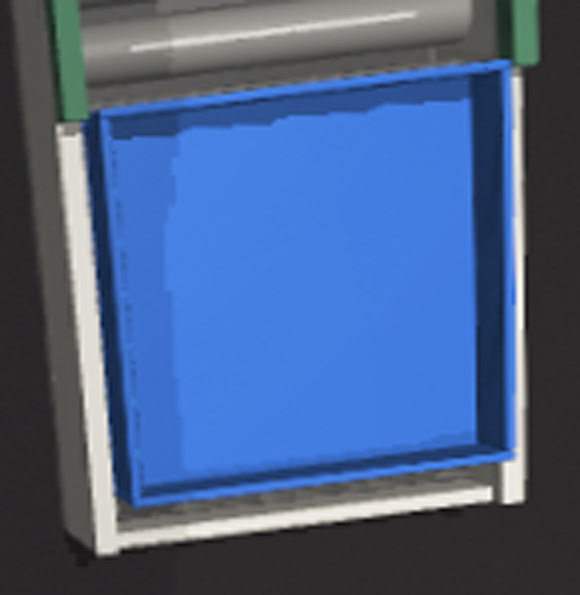

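```bash
python3 - <<'E'
from h import *
np.set_printoptions(precision=4,suppress=True)
cp=np.load("cp9.npy",allow_pickle=True).item()
C=[(419.5,92),(522.5,77.7),(523.5,190.6),(428.75,203.7)]
W=np.array([onz(cp,p,.073)[:2] for p in C]);print(W,W.mean(0))
for i,j in ((3,0),(2,1),(1,0),(2,3)): d=W[j]-W[i]; print(np.linalg.norm(d),np.arctan2(d[1],d[0]))
# full: scene camera rim
cs=arm.camera_params("scene"); im=cv2.imread("pics/scene0.png")
P=[(x/3+220,y/3+190) for x,y in [(75,293),(188,246),(250,355),(133,416)]]
V=np.array([onz(cs,p,.073)[:2] for p in P]);print(V,V.mean(0))
E
```

```text
[[ 0.6074 -0.1962]
 [ 0.6118 -0.3351]
 [ 0.4588 -0.3399]
 [ 0.455  -0.2023]] [ 0.5333 -0.2684]
0.15252926205942294 0.04023397826039322
0.1531237333794485 0.031506752409952786
0.13901987894974202 1.6023835461621696
0.13768999827422565 1.5980246622073593
[[ 0.4627 -0.3398]
 [ 0.461  -0.2056]
 [ 0.6105 -0.1965]
 [ 0.622  -0.334 ]] [ 0.5391 -0.269 ]
```

```bash
cat >> h.py <<'E'
O=np.array([.5303,-.0111]); YE=-.118; T=np.array([.534,-.271]); YT=.035
def rot(a): return np.array([[np.cos(a),-np.sin(a)],[np.sin(a),np.cos(a)]])
def jar(q): return O+rot(YE)@(1.014*np.array(q))
def slot(i,j): return T+rot(YT)@np.array([.048*i,.04*j])
E
python3 - <<'E'
from h import *
p=jar((-.092,-.0166)); print(p); st(); delta([*p,.12],YE+np.pi/2)
E
```

```text
[ 0.4356791  -0.01683289]
t 15.4 pos [ 0.5    -0.0487  0.4192] jawx [-1.177e-01 -9.930e-01 -4.000e-04] z [-2.2e-03  7.0e-04 -1.0e+00] F [ 0.5  0.3 -0.1] w 0.998 q [ 0.17  0.14 -0.21  1.42  0.03  1.58 -1.73]
dp [-0.0239  0.067   0.2994] rot [0.0022 0.0004 0.    ]
```

```bash
python3 -m pendant '[{"dp":[-0.01,0.03,0.06],"rotation":[0.002,0,0],"fingers":-0.35},{"dp":[-0.024,0.067,0.12],"rotation":[0.002,0,0],"fingers":-0.35},{"dp":[-0.024,0.067,0.18],"rotation":[0.002,0,0],"fingers":-0.35},{"dp":[-0.024,0.067,0.24],"rotation":[0.002,0,0],"fingers":-0.35},{"dp":[-0.024,0.067,0.28],"rotation":[0.002,0,0],"fingers":-0.35},{"dp":[-0.024,0.067,0.3],"rotation":[0.002,0,0],"fingers":-0.35},{"dp":[-0.024,0.067,0.3],"rotation":[0.002,0,0],"fingers":-0.35},{"dp":[-0.024,0.067,0.3],"rotation":[0.002,0,0],"fingers":-0.35}]' 20
python3 - <<'E'
from h import *
st();delta([.4357,-.0168,.055],YE+np.pi/2)
cv2.imwrite("pics/w10.png",arm.get_image("wrist"))
im=arm.get_image("side"); cv2.imwrite("pics/s10.png",cv2.resize(im[150:330,200:370],None,fx=3.5,fy=3.3,interpolation=cv2.INTER_CUBIC))
E
```

```text
clock: 16.4
position: [0.4363, -0.0162, 0.1202]
ee_rot: [-2.087, 2.347, -0.0]
force: [0.7, 1.3, 0.6]
width: 0.675
t 16.4 pos [ 0.4363 -0.0162  0.1202] jawx [-1.169e-01 -9.931e-01 -7.000e-04] z [ 8.e-04  6.e-04 -1.e+00] F [0.7 1.3 0.6] w 0.675 q [ 0.14  0.23 -0.26  2.08  0.08  0.84 -1.86]
dp [0.0007 0.0006 0.0652] rot [-0.0007  0.0007  0.0008]
```

View pics/w10.png

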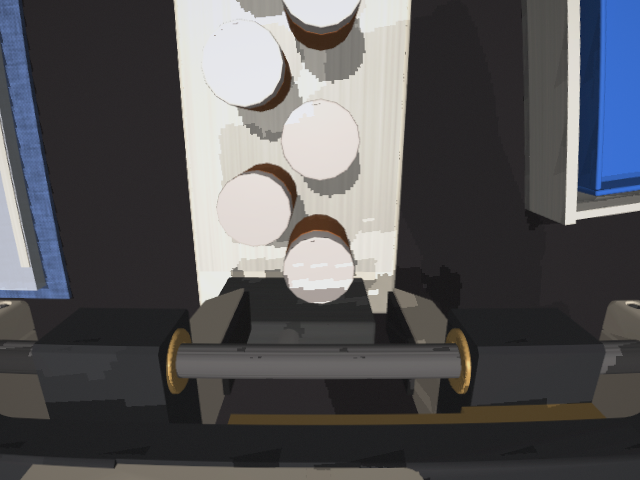

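View pics/s10.png

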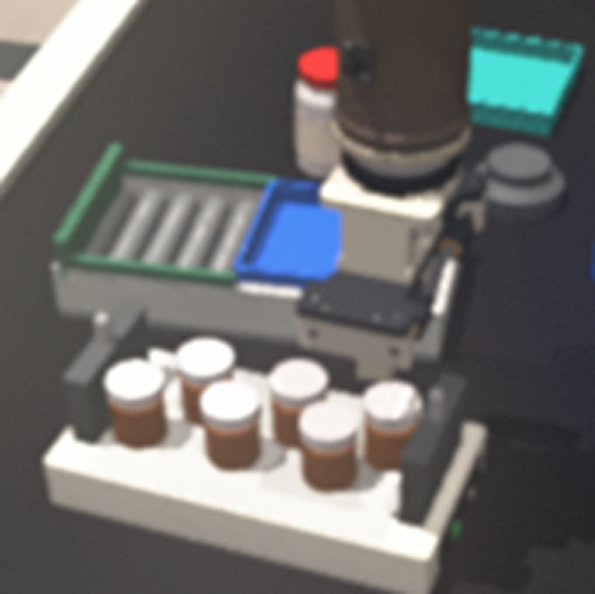

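```bash
python3 - <<'E'
from h import *
im=arm.get_image("side"); x0,y0=270,195
z=cv2.resize(np.clip(im[y0:275,x0:350]*1.3,0,255).astype(np.uint8),None,fx=7.5,fy=7.5,interpolation=cv2.INTER_CUBIC)
cp=arm.camera_params("side"); s=arm.observe(); M=R.from_rotvec(s['ee_rot']).as_matrix()
def dr(p,col):
    u=proj(cp,s['position']+M@np.array(p))[0]; cv2.circle(z,(int((u[0]-x0+.5)*7.5),int((u[1]-y0+.5)*7.5)),3,col,-1)
for sx in(-1,):
  for t in (0,.03,.037): dr((sx*.031,0,-t),(0,0,255))
for t,col in((.066,(0,255,0)),(.094,(255,0,255))):
  for sy in(-1,0,1): dr((-.095,sy*.0375,-t),col); dr((0,sy*.0375,-t),(0,255,255) if t<.07 else (255,255,0))
cv2.imwrite("pics/s11.png",z)
E
```

```text
(no output)
```

View pics/s11.png

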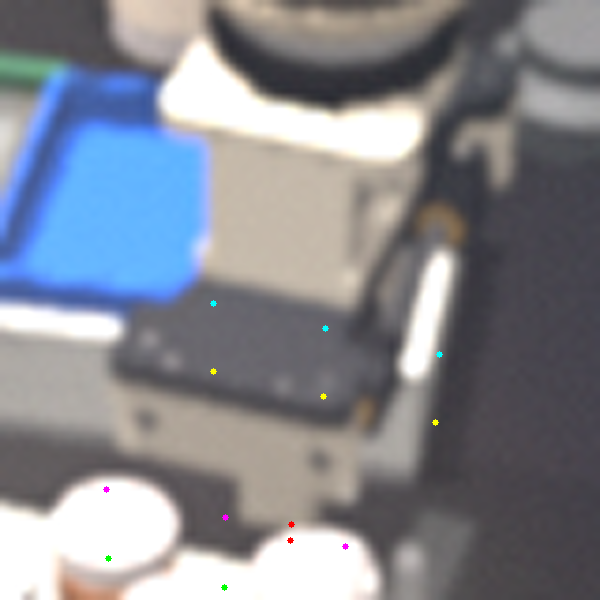

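```bash
python3 -m pendant '[{"dp":[0.0005,0,0.02],"rotation":[0,0,0],"fingers":-0.35},{"dp":[0.0005,0,0.04],"rotation":[0,0,0],"fingers":-0.35},{"dp":[0.0005,0,0.05],"rotation":[0,0,0],"fingers":-0.35},{"dp":[0.0005,0,0.05],"rotation":[0,0,0],"fingers":-0.35}]'
python3 - <<'E'
from h import *
st()
im=arm.get_image("side"); x0,y0=270,195
z=cv2.resize(np.clip(im[y0:295,x0:360]*1.2,0,255).astype(np.uint8),None,fx=6.5,fy=6,interpolation=cv2.INTER_CUBIC)
cv2.imwrite("pics/s12.png",z)
cv2.imwrite("pics/w12.png",arm.get_image("wrist"))
E
```

```text
clock: 17.05
position: [0.4364, -0.017, 0.0704]
ee_rot: [-2.086, 2.347, -0.001]
force: [-0.5, -0.1, -0.6]
width: 0.672
t 17.05 pos [ 0.4364 -0.017   0.0704] jawx [-1.175e-01 -9.931e-01 -6.000e-04] z [ 1.4e-03  4.0e-04 -1.0e+00] F [-0.5 -0.1 -0.6] w 0.672 q [ 0.12  0.3  -0.25  2.14  0.11  0.71 -1.89]
```

View pics/s12.png

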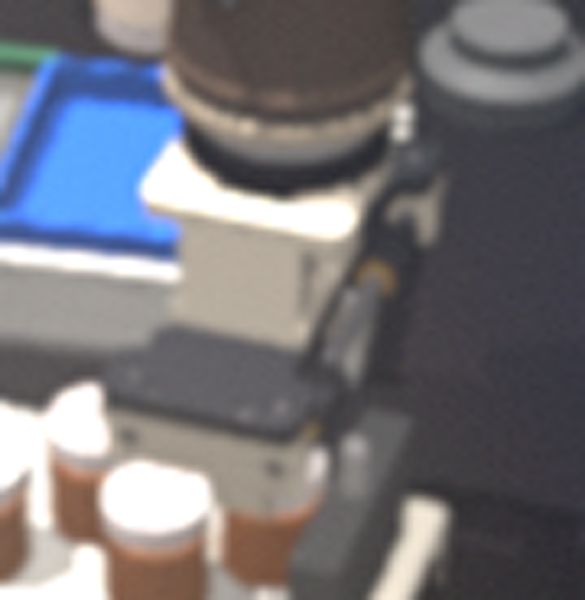

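View pics/w12.png

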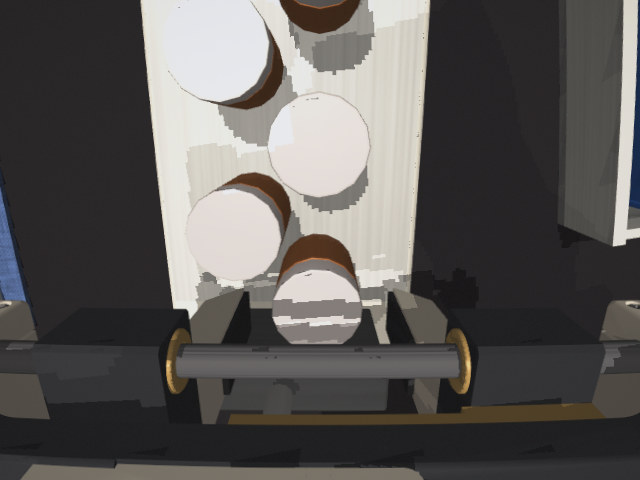

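```bash
python3 -m pendant '[{"dp":[0,0,0.001],"rotation":[0,0,0],"fingers":0.3},{"dp":[0,0,0.001],"rotation":[0,0,0],"fingers":0.3},{"dp":[0,0,0.001],"rotation":[0,0,0],"fingers":0.5},{"dp":[0,0,0.001],"rotation":[0,0,0],"fingers":0.5},{"dp":[0,0,0.001],"rotation":[0,0,0],"fingers":0.5},{"dp":[0,0,0.001],"rotation":[0,0,0],"fingers":0.5}]' 25
python3 - <<'E'
from h import *
st()
E
```

```text
clock: 17.9
position: [0.4373, -0.0169, 0.0702]
ee_rot: [-2.085, 2.346, -0.003]
force: [0.3, 0.9, 3.7]
width: 0.429
t 17.9 pos [ 0.4373 -0.0169  0.0702] jawx [-0.1175 -0.9931 -0.001 ] z [ 3.3e-03  6.0e-04 -1.0e+00] F [0.3 0.9 3.7] w 0.429 q [ 0.12  0.3  -0.25  2.14  0.11  0.71 -1.89]
```

```bash
python3 -m pendant '[{"dp":[0,0,0],"rotation":[0,0,0],"fingers":0.5},{"dp":[0,0,0],"rotation":[0,0,0],"fingers":0.5}]'
python3 - <<'E'
from h import *
st()
cv2.imwrite("pics/w13.png",arm.get_image("wrist"))
im=arm.get_image("side"); x0,y0=270,195
z=cv2.resize(np.clip(im[y0:295,x0:360]*1.2,0,255).astype(np.uint8),None,fx=6.5,fy=6,interpolation=cv2.INTER_CUBIC)
cv2.imwrite("pics/s13.png",z)
E
```

```text
clock: 18.15
position: [0.4373, -0.0169, 0.0703]
ee_rot: [-2.085, 2.346, -0.003]
force: [-1.2, 0.1, 3.2]
width: 0.433
t 18.15 pos [ 0.4373 -0.0169  0.0703] jawx [-0.1175 -0.9931 -0.001 ] z [ 3.3e-03  6.0e-04 -1.0e+00] F [-1.2  0.1  3.2] w 0.433 q [ 0.12  0.3  -0.25  2.14  0.11  0.71 -1.89]
```

View pics/w13.png

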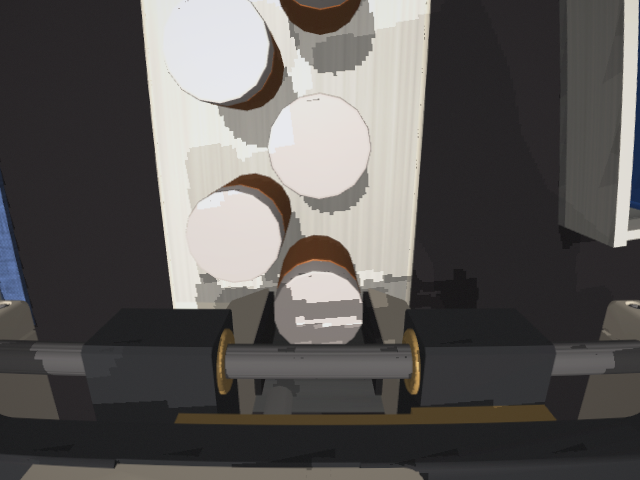

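View pics/s13.png

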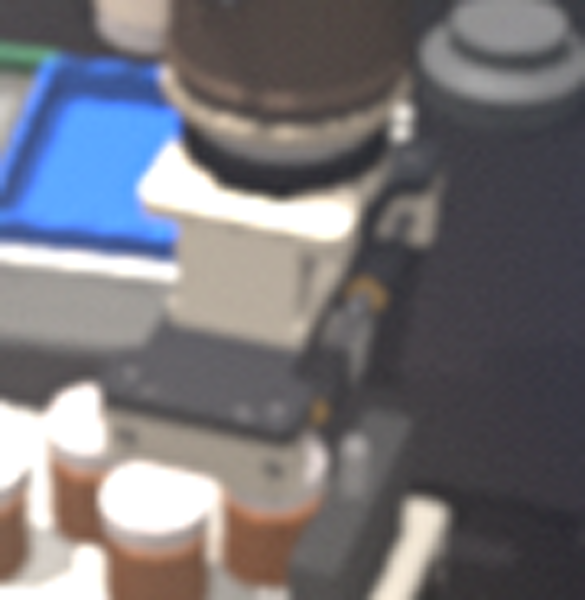

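```bash
python3 -m pendant '[{"dp":[0,0,-0.005],"rotation":[0,0,0],"fingers":0.5},{"dp":[0,0,-0.015],"rotation":[-0.002,0,0],"fingers":0.5},{"dp":[0,0,-0.03],"rotation":[-0.003,0,0],"fingers":0.5},{"dp":[0,0,-0.06],"rotation":[-0.003,0,0],"fingers":0.5},{"dp":[0,0,-0.1],"rotation":[-0.003,0,0],"fingers":0.5},{"dp":[0,0,-0.1],"rotation":[-0.003,0,0],"fingers":0.5}]'
python3 - <<'E'
from h import *
st()
cv2.imwrite("pics/w14.png",arm.get_image("wrist"))
im=arm.get_image("side"); x0,y0=260,155
z=cv2.resize(np.clip(im[y0:265,x0:360]*1.2,0,255).astype(np.uint8),None,fx=6,fy=5,interpolation=cv2.INTER_CUBIC)
cv2.imwrite("pics/s14.png",z)
p=slot(-1,1);print(p);delta([*p,.165],YT+np.pi/2)
E
```

```text
clock: 19.0
position: [0.439, -0.0168, 0.1733]
ee_rot: [-2.083, 2.345, -0.005]
force: [0.1, 0.2, -1.5]
width: 0.429
t 19.0 pos [ 0.439  -0.0168  0.1733] jawx [-0.1176 -0.9931 -0.0016] z [ 6.e-03  9.e-04 -1.e+00] F [ 0.1  0.2 -1.5] w 0.429 q [ 0.15  0.16 -0.26  2.01  0.05  0.97 -1.83]
[ 0.48462968 -0.23270415]
dp [ 0.2085 -0.0727  0.0054] rot [-0.001   0.0008 -0.1529]
```

View pics/s14.png

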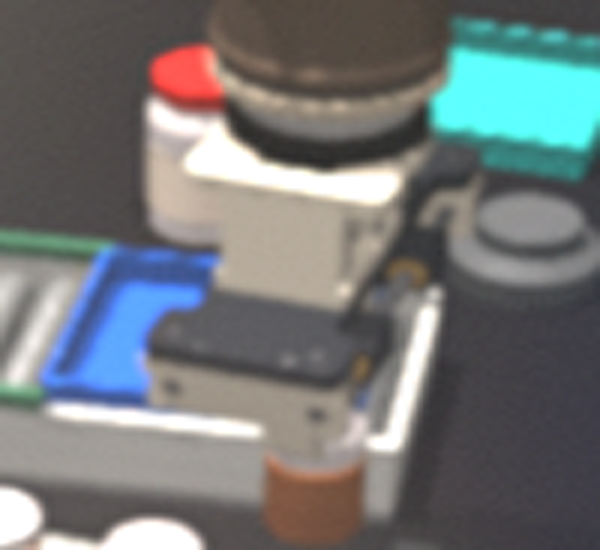

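```bash
python3 -m pendant '[{"dp":[0.04,-0.015,0],"rotation":[-0.001,0,-0.03],"fingers":0.5},{"dp":[0.1,-0.035,0.002],"rotation":[-0.001,0,-0.08],"fingers":0.5},{"dp":[0.15,-0.055,0.004],"rotation":[-0.001,0,-0.12],"fingers":0.5},{"dp":[0.19,-0.068,0.005],"rotation":[-0.001,0,-0.15],"fingers":0.5},{"dp":[0.209,-0.07,0.005],"rotation":[-0.001,0,-0.153],"fingers":0.5},{"dp":[0.209,-0.07,0.005],"rotation":[-0.001,0,-0.153],"fingers":0.5},{"dp":[0.209,-0.07,0.04],"rotation":[-0.001,0,-0.153],"fingers":0.5},{"dp":[0.209,-0.07,0.06],"rotation":[-0.001,0,-0.153],"fingers":0.5},{"dp":[0.209,-0.07,0.06],"rotation":[-0.001,0,-0.153],"fingers":0.5}]'
python3 - <<'E'
from h import *
st()
p=slot(-1,1);delta([p[0]-.003,p[1],.070],YT+np.pi/2)
cv2.imwrite("pics/w15.png",arm.get_image("wrist"))
im=arm.get_image("scene"); z=cv2.resize(np.clip(im[230:390,200:360]*1.2,0,255).astype(np.uint8),None,fx=3.6,fy=3.6,interpolation=cv2.INTER_CUBIC)
cv2.imwrite("pics/c15.png",z)
E
```

```text
clock: 20.23
position: [0.4804, -0.2307, 0.1086]
ee_rot: [2.261, -2.18, -0.008]
force: [0.5, -0.0, -1.0]
width: 0.432
t 20.225 pos [ 0.4804 -0.2307  0.1086] jawx [ 0.0367 -0.9993 -0.0031] z [-0.004  0.003 -1.   ] F [ 0.5 -0.  -1. ] w 0.432 q [ 0.46  0.38 -0.14  1.88  0.07  0.89 -1.25]
dp [ 0.0022 -0.0013  0.0386] rot [0.0039 0.0031 0.0017]
```

View pics/w15.png

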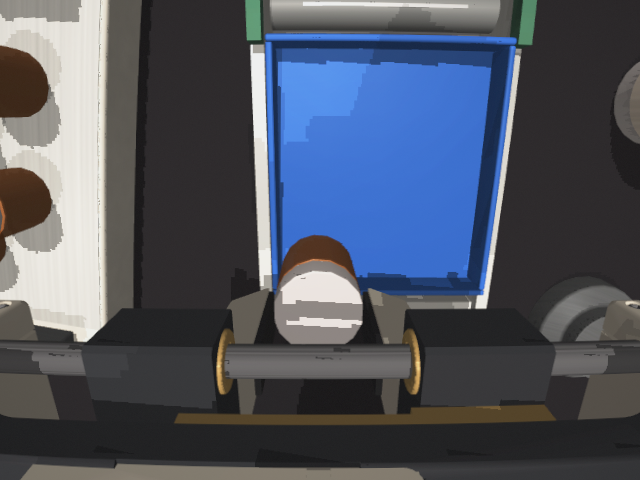

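View pics/c15.png

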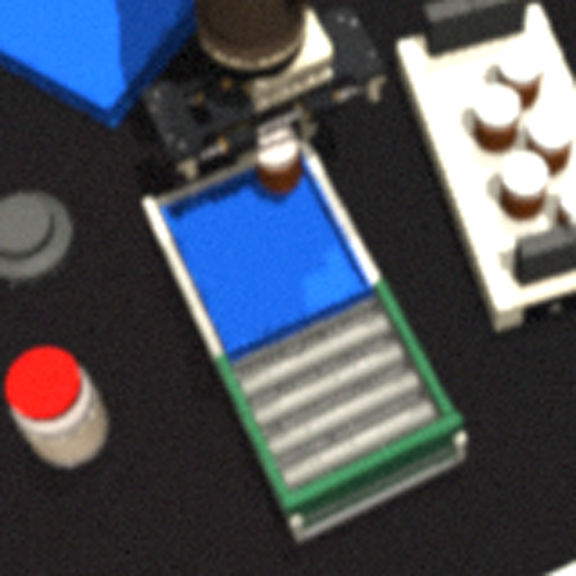

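```bash
python3 - <<'E'
from h import *
np.set_printoptions(precision=4,suppress=True)
cp=arm.camera_params("wrist")
W=np.array([onz(cp,p,.073)[:2] for p in [(267,39),(515,39),(487,292),(274,292)]]);print(W,W.mean(0))
for i,j in ((3,0),(2,1),(1,0),(2,3)): d=W[j]-W[i]; print(np.linalg.norm(d),np.arctan2(d[1],d[0]))
s=arm.observe(); print(onz(cp,(318,304),s['position'][2]+.040))
E
```

```text
[[ 0.6082 -0.1989]
 [ 0.6149 -0.3375]
 [ 0.4613 -0.3454]
 [ 0.4564 -0.2036]] [ 0.5352 -0.2714]
0.15192515743062657 0.030981632822544677
0.1537279478432119 0.0515744371106929
0.13868669740652925 1.6188567571482744
0.1418331991476602 1.6059962407056967
[ 0.4865 -0.2319  0.1506]
```

```bash
python3 -m pendant '[{"dp":[0.002,-0.0026,0.015],"rotation":[0.004,0.003,0.002],"fingers":0.5},{"dp":[0.002,-0.0026,0.028],"rotation":[0.004,0.003,0.002],"fingers":0.5},{"dp":[0.002,-0.0026,0.036],"rotation":[0.004,0.003,0.002],"fingers":0.5},{"dp":[0.002,-0.0026,0.036],"rotation":[0.004,0.003,0.002],"fingers":0.5}]'
python3 - <<'E'
from h import *
st();delta([.483,-.2325,.0698],YT+np.pi/2)
E
```

```text
clock: 20.82
position: [0.4841, -0.2335, 0.0738]
ee_rot: [-2.258, 2.182, -0.004]
force: [-0.2, 0.1, -1.1]
width: 0.428
t 20.825 pos [ 0.4841 -0.2335  0.0738] jawx [ 0.0342 -0.9994  0.0011] z [ 0.0024 -0.001  -1.    ] F [-0.2  0.1 -1.1] w 0.428 q [ 0.45  0.43 -0.13  1.91  0.08  0.8  -1.26]
dp [-0.001   0.0011  0.004 ] rot [-0.0023 -0.0011 -0.0008]
```

```bash
python3 -m pendant '[{"dp":[-0.001,0.001,0.002],"rotation":[-0.002,-0.001,0],"fingers":0.5},{"dp":[-0.001,0.001,0.004],"rotation":[-0.002,-0.001,0],"fingers":0.5},{"dp":[-0.001,0.001,0.004],"rotation":[-0.002,-0.001,0],"fingers":0.5}]'
python3 - <<'E'
from h import *
st()
E
python3 -m pendant '[{"dp":[0,0,0],"rotation":[0,0,0],"fingers":-0.1},{"dp":[0,0,0],"rotation":[0,0,0],"fingers":-0.35},{"dp":[0,0,0],"rotation":[0,0,0],"fingers":-0.35},{"dp":[0,0,0],"rotation":[0,0,0],"fingers":-0.35},{"dp":[0,0,-0.03],"rotation":[0,0,0],"fingers":-0.35},{"dp":[0,0,-0.08],"rotation":[0,0,0],"fingers":-0.35},{"dp":[0,0,-0.1],"rotation":[0,0,0],"fingers":-0.35},{"dp":[0,0,-0.1],"rotation":[0,0,0],"fingers":-0.35}]'
python3 - <<'E'
from h import *
st()
cv2.imwrite("pics/w16.png",arm.get_image("wrist"))
im=arm.get_image("scene"); z=cv2.resize(np.clip(im[230:390,220:400]*1.2,0,255).astype(np.uint8),None,fx=3.6,fy=3.6,interpolation=cv2.INTER_CUBIC)
cv2.imwrite("pics/c16.png",z)
E
```

```text
clock: 21.2
position: [0.4831, -0.2325, 0.0698]
ee_rot: [-2.259, 2.183, -0.0]
force: [0.0, -0.5, -1.3]
width: 0.43
t 21.2 pos [ 0.4831 -0.2325  0.0698] jawx [ 3.410e-02 -9.994e-01  1.000e-04] z [ 4.e-04 -1.e-04 -1.e+00] F [ 0.  -0.5 -1.3] w 0.43 q [ 0.45  0.43 -0.13  1.92  0.08  0.79 -1.26]
clock: 22.2
position: [0.4842, -0.2329, 0.1714]
ee_rot: [-2.258, 2.182, -0.006]
force: [-0.3, -0.2, 0.0]
width: 0.675
t 22.2 pos [ 0.4842 -0.2329  0.1714] jawx [ 0.034  -0.9994  0.0015] z [ 0.0036 -0.0014 -1.    ] F [-0.3 -0.2  0. ] w 0.675 q [ 0.46  0.31 -0.14  1.81  0.05  1.02 -1.24]
```

View pics/w16.png

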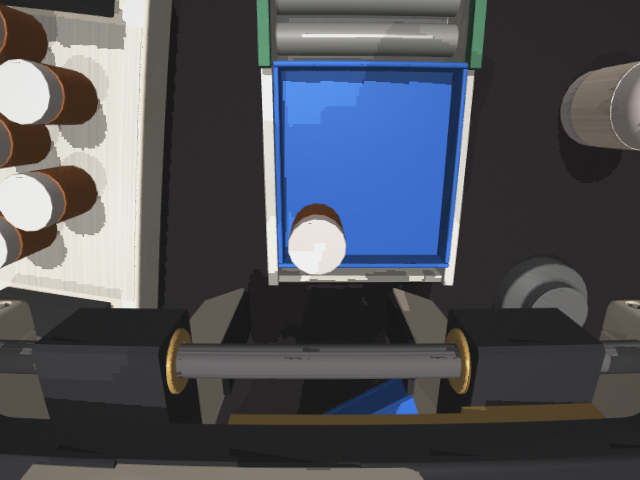

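View pics/c16.png

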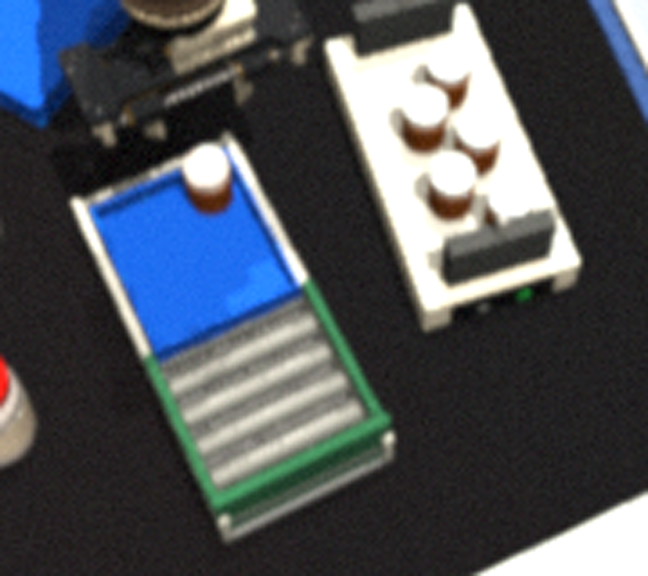

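```bash
cat >> h.py <<'E'
T=np.array([.535,-.271]); YT=.037
def cap(save=None,rmm=.0205,near=(318,285)):
    cp=arm.camera_params("wrist"); im=arm.get_image("wrist"); s=arm.observe()
    if save: cv2.imwrite(save,im)
    g=cv2.medianBlur(cv2.cvtColor(im,cv2.COLOR_BGR2GRAY),3)
    d=(s['position'][2]+.196-.110)*.956+.02; r=385*rmm/d
    c=cv2.HoughCircles(g[:330],cv2.HOUGH_GRADIENT,1.5,30,param1=120,param2=22,minRadius=int(r*.85),maxRadius=int(r*1.15))
    if c is None: print('none'); return
    for u,v,rr in c[0]:
        W=onz(cp,(u,v),.110); q=rot(-YE)@(W[:2]-O); 
        if abs(q[0])<.12 and abs(q[1])<.08: print('cap',(round(float(u)),round(float(v)),round(float(rr))),W[:2].round(4),'evap',q.round(4))
E
python3 - <<'E'
from h import *
delta([.479,.0140,.19],YE+np.pi/2)
E
```

```text
dp [-0.2464 -0.0048 -0.0208] rot [3.000e-04 1.000e-04 1.522e-01]
```

```bash
python3 -m pendant '[{"dp":[-0.05,0,-0.02],"rotation":[0,0,0.04],"fingers":-0.35},{"dp":[-0.11,0,-0.02],"rotation":[0,0,0.08],"fingers":-0.35},{"dp":[-0.17,0,-0.02],"rotation":[0,0,0.12],"fingers":-0.35},{"dp":[-0.22,-0.004,-0.02],"rotation":[0,0,0.152],"fingers":-0.35},{"dp":[-0.246,-0.005,-0.02],"rotation":[0,0,0.152],"fingers":-0.35},{"dp":[-0.246,-0.005,0.02],"rotation":[0,0,0.152],"fingers":-0.35},{"dp":[-0.246,-0.005,0.045],"rotation":[0,0,0.152],"fingers":-0.35},{"dp":[-0.246,-0.005,0.045],"rotation":[0,0,0.152],"fingers":-0.35}]'
python3 - <<'E'
from h import *
st(); cap("pics/w17.png");delta([.480,.0140,.064],YE+np.pi/2)
E
```

```text
clock: 23.3
position: [0.4768, 0.0134, 0.1217]
ee_rot: [2.084, -2.344, -0.006]
force: [-0.1, 0.9, 0.5]
width: 0.676
t 23.3 pos [0.4768 0.0134 0.1217] jawx [-1.172e-01 -9.931e-01  9.000e-04] z [-6.2e-03 -2.0e-04 -1.0e+00] F [-0.1  0.9  0.5] w 0.676 q [ 0.07  0.29 -0.26  1.99  0.09  0.88 -1.93]
cap (316, 268, 37) [0.4791 0.0144] evap [-0.0538  0.0193]
cap (383, 211, 38) [ 0.508  -0.0264] evap [-0.0203 -0.0178]
cap (313, 137, 40) [0.5513 0.0074] evap [0.0187 0.0208]
cap (310, 16, 32) [0.6085 0.0019] evap [0.0762 0.0221]
cap (389, 64, 40) [ 0.5824 -0.0348] evap [ 0.0545 -0.0174]
dp [-0.0007 -0.0021  0.0591] rot [ 0.0036 -0.0004  0.0002]
```

View pics/w17.png

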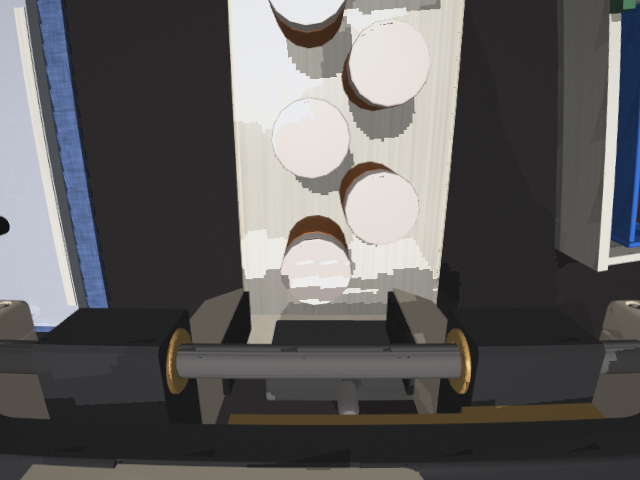

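```bash
python3 -m pendant '[{"dp":[-0.001,-0.003,0.025],"rotation":[0.004,0,0],"fingers":-0.35},{"dp":[-0.001,-0.003,0.045],"rotation":[0.004,0,0],"fingers":-0.35},{"dp":[-0.001,-0.003,0.0575],"rotation":[0.004,0,0],"fingers":-0.35},{"dp":[-0.001,-0.003,0.0575],"rotation":[0.004,0,0],"fingers":-0.35},{"dp":[-0.001,-0.003,0.0575],"rotation":[0.004,0,0],"fingers":0.3},{"dp":[-0.001,-0.003,0.0575],"rotation":[0.004,0,0],"fingers":0.5},{"dp":[-0.001,-0.003,0.0575],"rotation":[0.004,0,0],"fingers":0.5},{"dp":[-0.001,-0.003,0.0575],"rotation":[0.004,0,0],"fingers":0.5},{"dp":[-0.001,-0.003,0.0575],"rotation":[0.004,0,0],"fingers":0.5}]' 25
python3 - <<'E'
from h import *
st()
E
```

```text
clock: 24.48
position: [0.4814, 0.0143, 0.0661]
ee_rot: [-2.086, 2.348, -0.002]
force: [-1.5, 0.4, 5.4]
width: 0.444
t 24.475 pos [0.4814 0.0143 0.0661] jawx [-1.174e-01 -9.931e-01  2.000e-04] z [ 1.4e-03 -4.0e-04 -1.0e+00] F [-1.5  0.4  5.4] w 0.444 q [ 0.05  0.37 -0.24  2.04  0.13  0.74 -1.96]
```

```bash
python3 -m pendant '[{"dp":[0,0,-0.01],"rotation":[0,0,0],"fingers":0.5},{"dp":[0,0,-0.04],"rotation":[0,0,0],"fingers":0.5},{"dp":[0,0,-0.09],"rotation":[0,0,0],"fingers":0.5},{"dp":[0,0,-0.1],"rotation":[0,0,0],"fingers":0.5},{"dp":[0,0,-0.1],"rotation":[0,0,0],"fingers":0.5}]'
python3 - <<'E'
from h import *
st(); p=slot(0,1);print(p);delta([.5345,p[1],.12],YT+np.pi/2)
E
```

```text
clock: 25.1
position: [0.4815, 0.0143, 0.1666]
ee_rot: [-2.086, 2.347, -0.003]
force: [-0.0, 0.3, -2.0]
width: 0.444
t 25.1 pos [0.4815 0.0143 0.1666] jawx [-1.175e-01 -9.931e-01  1.000e-04] z [ 2.7e-03 -4.0e-04 -1.0e+00] F [-0.   0.3 -2. ] w 0.444 q [ 0.08  0.24 -0.26  1.93  0.08  0.98 -1.91]
[ 0.53352034 -0.23102738]
dp [ 0.2374 -0.0813  0.0469] rot [-0.0028 -0.0003 -0.1548]
```

```bash
python3 -m pendant '[{"dp":[0.04,-0.015,0],"rotation":[-0.003,0,-0.03],"fingers":0.5},{"dp":[0.095,-0.035,0],"rotation":[-0.003,0,-0.07],"fingers":0.5},{"dp":[0.15,-0.055,0],"rotation":[-0.003,0,-0.11],"fingers":0.5},{"dp":[0.2,-0.07,0],"rotation":[-0.003,0,-0.14],"fingers":0.5},{"dp":[0.237,-0.081,0],"rotation":[-0.003,0,-0.155],"fingers":0.5},{"dp":[0.237,-0.081,0.01],"rotation":[-0.003,0,-0.155],"fingers":0.5},{"dp":[0.237,-0.081,0.04],"rotation":[-0.003,0,-0.155],"fingers":0.5},{"dp":[0.237,-0.081,0.055],"rotation":[-0.003,0,-0.155],"fingers":0.5},{"dp":[0.237,-0.081,0.055],"rotation":[-0.003,0,-0.155],"fingers":0.5}]'
python3 - <<'E'
from h import *
st();delta([.5345,-.231,.0655],YT+np.pi/2)
cv2.imwrite("pics/w18.png",arm.get_image("wrist"))
E
```

```text
clock: 26.22
position: [0.533, -0.2295, 0.1101]
ee_rot: [2.262, -2.177, -0.005]
force: [0.7, -0.5, 0.4]
width: 0.439
t 26.225 pos [ 0.533  -0.2295  0.1101] jawx [ 0.0382 -0.9993 -0.0012] z [-0.0038  0.0011 -1.    ] F [ 0.7 -0.5  0.4] w 0.439 q [ 0.43  0.45 -0.16  1.77  0.09  0.94 -1.3 ]
dp [ 0.0016 -0.0016  0.0446] rot [0.0037 0.0012 0.0012]
```

View pics/w18.png

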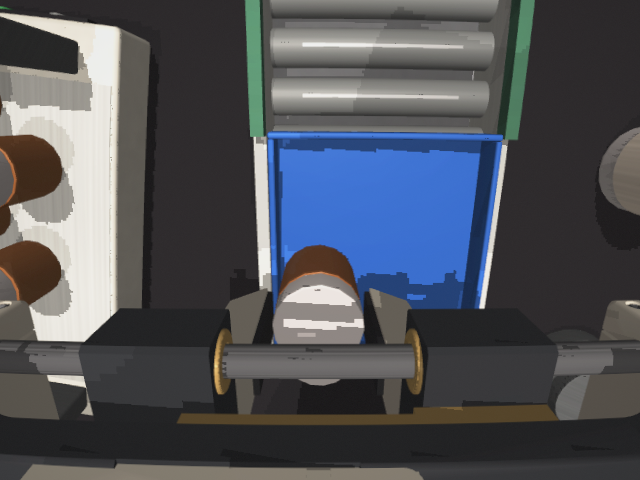

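```bash
python3 -m pendant '[{"dp":[0.0016,-0.0016,0.018],"rotation":[0.004,0.001,0.001],"fingers":0.5},{"dp":[0.0016,-0.0016,0.034],"rotation":[0.004,0.001,0.001],"fingers":0.5},{"dp":[0.0016,-0.0016,0.042],"rotation":[0.004,0.001,0.001],"fingers":0.5},{"dp":[0.0016,-0.0016,0.044],"rotation":[0.004,0.001,0.001],"fingers":0.5},{"dp":[0.0016,-0.0016,0.044],"rotation":[0.004,0.001,0.001],"fingers":0.5}]'
python3 - <<'E'
from h import *
st()
E
python3 -m pendant '[{"dp":[0,0,0],"rotation":[0,0,0],"fingers":-0.1},{"dp":[0,0,0],"rotation":[0,0,0],"fingers":-0.35},{"dp":[0,0,0],"rotation":[0,0,0],"fingers":-0.35},{"dp":[0,0,0],"rotation":[0,0,0],"fingers":-0.35},{"dp":[0,0,-0.03],"rotation":[0,0,0],"fingers":-0.35},{"dp":[0,0,-0.08],"rotation":[0,0,0],"fingers":-0.35},{"dp":[0,0,-0.12],"rotation":[0,0,0],"fingers":-0.35},{"dp":[0,0,-0.12],"rotation":[0,0,0],"fingers":-0.35}]'
python3 - <<'E'
from h import *
st();cv2.imwrite("pics/w19.png",arm.get_image("wrist"))
delta([.510,-.0255,.19],YE+np.pi/2)
E
```

```text
clock: 26.9
position: [0.5357, -0.2314, 0.0676]
ee_rot: [-2.261, 2.179, -0.004]
force: [-0.2, -0.7, -1.3]
width: 0.443
t 26.9 pos [ 0.5357 -0.2314  0.0676] jawx [ 3.700e-02 -9.993e-01  7.000e-04] z [ 2.7e-03 -6.0e-04 -1.0e+00] F [-0.2 -0.7 -1.3] w 0.443 q [ 0.43  0.5  -0.16  1.81  0.1   0.84 -1.31]
clock: 27.9
position: [0.5375, -0.2321, 0.1912]
ee_rot: [-2.259, 2.177, -0.013]
force: [0.1, 0.6, 0.2]
width: 0.675
t 27.9 pos [ 0.5375 -0.2321  0.1912] jawx [ 0.0369 -0.9993  0.0031] z [ 0.0088 -0.0028 -1.    ] F [0.1 0.6 0.2] w 0.675 q [ 0.44  0.37 -0.16  1.67  0.07  1.1  -1.28]
dp [-0.207   0.0186 -0.0015] rot [-0.0056 -0.0015  0.1549]
```

View pics/w19.png

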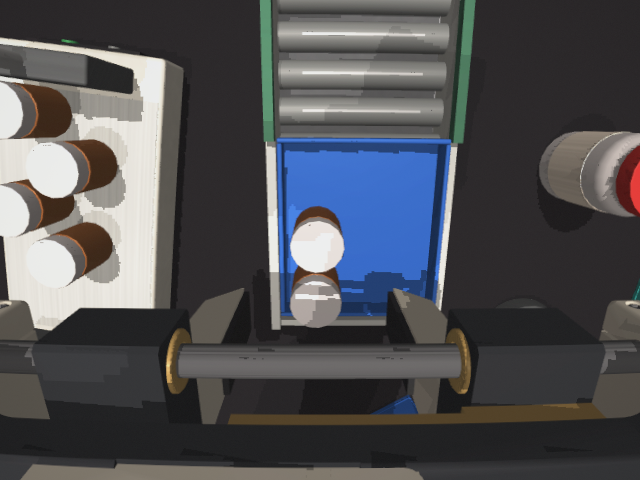

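```bash
python3 -m pendant '[{"dp":[-0.05,0.005,0],"rotation":[-0.005,0,0.04],"fingers":-0.35},{"dp":[-0.11,0.01,0],"rotation":[-0.005,0,0.09],"fingers":-0.35},{"dp":[-0.165,0.015,0],"rotation":[-0.005,-0.001,0.13],"fingers":-0.35},{"dp":[-0.207,0.0185,0],"rotation":[-0.005,-0.001,0.155],"fingers":-0.35},{"dp":[-0.207,0.0185,0],"rotation":[-0.005,-0.001,0.155],"fingers":-0.35},{"dp":[-0.207,0.0185,0.04],"rotation":[-0.005,-0.001,0.155],"fingers":-0.35},{"dp":[-0.207,0.0185,0.07],"rotation":[-0.005,-0.001,0.155],"fingers":-0.35},{"dp":[-0.207,0.0185,0.07],"rotation":[-0.005,-0.001,0.155],"fingers":-0.35}]'
python3 - <<'E'
from h import *
st(); cap("pics/w20.png");delta([.510,-.0255,.068],YE+np.pi/2)
E
```

```text
clock: 28.95
position: [0.508, -0.0267, 0.1158]
ee_rot: [2.082, -2.346, -0.005]
force: [-0.3, 0.2, -0.3]
width: 0.673
t 28.95 pos [ 0.508  -0.0267  0.1158] jawx [-0.1186 -0.9929  0.0015] z [-5.6e-03 -8.0e-04 -1.0e+00] F [-0.3  0.2 -0.3] w 0.673 q [ 0.12  0.34 -0.22  1.93  0.1   0.89 -1.84]
cap (316, 134, 39) [ 0.5839 -0.0347] evap [ 0.0561 -0.0171]
cap (244, 205, 39) [0.5526 0.0077] evap [0.0199 0.0213]
cap (308, 269, 36) [ 0.5121 -0.0218] evap [-0.0168 -0.0127]
cap (250, 73, 34) [ 0.6168 -0.0063] evap [0.0853 0.0149]
dp [-0.0011 -0.0006  0.0495] rot [ 0.0026 -0.001  -0.0008]
```

View pics/w20.png

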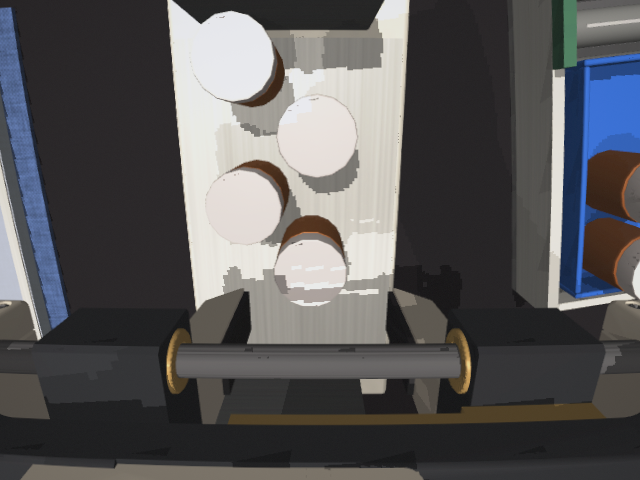

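```bash
python3 -m pendant '[{"dp":[-0.004,-0.003,0.02],"rotation":[0.003,-0.001,-0.001],"fingers":-0.35},{"dp":[-0.004,-0.003,0.037],"rotation":[0.003,-0.001,-0.001],"fingers":-0.35},{"dp":[-0.004,-0.003,0.048],"rotation":[0.003,-0.001,-0.001],"fingers":-0.35},{"dp":[-0.004,-0.003,0.048],"rotation":[0.003,-0.001,-0.001],"fingers":-0.35},{"dp":[-0.004,-0.003,0.048],"rotation":[0.003,-0.001,-0.001],"fingers":0.3},{"dp":[-0.004,-0.003,0.048],"rotation":[0.003,-0.001,-0.001],"fingers":0.5},{"dp":[-0.004,-0.003,0.048],"rotation":[0.003,-0.001,-0.001],"fingers":0.5},{"dp":[-0.004,-0.003,0.048],"rotation":[0.003,-0.001,-0.001],"fingers":0.5},{"dp":[-0.004,-0.003,0.048],"rotation":[0.003,-0.001,-0.001],"fingers":0.5}]' 25
python3 - <<'E'
from h import *
st()
E
python3 -m pendant '[{"dp":[0,0,-0.01],"rotation":[0,0,0],"fingers":0.5},{"dp":[0,0,-0.04],"rotation":[0,0,0],"fingers":0.5},{"dp":[0,0,-0.09],"rotation":[0,0,0],"fingers":0.5},{"dp":[0,0,-0.1],"rotation":[0,0,0],"fingers":0.5},{"dp":[0,0,-0.1],"rotation":[0,0,0],"fingers":0.5}]'
python3 - <<'E'
from h import *
st(); p=slot(1,1);print(p);delta([*p,.12],YT+np.pi/2)
E
```

```text
clock: 30.12
position: [0.5132, -0.0227, 0.0699]
ee_rot: [-2.086, 2.347, -0.001]
force: [0.5, 0.3, 5.3]
width: 0.437
t 30.125 pos [ 0.5132 -0.0227  0.0699] jawx [-1.174e-01 -9.931e-01 -2.000e-04] z [ 0.0013  0.     -1.    ] F [0.5 0.3 5.3] w 0.437 q [ 0.11  0.41 -0.22  1.97  0.12  0.78 -1.87]
clock: 30.75
position: [0.5132, -0.0228, 0.1704]
ee_rot: [-2.086, 2.347, -0.003]
force: [-0.2, 0.0, -1.1]
width: 0.434
t 30.75 pos [ 0.5132 -0.0228  0.1704] jawx [-1.176e-01 -9.931e-01 -2.000e-04] z [ 2.5e-03 -1.0e-04 -1.0e+00] F [-0.2  0.  -1.1] w 0.434 q [ 0.12  0.29 -0.23  1.85  0.08  1.01 -1.83]
[ 0.58148749 -0.22925178]
dp [ 0.197  -0.092   0.0506] rot [-0.0025 -0.     -0.1548]
```

```bash
python3 -m pendant '[{"dp":[0.04,-0.015,0],"rotation":[-0.003,0,-0.03],"fingers":0.5},{"dp":[0.09,-0.04,0],"rotation":[-0.003,0,-0.07],"fingers":0.5},{"dp":[0.135,-0.06,0],"rotation":[-0.003,0,-0.11],"fingers":0.5},{"dp":[0.175,-0.08,0],"rotation":[-0.003,0,-0.14],"fingers":0.5},{"dp":[0.197,-0.0915,0],"rotation":[-0.003,0,-0.155],"fingers":0.5},{"dp":[0.197,-0.0915,0.01],"rotation":[-0.003,0,-0.155],"fingers":0.5},{"dp":[0.197,-0.0915,0.04],"rotation":[-0.003,0,-0.155],"fingers":0.5},{"dp":[0.197,-0.0915,0.055],"rotation":[-0.003,0,-0.155],"fingers":0.5},{"dp":[0.197,-0.0915,0.055],"rotation":[-0.003,0,-0.155],"fingers":0.5}]'
python3 - <<'E'
from h import *
st();delta([.5815,-.2295,.0693],YT+np.pi/2)
cv2.imwrite("pics/w21.png",arm.get_image("wrist"))
E
```

```text
clock: 31.88
position: [0.5796, -0.2281, 0.1138]
ee_rot: [2.262, -2.177, -0.006]
force: [0.1, 0.4, -0.6]
width: 0.433
t 31.875 pos [ 0.5796 -0.2281  0.1138] jawx [ 0.0381 -0.9993 -0.0015] z [-0.0041  0.0014 -1.    ] F [ 0.1  0.4 -0.6] w 0.433 q [ 0.4   0.51 -0.17  1.65  0.1   0.99 -1.33]
dp [ 0.0016 -0.002   0.0445] rot [0.0041 0.0015 0.0011]
```

View pics/w21.png

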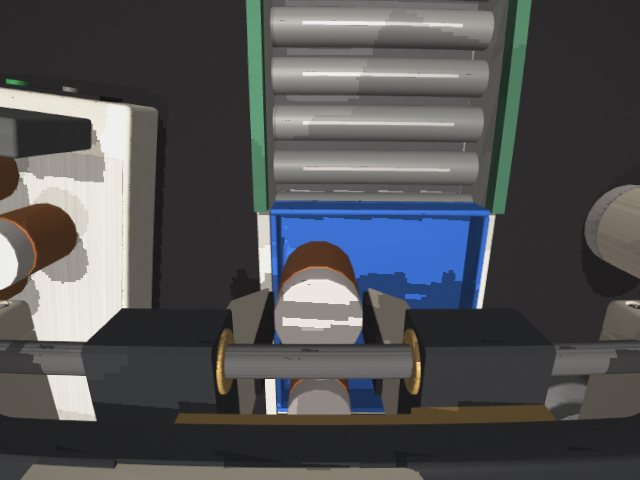

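```bash
python3 -m pendant '[{"dp":[0.0016,-0.001,0.018],"rotation":[0.004,0.001,0.001],"fingers":0.5},{"dp":[0.0016,-0.001,0.034],"rotation":[0.004,0.001,0.001],"fingers":0.5},{"dp":[0.0016,-0.001,0.043],"rotation":[0.004,0.001,0.001],"fingers":0.5},{"dp":[0.0016,-0.001,0.045],"rotation":[0.004,0.001,0.001],"fingers":0.5},{"dp":[0.0016,-0.001,0.045],"rotation":[0.004,0.001,0.001],"fingers":0.5}]'
python3 - <<'E'
from h import *
st()
E
python3 -m pendant '[{"dp":[0,0,0],"rotation":[0,0,0],"fingers":-0.1},{"dp":[0,0,0],"rotation":[0,0,0],"fingers":-0.35},{"dp":[0,0,0],"rotation":[0,0,0],"fingers":-0.35},{"dp":[0,0,0],"rotation":[0,0,0],"fingers":-0.35},{"dp":[0,0,-0.03],"rotation":[0,0,0],"fingers":-0.35},{"dp":[0,0,-0.08],"rotation":[0,0,0],"fingers":-0.35},{"dp":[0,0,-0.12],"rotation":[0,0,0],"fingers":-0.35},{"dp":[0,0,-0.12],"rotation":[0,0,0],"fingers":-0.35}]'
python3 - <<'E'
from h import *
st();cv2.imwrite("pics/w22.png",arm.get_image("wrist"))
delta([.554,.009,.19],YE+np.pi/2)
E
```

```text
clock: 32.55
position: [0.5818, -0.2301, 0.0704]
ee_rot: [-2.261, 2.179, -0.003]
force: [-0.1, 0.0, -0.6]
width: 0.431
t 32.55 pos [ 0.5818 -0.2301  0.0704] jawx [ 3.680e-02 -9.993e-01  4.000e-04] z [ 2.5e-03 -3.0e-04 -1.0e+00] F [-0.1  0.  -0.6] w 0.431 q [ 0.4   0.56 -0.16  1.69  0.11  0.9  -1.34]
clock: 33.55
position: [0.5838, -0.2306, 0.1943]
ee_rot: [-2.259, 2.177, -0.013]
force: [1.2, -0.2, -1.9]
width: 0.677
t 33.55 pos [ 0.5838 -0.2306  0.1943] jawx [ 0.0368 -0.9993  0.0027] z [ 0.0089 -0.0024 -1.    ] F [ 1.2 -0.2 -1.9] w 0.677 q [ 0.41  0.44 -0.17  1.56  0.08  1.14 -1.31]
dp [-0.2402  0.0196  0.0015] rot [-0.0056 -0.0011  0.1548]
```

View pics/w22.png

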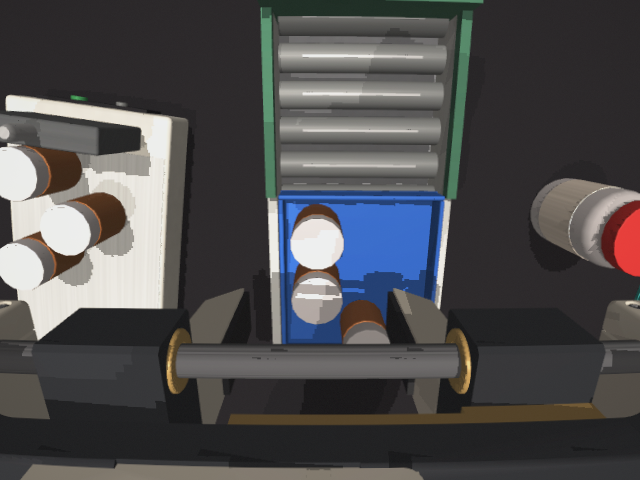

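```bash
python3 - <<'E'
from h import *
for n,(x0,x1,y0,y1) in {"scene":(230,350,250,390),"side":(200,350,190,260)}.items():
    im=arm.get_image(n); z=cv2.resize(np.clip(im[y0:y1,x0:x1]*1.2,0,255).astype(np.uint8),None,fx=4.3,fy=4.3,interpolation=cv2.INTER_CUBIC); cv2.imwrite(f"pics/{n}23.png",z)
E
```

```text
(no output)
```

View pics/scene23.png

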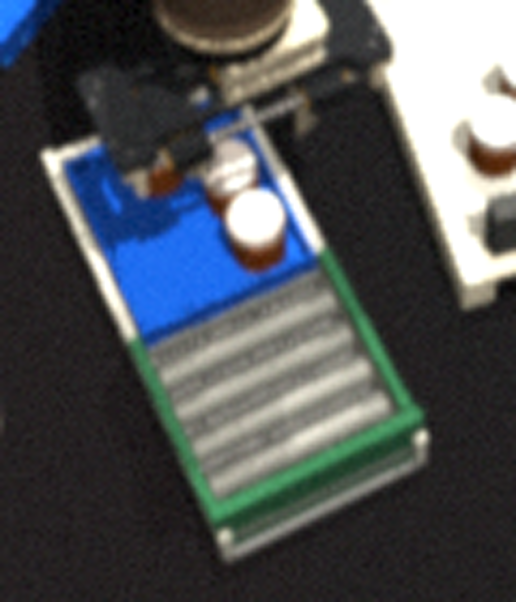

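View pics/side23.png

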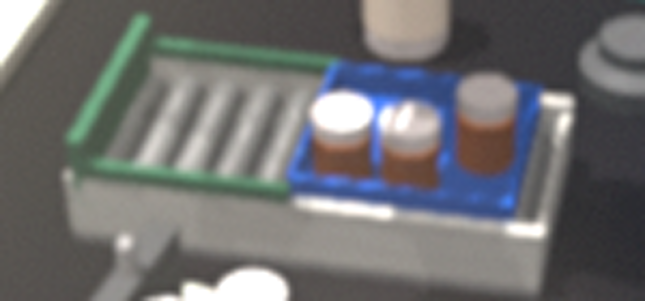

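```bash
python3 - <<'E'
from h import *
s=arm.observe();print(onz(arm.camera_params("wrist"),(364,342),.109))
delta([.46,-.26,.15],YT+np.pi/2)
E
```

```text
[ 0.49406491 -0.27075799  0.109     ]
dp [0.0256 0.122  0.0394] rot [-0.0013 -0.     -0.0002]
```

```bash
python3 -m pendant '[{"dp":[0.01,0.05,0.01],"rotation":[-0.003,0,0],"fingers":-0.35},{"dp":[0.026,0.1,0.02],"rotation":[-0.003,0,0],"fingers":-0.35},{"dp":[0.026,0.122,0.04],"rotation":[-0.003,0,0],"fingers":-0.35},{"dp":[0.026,0.122,0.04],"rotation":[-0.003,0,0],"fingers":-0.35}]'
python3 - <<'E'
from h import *
st();cv2.imwrite("pics/w24.png",arm.get_image("wrist"))
E
```

```text
clock: 34.2
position: [0.4567, -0.2603, 0.1473]
ee_rot: [2.257, -2.18, -0.009]
force: [0.3, 0.5, 0.9]
width: 0.672
t 34.2 pos [ 0.4567 -0.2603  0.1473] jawx [ 0.0348 -0.9994 -0.0018] z [-0.0066  0.0016 -1.    ] F [0.3 0.5 0.9] w 0.672 q [ 0.55  0.33 -0.17  1.85  0.07  0.97 -1.19]
```

View pics/w24.png

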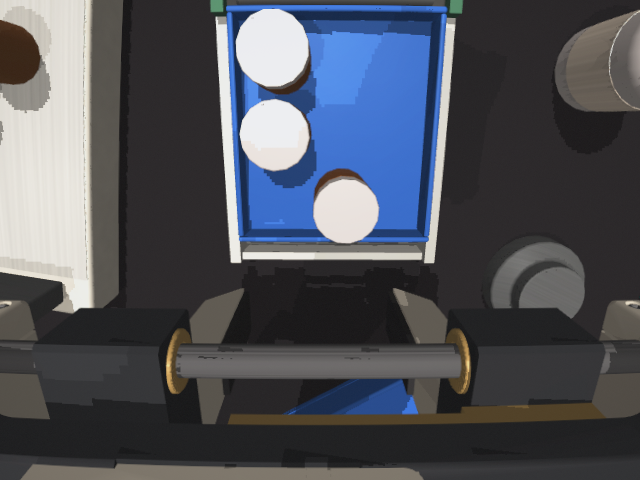

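```bash
python3 - <<'E'
from h import *
cp=arm.camera_params("wrist")
for p in [(272,49),(274,134),(346,210)]:
    W=onz(cp,p,.109)[:2]; print(W,rot(-YT)@(W-T))
W=np.array([onz(cp,p,.073)[:2] for p in [(228,10),(446,10),(430,240),(241,240)]]);print(W,W.mean(0))
delta([.490,-.273,.115],YT+np.pi/2)
E
```

```text
[ 0.58023445 -0.22986193] [0.04672525 0.03943663]
[ 0.53386518 -0.23135626] [0.00033244 0.03965859]
[ 0.48971204 -0.27638058] [-0.045456   -0.00370162]
[[ 0.60881588 -0.19740797]
 [ 0.61426075 -0.33561134]
 [ 0.46191801 -0.34251417]
 [ 0.45669965 -0.20328737]] [ 0.53542357 -0.26970521]
dp [ 0.014  -0.0305  0.0333] rot [ 0.0038  0.0011 -0.0008]
```

```bash
python3 - <<'E'
from h import *
st();delta([.4905,-.2764,.115],YT+np.pi/2)
E
```

```text
t 34.25 pos [ 0.4591 -0.2601  0.1485] jawx [ 0.0362 -0.9993 -0.0011] z [-0.0038  0.001  -1.    ] F [ 0.2  0.2 -0.1] w 0.671 q [ 0.54  0.33 -0.17  1.85  0.07  0.97 -1.19]
dp [ 0.0174 -0.0309  0.0333] rot [ 0.0038  0.0011 -0.0008]
```

```bash
python3 -m pendant '[{"dp":[0.0174,-0.029,0.01],"rotation":[0.004,0.001,-0.001],"fingers":-0.35},{"dp":[0.0174,-0.029,0.035],"rotation":[0.004,0.001,-0.001],"fingers":-0.35},{"dp":[0.0174,-0.029,0.035],"rotation":[0.004,0.001,-0.001],"fingers":-0.35},{"dp":[0.0174,-0.029,0.035],"rotation":[0.004,0.001,-0.001],"fingers":-0.35}]'
python3 - <<'E'
from h import *
st();cv2.imwrite("pics/w25.png",arm.get_image("wrist"));delta([.4885,-.2764,.0695],YT+np.pi/2)
E
```

```text
clock: 34.75
position: [0.4895, -0.276, 0.114]
ee_rot: [-2.263, 2.178, -0.001]
force: [0.5, -0.3, -0.3]
width: 0.677
t 34.75 pos [ 0.4895 -0.276   0.114 ] jawx [ 3.820e-02 -9.993e-01 -2.000e-04] z [ 8.e-04  2.e-04 -1.e+00] F [ 0.5 -0.3 -0.3] w 0.677 q [ 0.54  0.42 -0.16  1.81  0.08  0.92 -1.19]
dp [0.0001 0.0011 0.0448] rot [-0.0015 -0.0002  0.0009]
```

View pics/w25.png

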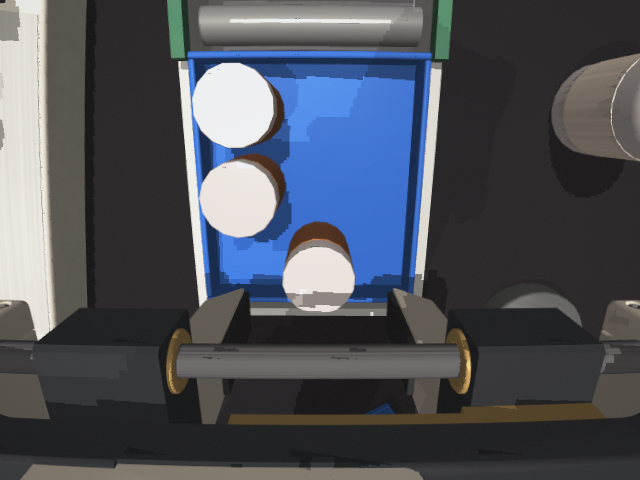

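```bash
python3 -m pendant '[{"dp":[0,0,0.02],"rotation":[-0.001,0,0],"fingers":-0.35},{"dp":[0,0,0.035],"rotation":[-0.001,0,0],"fingers":-0.35},{"dp":[0,0,0.044],"rotation":[-0.001,0,0],"fingers":-0.35},{"dp":[0,0,0.044],"rotation":[-0.001,0,0],"fingers":-0.35},{"dp":[0,0,0.044],"rotation":[-0.001,0,0],"fingers":0.3},{"dp":[0,0,0.044],"rotation":[-0.001,0,0],"fingers":0.5},{"dp":[0,0,0.044],"rotation":[-0.001,0,0],"fingers":0.5},{"dp":[0,0,0.044],"rotation":[-0.001,0,0],"fingers":0.5},{"dp":[0,0,0.044],"rotation":[-0.001,0,0],"fingers":0.5}]' 25
python3 - <<'E'
from h import *
st()
E
python3 -m pendant '[{"dp":[0,0,-0.005],"rotation":[0,0,0],"fingers":0.5},{"dp":[0,0,-0.012],"rotation":[0,0,0],"fingers":0.5},{"dp":[0.015,0,-0.012],"rotation":[0,0,0],"fingers":0.5},{"dp":[0.036,0,-0.012],"rotation":[0,0,0],"fingers":0.5},{"dp":[0.036,0,-0.012],"rotation":[0,0,0],"fingers":0.5},{"dp":[0.036,0,-0.006],"rotation":[0,0,0],"fingers":0.5},{"dp":[0.036,0,-0.0005],"rotation":[0,0,0],"fingers":0.5},{"dp":[0.036,0,-0.0005],"rotation":[0,0,0],"fingers":0.5}]'
python3 - <<'E'
from h import *
st()
E
```

```text
clock: 35.92
position: [0.4916, -0.2732, 0.0723]
ee_rot: [-2.263, 2.174, -0.001]
force: [-1.9, 12.4, 20.7]
width: 0.255
t 35.925 pos [ 0.4916 -0.2732  0.0723] jawx [ 0.0402 -0.9992 -0.0021] z [ 0.0033  0.0023 -1.    ] F [-1.9 12.4 20.7] w 0.255 q [ 0.53  0.47 -0.16  1.85  0.09  0.83 -1.2 ]
clock: 36.92
position: [0.4928, -0.3084, 0.0721]
ee_rot: [-2.264, 2.173, 0.0]
force: [0.2, 0.2, -0.5]
width: 0.253
t 36.925 pos [ 0.4928 -0.3084  0.0721] jawx [ 0.041  -0.9992 -0.0029] z [ 0.0024  0.003  -1.    ] F [ 0.2  0.2 -0.5] w 0.253 q [ 0.58  0.49 -0.15  1.81  0.09  0.85 -1.14]
```

```bash
python3 - <<'E'
from h import *
cv2.imwrite("pics/w26.png",arm.get_image("wrist"))
for n,(x0,x1,y0,y1) in {"scene":(230,350,250,390),"side":(200,350,170,260)}.items():
    im=arm.get_image(n); z=cv2.resize(np.clip(im[y0:y1,x0:x1]*1.2,0,255).astype(np.uint8),None,fx=4.3,fy=4.3,interpolation=cv2.INTER_CUBIC); cv2.imwrite(f"pics/{n}26.png",z)
E
```

```text
(no output)
```

View pics/w26.png

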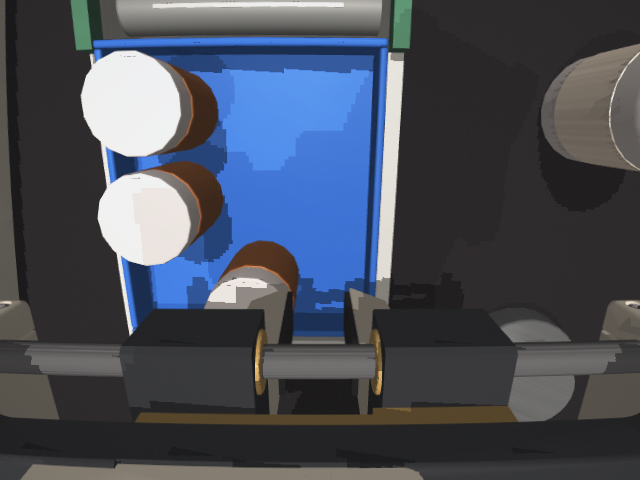

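View pics/side26.png

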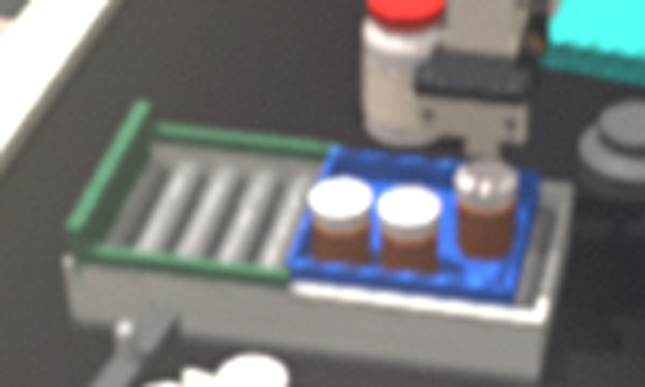

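View pics/scene26.png

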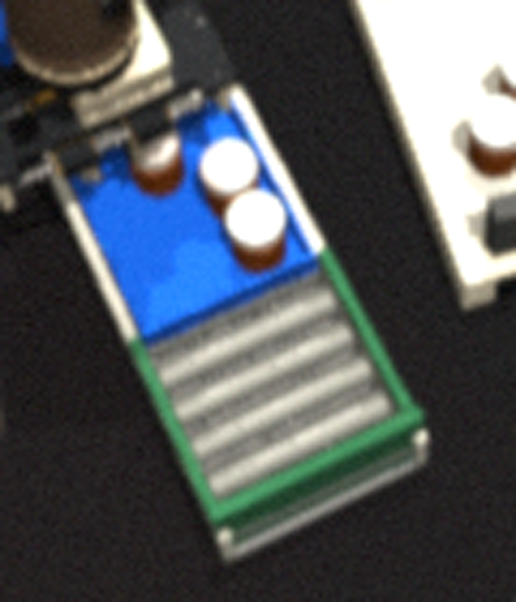

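```bash
python3 -m pendant '[{"dp":[0,0,-0.01],"rotation":[0,0,0],"fingers":0.5},{"dp":[0,0,-0.045],"rotation":[0,0.002,0.003],"fingers":-0.35},{"dp":[-0.034,-0.002,-0.045],"rotation":[0,0.002,0.003],"fingers":-0.35},{"dp":[-0.034,-0.002,-0.045],"rotation":[0,0.002,0.003],"fingers":-0.35},{"dp":[-0.034,-0.002,-0.045],"rotation":[0,0.002,0.003],"fingers":-0.35},{"dp":[-0.034,-0.002,-0.045],"rotation":[0,0.002,0.003],"fingers":-0.35}]'
python3 - <<'E'
from h import *
st();cp=arm.camera_params("wrist");cv2.imwrite("pics/w27.png",arm.get_image("wrist"));
for v in(270,275,280):print(onz(cp,(318,v),.109))
E
```

```text
clock: 37.83
position: [0.4934, -0.2758, 0.1178]
ee_rot: [-2.26, 2.179, -0.004]
force: [-0.1, -0.4, -0.6]
width: 0.672
t 37.825 pos [ 0.4934 -0.2758  0.1178] jawx [ 3.660e-02 -9.993e-01  1.000e-04] z [ 3.2e-03  1.0e-04 -1.0e+00] F [-0.1 -0.4 -0.6] w 0.672 q [ 0.54  0.41 -0.16  1.8   0.08  0.93 -1.19]
[ 0.49530028 -0.27582147  0.109     ]
[ 0.49225798 -0.27593364  0.109     ]
[ 0.48918979 -0.27604676  0.109     ]
```

View pics/w27.png

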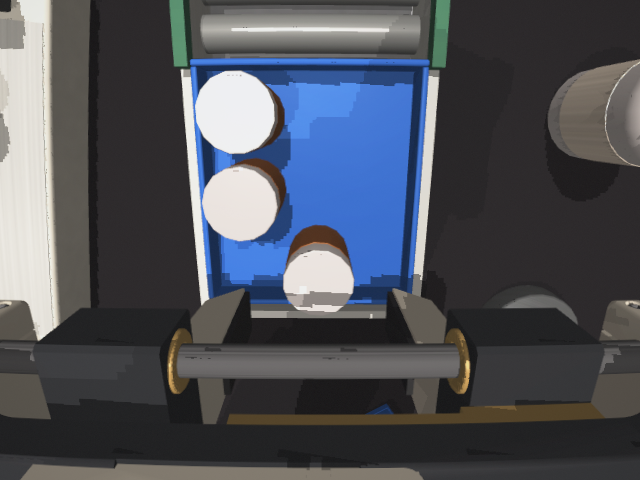

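```bash
python3 -m pendant '[{"dp":[0,0.003,0.025],"rotation":[-0.003,0,0],"fingers":-0.35},{"dp":[0,0.003,0.042],"rotation":[-0.003,0,0],"fingers":-0.35},{"dp":[0,0.003,0.052],"rotation":[-0.003,0,0],"fingers":-0.35},{"dp":[0,0.003,0.058],"rotation":[-0.003,0,0],"fingers":-0.35},{"dp":[0,0.003,0.058],"rotation":[-0.003,0,0],"fingers":-0.35}]'
python3 - <<'E'
from h import *
st()
E
python3 -m pendant '[{"dp":[0,0,0],"rotation":[0,0,0],"fingers":0.3},{"dp":[0,0,0],"rotation":[0,0,0],"fingers":0.5},{"dp":[0,0,0],"rotation":[0,0,0],"fingers":0.5},{"dp":[0,0,0],"rotation":[0,0,0],"fingers":0.5},{"dp":[0,0,0],"rotation":[0,0,0],"fingers":0.5}]' 25
python3 - <<'E'
from h import *
st();cv2.imwrite("pics/w28.png",arm.get_image("wrist"))
E
```

```text
clock: 38.5
position: [0.4905, -0.2758, 0.0596]
ee_rot: [2.262, -2.18, -0.001]
force: [0.1, -0.6, -0.9]
width: 0.676
t 38.5 pos [ 0.4905 -0.2758  0.0596] jawx [ 3.660e-02 -9.993e-01 -2.000e-04] z [-2.e-04  2.e-04 -1.e+00] F [ 0.1 -0.6 -0.9] w 0.676 q [ 0.53  0.48 -0.15  1.86  0.1   0.8  -1.21]
clock: 39.12
position: [0.4908, -0.276, 0.06]
ee_rot: [-2.262, 2.18, -0.001]
force: [-1.0, 0.5, 4.4]
width: 0.447
t 39.125 pos [ 0.4908 -0.276   0.06  ] jawx [ 3.660e-02 -9.993e-01  1.000e-04] z [ 4.e-04 -1.e-04 -1.e+00] F [-1.   0.5  4.4] w 0.447 q [ 0.53  0.48 -0.15  1.86  0.1   0.8  -1.21]
```

View pics/w28.png

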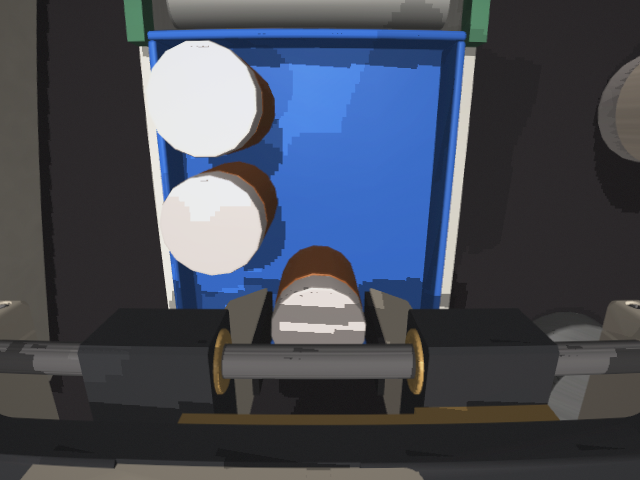

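```bash
python3 -m pendant '[{"dp":[0,0,-0.005],"rotation":[0,0,0],"fingers":0.5},{"dp":[0,0,-0.012],"rotation":[0,0,0],"fingers":0.5},{"dp":[0.012,0,-0.012],"rotation":[0,0,0],"fingers":0.5},{"dp":[0.025,0,-0.012],"rotation":[0,0,0],"fingers":0.5},{"dp":[0.036,0,-0.012],"rotation":[0,0,0],"fingers":0.5},{"dp":[0.036,0,-0.012],"rotation":[0,0,0],"fingers":0.5}]'
python3 - <<'E'
from h import *
st();delta([.489,-.3115,.0595],YT+np.pi/2);cv2.imwrite("pics/w29.png",arm.get_image("wrist"))
E
```

```text
clock: 39.92
position: [0.4917, -0.3135, 0.0716]
ee_rot: [2.259, -2.183, 0.0]
force: [-0.8, 0.6, -1.4]
width: 0.447
t 39.925 pos [ 0.4917 -0.3135  0.0716] jawx [ 3.440e-02 -9.994e-01  4.000e-04] z [-0.e+00 -4.e-04 -1.e+00] F [-0.8  0.6 -1.4] w 0.447 q [ 0.58  0.5  -0.15  1.8   0.09  0.85 -1.15]
dp [-0.0021  0.0026  0.0121] rot [ 0.0001 -0.0004 -0.0026]
```

View pics/w29.png

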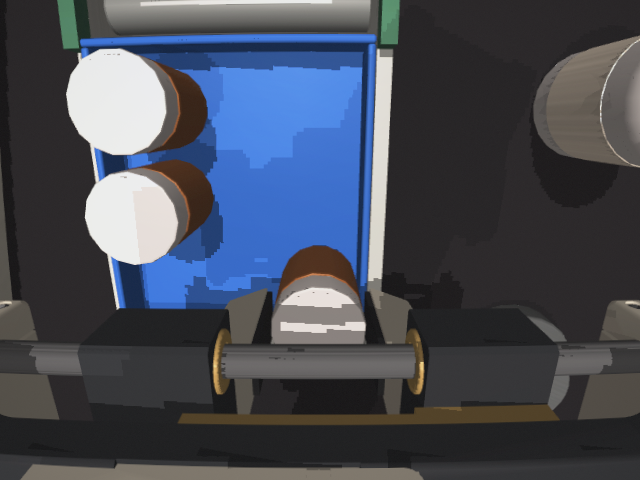

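```bash
python3 -m pendant '[{"dp":[-0.001,0.002,0.006],"rotation":[0,0,0],"fingers":0.5},{"dp":[-0.001,0.002,0.011],"rotation":[0,0,0],"fingers":0.5},{"dp":[-0.001,0.002,0.012],"rotation":[0,0,0],"fingers":0.5},{"dp":[-0.001,0.002,0.012],"rotation":[0,0,0],"fingers":-0.1},{"dp":[-0.001,0.002,0.012],"rotation":[0,0,0],"fingers":-0.35},{"dp":[-0.001,0.002,0.012],"rotation":[0,0,0],"fingers":-0.35},{"dp":[-0.001,0.002,0.012],"rotation":[0,0,0],"fingers":-0.35},{"dp":[-0.001,0.002,-0.03],"rotation":[0,0,0],"fingers":-0.35},{"dp":[-0.001,0.002,-0.08],"rotation":[0,0,0],"fingers":-0.35},{"dp":[-0.001,0.002,-0.12],"rotation":[0,0,0],"fingers":-0.35},{"dp":[-0.001,0.002,-0.12],"rotation":[0,0,0],"fingers":-0.35}]'
python3 - <<'E'
from h import *
st();cv2.imwrite("pics/w30.png",arm.get_image("wrist"));delta([.554,.009,.19],YE+np.pi/2)
E
```

```text
clock: 41.35
position: [0.4917, -0.3125, 0.1951]
ee_rot: [-2.259, 2.181, -0.01]
force: [0.9, -0.9, -0.2]
width: 0.675
t 41.35 pos [ 0.4917 -0.3125  0.1951] jawx [ 0.0352 -0.9994  0.0032] z [ 0.0056 -0.003  -1.    ] F [ 0.9 -0.9 -0.2] w 0.675 q [ 0.59  0.37 -0.16  1.67  0.06  1.11 -1.12]
dp [-0.3185 -0.0748  0.0026] rot [-0.0025 -0.0012  0.1533]
```

View pics/w30.png

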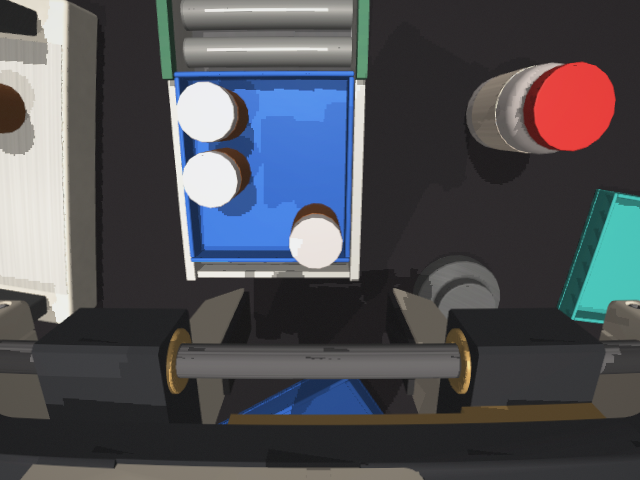

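```bash
python3 -m pendant '[{"dp":[-0.05,-0.012,0],"rotation":[0,0,0.03],"fingers":-0.35},{"dp":[-0.11,-0.026,0],"rotation":[0,0,0.06],"fingers":-0.35},{"dp":[-0.17,-0.04,0],"rotation":[0,0,0.09],"fingers":-0.35},{"dp":[-0.23,-0.055,0],"rotation":[0,0,0.12],"fingers":-0.35},{"dp":[-0.285,-0.068,0],"rotation":[-0.002,-0.001,0.153],"fingers":-0.35},{"dp":[-0.3185,-0.075,0],"rotation":[-0.002,-0.001,0.153],"fingers":-0.35},{"dp":[-0.3185,-0.075,0.02],"rotation":[-0.002,-0.001,0.153],"fingers":-0.35},{"dp":[-0.3185,-0.075,0.065],"rotation":[-0.002,-0.001,0.153],"fingers":-0.35},{"dp":[-0.3185,-0.075,0.075],"rotation":[-0.002,-0.001,0.153],"fingers":-0.35},{"dp":[-0.3185,-0.075,0.075],"rotation":[-0.002,-0.001,0.153],"fingers":-0.35}]'
python3 - <<'E'
from h import *
st(); cap("pics/w31.png");st();delta([.554,.009,.060],YE+np.pi/2)
E
```

```text
clock: 42.65
position: [0.5538, 0.0087, 0.117]
ee_rot: [2.086, -2.347, -0.001]
force: [0.5, -0.1, -0.0]
width: 0.674
t 42.65 pos [0.5538 0.0087 0.117 ] jawx [-1.175e-01 -9.931e-01  5.000e-04] z [-1.7e-03 -3.0e-04 -1.0e+00] F [ 0.5 -0.1 -0. ] w 0.674 q [ 0.07  0.41 -0.25  1.82  0.12  0.93 -1.92]
cap (389, 212, 38) [ 0.5848 -0.0336] evap [ 0.0568 -0.0159]
cap (319, 271, 34) [0.5558 0.008 ] evap [0.0231 0.022 ]
cap (317, 142, 39) [6.259e-01 6.000e-04] evap [0.0936 0.0228]
t 42.7 pos [0.5547 0.0089 0.1181] jawx [-0.1176 -0.9931  0.    ] z [ 5.e-04 -1.e-04 -1.e+00] F [0.8 0.4 0.3] w 0.675 q [ 0.07  0.41 -0.25  1.82  0.12  0.93 -1.92]
dp [-0.0001  0.0007  0.0581] rot [-0.0005 -0.      0.0001]
```

View pics/w31.png

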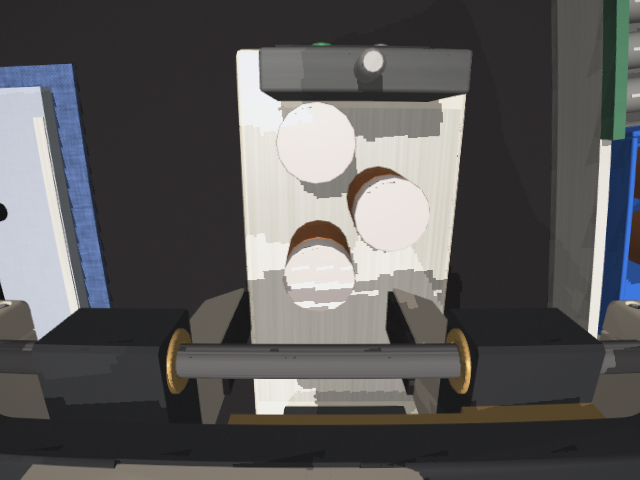

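```bash
python3 -m pendant '[{"dp":[0,-0.0005,0.025],"rotation":[0,0,0],"fingers":-0.35},{"dp":[0,-0.0005,0.042],"rotation":[0,0,0],"fingers":-0.35},{"dp":[0,-0.0005,0.052],"rotation":[0,0,0],"fingers":-0.35},{"dp":[0,-0.0005,0.0565],"rotation":[0,0,0],"fingers":-0.35},{"dp":[0,-0.0005,0.0565],"rotation":[0,0,0],"fingers":-0.35}]'
python3 - <<'E'
from h import *
st()
E
python3 -m pendant '[{"dp":[0,0,0],"rotation":[0,0,0],"fingers":0.3},{"dp":[0,0,0],"rotation":[0,0,0],"fingers":0.5},{"dp":[0,0,0],"rotation":[0,0,0],"fingers":0.5},{"dp":[0,0,0],"rotation":[0,0,0],"fingers":0.5},{"dp":[0,0,0],"rotation":[0,0,0],"fingers":0.5}]' 25
python3 - <<'E'
from h import *
st()
E
python3 -m pendant '[{"dp":[0,0,-0.01],"rotation":[0,0,0],"fingers":0.5},{"dp":[0,0,-0.04],"rotation":[0,0,0],"fingers":0.5},{"dp":[0,0,-0.09],"rotation":[0,0,0],"fingers":0.5},{"dp":[0,0,-0.1],"rotation":[0,0,0],"fingers":0.5},{"dp":[0,0,-0.1],"rotation":[0,0,0],"fingers":0.5}]'
python3 - <<'E'
from h import *
st(); p=slot(-1,1);print(p,slot(0,-1),slot(1,-1));delta([*p,.12],YT+np.pi/2)
E
```

```text
clock: 43.32
position: [0.5553, 0.0088, 0.0617]
ee_rot: [-2.086, 2.348, -0.001]
force: [0.2, 0.8, 0.6]
width: 0.677
t 43.325 pos [0.5553 0.0088 0.0617] jawx [-0.1176 -0.9931  0.    ] z [ 6.e-04 -1.e-04 -1.e+00] F [0.2 0.8 0.6] w 0.677 q [ 0.06  0.48 -0.24  1.87  0.15  0.81 -1.94]
clock: 43.95
position: [0.5556, 0.0088, 0.062]
ee_rot: [-2.086, 2.348, -0.001]
force: [0.3, -1.8, 4.4]
width: 0.45
t 43.95 pos [0.5556 0.0088 0.062 ] jawx [-0.1177 -0.9931 -0.    ] z [ 1.2e-03 -1.0e-04 -1.0e+00] F [ 0.3 -1.8  4.4] w 0.45 q [ 0.06  0.48 -0.24  1.87  0.15  0.81 -1.94]
clock: 44.58
position: [0.5557, 0.0088, 0.1626]
ee_rot: [-2.085, 2.347, -0.003]
force: [-0.6, -0.0, -1.8]
width: 0.446
t 44.575 pos [0.5557 0.0088 0.1626] jawx [-1.177e-01 -9.930e-01 -1.000e-04] z [ 2.4e-03 -2.0e-04 -1.0e+00] F [-0.6 -0.  -1.8] w 0.446 q [ 0.08  0.36 -0.26  1.76  0.11  1.03 -1.9 ]
[ 0.48555319 -0.23280297] [ 0.53647966 -0.31097262] [ 0.58444681 -0.30919703]
dp [0.2482 0.0413 0.0425] rot [-2.40e-03 -1.00e-04 -1.55e-01]
```

```bash
python3 -m pendant '[{"dp":[0.04,0.007,0],"rotation":[-0.002,0,-0.03],"fingers":0.5},{"dp":[0.095,0.016,0],"rotation":[-0.002,0,-0.07],"fingers":0.5},{"dp":[0.15,0.025,0],"rotation":[-0.002,0,-0.11],"fingers":0.5},{"dp":[0.205,0.034,0],"rotation":[-0.002,0,-0.14],"fingers":0.5},{"dp":[0.248,0.041,0],"rotation":[-0.002,0,-0.155],"fingers":0.5},{"dp":[0.248,0.041,0],"rotation":[-0.002,0,-0.155],"fingers":0.5},{"dp":[0.248,0.041,0.03],"rotation":[-0.002,0,-0.155],"fingers":0.5},{"dp":[0.248,0.041,0.05],"rotation":[-0.002,0,-0.155],"fingers":0.5},{"dp":[0.248,0.041,0.05],"rotation":[-0.002,0,-0.155],"fingers":0.5}]'
python3 - <<'E'
from h import *
st();cv2.imwrite("pics/w32.png",arm.get_image("wrist"));delta([.486,-.2328,.0617],YT+np.pi/2)
E
```

```text
clock: 45.7
position: [0.4843, -0.2309, 0.1102]
ee_rot: [2.263, -2.178, -0.007]
force: [-0.2, 0.5, -0.4]
width: 0.446
t 45.7 pos [ 0.4843 -0.2309  0.1102] jawx [ 0.0383 -0.9993 -0.0025] z [-0.0041  0.0023 -1.    ] F [-0.2  0.5 -0.4] w 0.446 q [ 0.5   0.39 -0.2   1.87  0.09  0.9  -1.28]
dp [ 0.0016 -0.0008  0.0497] rot [0.002  0.0015 0.0012]
```

View pics/w32.png

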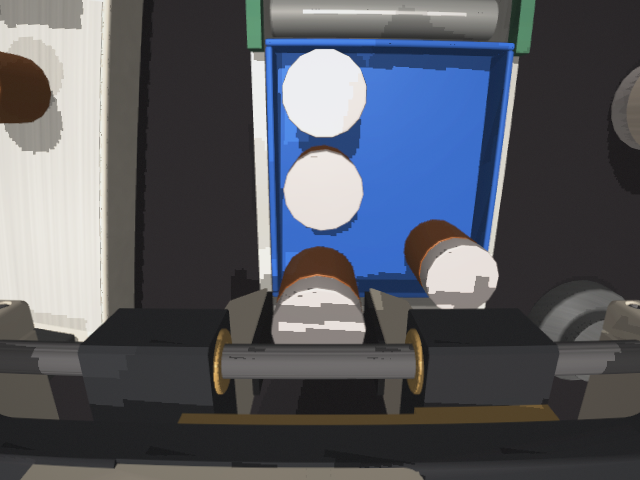

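```bash
python3 -m pendant '[{"dp":[0.0016,-0.001,0.02],"rotation":[0.002,0.0015,0.001],"fingers":0.5},{"dp":[0.0016,-0.001,0.038],"rotation":[0.002,0.0015,0.001],"fingers":0.5},{"dp":[0.0016,-0.001,0.047],"rotation":[0.002,0.0015,0.001],"fingers":0.5},{"dp":[0.0016,-0.001,0.05],"rotation":[0.002,0.0015,0.001],"fingers":0.5},{"dp":[0.0016,-0.001,0.05],"rotation":[0.002,0.0015,0.001],"fingers":0.5}]'
python3 - <<'E'
from h import *
st()
E
python3 -m pendant '[{"dp":[0,0,0],"rotation":[0,0,0],"fingers":-0.1},{"dp":[0,0,0],"rotation":[0,0,0],"fingers":-0.35},{"dp":[0,0,0],"rotation":[0,0,0],"fingers":-0.35},{"dp":[0,0,0],"rotation":[0,0,0],"fingers":-0.35},{"dp":[0,0,-0.03],"rotation":[0,0,0],"fingers":-0.35},{"dp":[0,0,-0.08],"rotation":[0,0,0],"fingers":-0.35},{"dp":[0,0,-0.13],"rotation":[0,0,0],"fingers":-0.35},{"dp":[0,0,-0.13],"rotation":[0,0,0],"fingers":-0.35}]'
python3 - <<'E'
from h import *
st();cv2.imwrite("pics/w33.png",arm.get_image("wrist"))
delta([.5855,-.0335,.19],YE+np.pi/2)
E
```

```text
clock: 46.38
position: [0.4866, -0.2329, 0.0619]
ee_rot: [-2.262, 2.179, -0.001]
force: [0.1, 0.2, 0.3]
width: 0.445
t 46.375 pos [ 0.4866 -0.2329  0.0619] jawx [ 3.730e-02 -9.993e-01  2.000e-04] z [ 5.e-04 -2.e-04 -1.e+00] F [0.1 0.2 0.3] w 0.445 q [ 0.49  0.45 -0.19  1.92  0.12  0.79 -1.3 ]
clock: 47.38
position: [0.4891, -0.2337, 0.1959]
ee_rot: [-2.26, 2.178, -0.012]
force: [0.1, -0.0, -1.1]
width: 0.675
t 47.375 pos [ 0.4891 -0.2337  0.1959] jawx [ 0.0372 -0.9993  0.0033] z [ 0.0076 -0.003  -1.    ] F [ 0.1 -0.  -1.1] w 0.675 q [ 0.51  0.3  -0.21  1.76  0.07  1.08 -1.26]
dp [-0.196  -0.1052  0.0036] rot [-0.0041 -0.0015  0.1552]
```

View pics/w33.png

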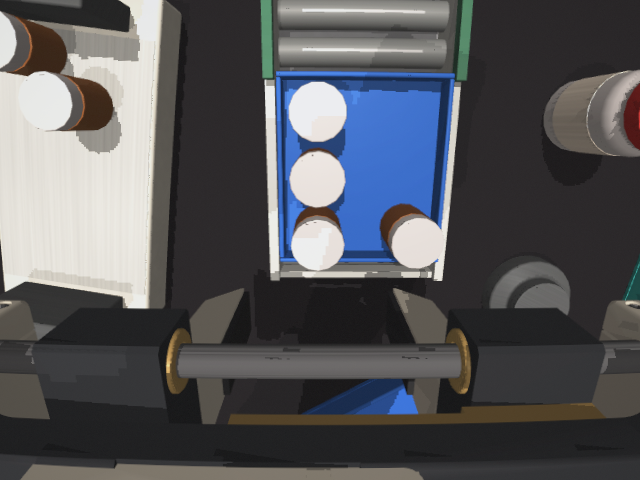

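Next jar at about (0.585, -0.034).

```bash
python3 -m pendant '[{"dp":[-0.04,-0.02,0],"rotation":[-0.002,0,0.04],"fingers":-0.35},{"dp":[-0.085,-0.045,0],"rotation":[-0.002,0,0.08],"fingers":-0.35},{"dp":[-0.13,-0.07,0],"rotation":[-0.004,-0.001,0.12],"fingers":-0.35},{"dp":[-0.17,-0.09,0],"rotation":[-0.004,-0.001,0.155],"fingers":-0.35},{"dp":[-0.196,-0.105,0],"rotation":[-0.004,-0.001,0.155],"fingers":-0.35},{"dp":[-0.196,-0.105,0.02],"rotation":[-0.004,-0.001,0.155],"fingers":-0.35},{"dp":[-0.196,-0.105,0.065],"rotation":[-0.004,-0.001,0.155],"fingers":-0.35},{"dp":[-0.196,-0.105,0.075],"rotation":[-0.004,-0.001,0.155],"fingers":-0.35},{"dp":[-0.196,-0.105,0.075],"rotation":[-0.004,-0.001,0.155],"fingers":-0.35}]'
python3 - <<'E'
from h import *
st(); cap("pics/w34.png");delta([.5855,-.0335,.062],YE+np.pi/2)
E
```

```text
clock: 48.55
position: [0.5848, -0.0337, 0.1179]
ee_rot: [2.085, -2.347, -0.002]
force: [-0.0, 1.1, 0.7]
width: 0.675
t 48.55 pos [ 0.5848 -0.0337  0.1179] jawx [-1.176e-01 -9.931e-01  7.000e-04] z [-2.3e-03 -4.0e-04 -1.0e+00] F [-0.   1.1  0.7] w 0.675 q [ 0.14  0.46 -0.24  1.74  0.13  0.96 -1.84]
cap (322, 269, 36) [ 0.5873 -0.0361] evap [ 0.0595 -0.0182]
cap (244, 214, 39) [0.6241 0.0021] evap [0.0916 0.0242]
dp [-0.0001  0.0003  0.0571] rot [-0.0001 -0.0004  0.    ]
```

View pics/w34.png

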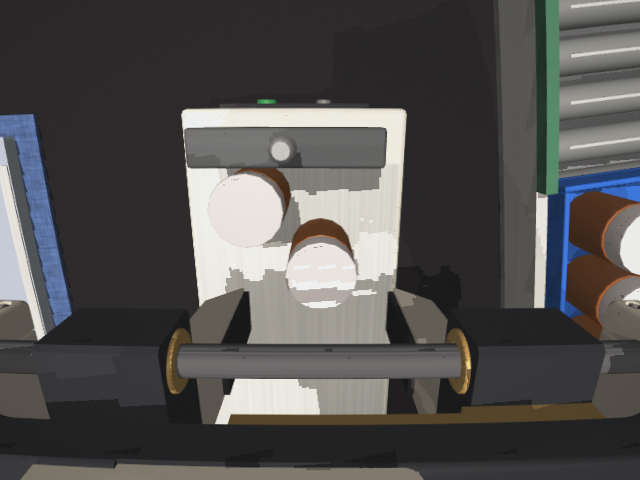

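```bash
python3 -m pendant '[{"dp":[0.0017,-0.001,0.025],"rotation":[0,0,0],"fingers":-0.35},{"dp":[0.0017,-0.001,0.042],"rotation":[0,0,0],"fingers":-0.35},{"dp":[0.0017,-0.001,0.052],"rotation":[0,0,0],"fingers":-0.35},{"dp":[0.0017,-0.001,0.057],"rotation":[0,0,0],"fingers":-0.35},{"dp":[0.0017,-0.001,0.057],"rotation":[0,0,0],"fingers":-0.35}]'
python3 - <<'E'
from h import *
st()
E
python3 -m pendant '[{"dp":[0,0,0],"rotation":[0,0,0],"fingers":0.3},{"dp":[0,0,0],"rotation":[0,0,0],"fingers":0.5},{"dp":[0,0,0],"rotation":[0,0,0],"fingers":0.5},{"dp":[0,0,0],"rotation":[0,0,0],"fingers":0.5},{"dp":[0,0,0],"rotation":[0,0,0],"fingers":0.5}]' 25
python3 - <<'E'
from h import *
st()
E
python3 -m pendant '[{"dp":[0,0,-0.01],"rotation":[0,0,0],"fingers":0.5},{"dp":[0,0,-0.04],"rotation":[0,0,0],"fingers":0.5},{"dp":[0,0,-0.09],"rotation":[0,0,0],"fingers":0.5},{"dp":[0,0,-0.1],"rotation":[0,0,0],"fingers":0.5},{"dp":[0,0,-0.1],"rotation":[0,0,0],"fingers":0.5}]'
python3 - <<'E'
from h import *
st(); p=slot(1,-1);delta([*p,.12],YT+np.pi/2)
E
```

```text
clock: 49.22
position: [0.5867, -0.0354, 0.0622]
ee_rot: [2.087, -2.348, 0.0]
force: [0.3, 0.1, -0.4]
width: 0.677
t 49.225 pos [ 0.5867 -0.0354  0.0622] jawx [-1.176e-01 -9.931e-01  3.000e-04] z [ 0.e+00 -3.e-04 -1.e+00] F [ 0.3  0.1 -0.4] w 0.677 q [ 0.13  0.52 -0.23  1.79  0.15  0.85 -1.86]
clock: 49.85
position: [0.5869, -0.0354, 0.0625]
ee_rot: [-2.087, 2.348, -0.001]
force: [-1.2, 0.6, 4.7]
width: 0.444
t 49.85 pos [ 0.5869 -0.0354  0.0625] jawx [-1.177e-01 -9.931e-01  3.000e-04] z [ 7.e-04 -4.e-04 -1.e+00] F [-1.2  0.6  4.7] w 0.444 q [ 0.13  0.52 -0.23  1.79  0.15  0.85 -1.86]
clock: 50.48
position: [0.5871, -0.0353, 0.1631]
ee_rot: [-2.086, 2.348, -0.002]
force: [0.4, -0.0, -1.2]
width: 0.449
t 50.475 pos [ 0.5871 -0.0353  0.1631] jawx [-1.176e-01 -9.931e-01  3.000e-04] z [ 1.8e-03 -5.0e-04 -1.0e+00] F [ 0.4 -0.  -1.2] w 0.449 q [ 0.15  0.41 -0.25  1.69  0.11  1.06 -1.82]
dp [ 0.2722 -0.0295  0.0432] rot [-0.0018 -0.0004 -0.1549]
```

```bash
python3 -m pendant '[{"dp":[0.04,-0.004,0],"rotation":[-0.002,0,-0.03],"fingers":0.5},{"dp":[0.095,-0.01,0],"rotation":[-0.002,0,-0.07],"fingers":0.5},{"dp":[0.15,-0.016,0],"rotation":[-0.002,0,-0.11],"fingers":0.5},{"dp":[0.205,-0.022,0],"rotation":[-0.002,0,-0.14],"fingers":0.5},{"dp":[0.25,-0.027,0],"rotation":[-0.002,0,-0.155],"fingers":0.5},{"dp":[0.272,-0.0295,0],"rotation":[-0.002,0,-0.155],"fingers":0.5},{"dp":[0.272,-0.0295,0.005],"rotation":[-0.002,0,-0.155],"fingers":0.5},{"dp":[0.272,-0.0295,0.04],"rotation":[-0.002,0,-0.155],"fingers":0.5},{"dp":[0.272,-0.0295,0.05],"rotation":[-0.002,0,-0.155],"fingers":0.5},{"dp":[0.272,-0.0295,0.05],"rotation":[-0.002,0,-0.155],"fingers":0.5}]'
python3 - <<'E'
from h import *
st();cv2.imwrite("pics/w35.png",arm.get_image("wrist"));delta([.584,-.3092,.0622],YT+np.pi/2)
E
```

```text
clock: 51.72
position: [0.5843, -0.3071, 0.1126]
ee_rot: [2.264, -2.177, -0.003]
force: [0.2, 0.2, -0.6]
width: 0.45
t 51.725 pos [ 0.5843 -0.3071  0.1126] jawx [ 0.0389 -0.9992 -0.0011] z [-0.0018  0.001  -1.    ] F [ 0.2  0.2 -0.6] w 0.45 q [ 0.54  0.57 -0.21  1.55  0.13  1.03 -1.24]
dp [0.0014 0.001  0.0515] rot [-0.      0.      0.0014]
```

View pics/w35.png

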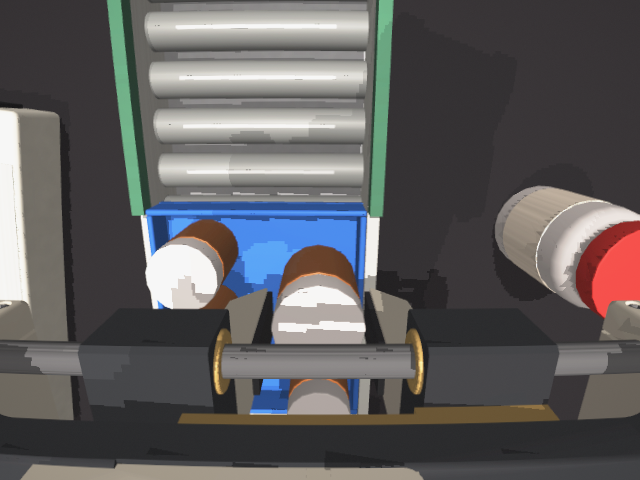

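```bash
python3 -m pendant '[{"dp":[0.001,0.001,0.02],"rotation":[0,0,0.001],"fingers":0.5},{"dp":[0.001,0.001,0.038],"rotation":[0,0,0.001],"fingers":0.5},{"dp":[0.001,0.001,0.048],"rotation":[0,0,0.001],"fingers":0.5},{"dp":[0.001,0.001,0.051],"rotation":[0,0,0.001],"fingers":0.5},{"dp":[0.001,0.001,0.051],"rotation":[0,0,0.001],"fingers":0.5}]'
python3 - <<'E'
from h import *
st()
E
python3 -m pendant '[{"dp":[0,0,0],"rotation":[0,0,0],"fingers":-0.1},{"dp":[0,0,0],"rotation":[0,0,0],"fingers":-0.35},{"dp":[0,0,0],"rotation":[0,0,0],"fingers":-0.35},{"dp":[0,0,0],"rotation":[0,0,0],"fingers":-0.35},{"dp":[0,0,-0.03],"rotation":[0,0,0],"fingers":-0.35},{"dp":[0,0,-0.08],"rotation":[0,0,0],"fingers":-0.35},{"dp":[0,0,-0.13],"rotation":[0,0,0],"fingers":-0.35},{"dp":[0,0,-0.13],"rotation":[0,0,0],"fingers":-0.35}]'
python3 - <<'E'
from h import *
st();cv2.imwrite("pics/w36.png",arm.get_image("wrist"))
delta([.6255,.001,.19],YE+np.pi/2)
E
```

```text
clock: 52.4
position: [0.5842, -0.3089, 0.0628]
ee_rot: [-2.263, 2.179, -0.0]
force: [0.2, 0.4, -1.6]
width: 0.449
t 52.4 pos [ 0.5842 -0.3089  0.0628] jawx [ 0.0374 -0.9993  0.    ] z [ 2.e-04 -0.e+00 -1.e+00] F [ 0.2  0.4 -1.6] w 0.449 q [ 0.53  0.62 -0.2   1.6   0.14  0.94 -1.25]
clock: 53.4
position: [0.5868, -0.3098, 0.1978]
ee_rot: [-2.26, 2.178, -0.012]
force: [-0.4, 0.3, -0.0]
width: 0.676
t 53.4 pos [ 0.5868 -0.3098  0.1978] jawx [ 0.0373 -0.9993  0.0036] z [ 0.0079 -0.0033 -1.    ] F [-0.4  0.3 -0. ] w 0.676 q [ 0.54  0.5  -0.21  1.45  0.11  1.19 -1.22]
dp [-0.3086 -0.0517  0.0047] rot [-0.0041 -0.0016  0.1554]
```

View pics/w36.png

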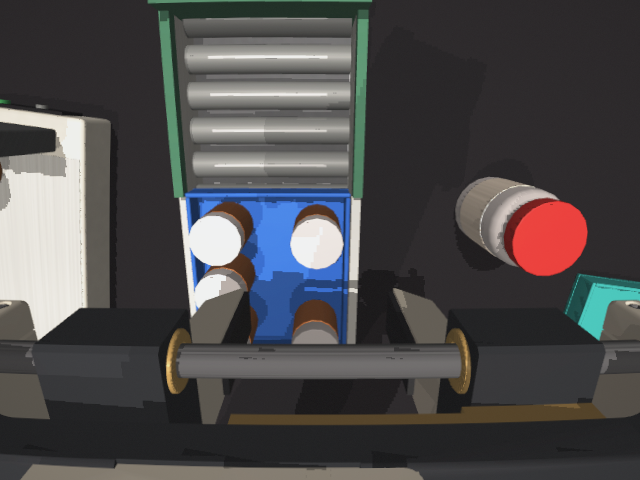

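```bash
python3 -m pendant '[{"dp":[-0.05,-0.008,0],"rotation":[-0.002,0,0.03],"fingers":-0.35},{"dp":[-0.11,-0.018,0],"rotation":[-0.002,0,0.06],"fingers":-0.35},{"dp":[-0.17,-0.028,0],"rotation":[-0.004,-0.001,0.09],"fingers":-0.35},{"dp":[-0.23,-0.038,0],"rotation":[-0.004,-0.001,0.12],"fingers":-0.35},{"dp":[-0.28,-0.047,0],"rotation":[-0.004,-0.001,0.155],"fingers":-0.35},{"dp":[-0.3085,-0.05,0],"rotation":[-0.004,-0.001,0.155],"fingers":-0.35},{"dp":[-0.3085,-0.05,0.02],"rotation":[-0.004,-0.001,0.155],"fingers":-0.35},{"dp":[-0.3085,-0.05,0.065],"rotation":[-0.004,-0.001,0.155],"fingers":-0.35},{"dp":[-0.3085,-0.05,0.077],"rotation":[-0.004,-0.001,0.155],"fingers":-0.35},{"dp":[-0.3085,-0.05,0.077],"rotation":[-0.004,-0.001,0.155],"fingers":-0.35}]'
python3 - <<'E'
from h import *
st(); cap("pics/w37.png");delta([.6245,.001,.066],YE+np.pi/2)
E
```

```text
clock: 54.7
position: [0.6232, 0.0005, 0.1167]
ee_rot: [2.085, -2.347, -0.002]
force: [0.3, 0.3, 0.9]
width: 0.677
t 54.7 pos [6.232e-01 5.000e-04 1.167e-01] jawx [-1.175e-01 -9.931e-01  9.000e-04] z [-2.5e-03 -6.0e-04 -1.0e+00] F [0.3 0.3 0.9] w 0.677 q [ 0.08  0.51 -0.24  1.65  0.14  1.   -1.9 ]
cap (319, 271, 33) [ 6.255e-01 -2.000e-04] evap [0.0932 0.022 ]
cap (410, 277, 38) [ 0.6157 -0.0513] evap [ 0.0896 -0.0299]
dp [-0.0004 -0.0002  0.0521] rot [-0.     -0.0004  0.0002]
```

View pics/w37.png

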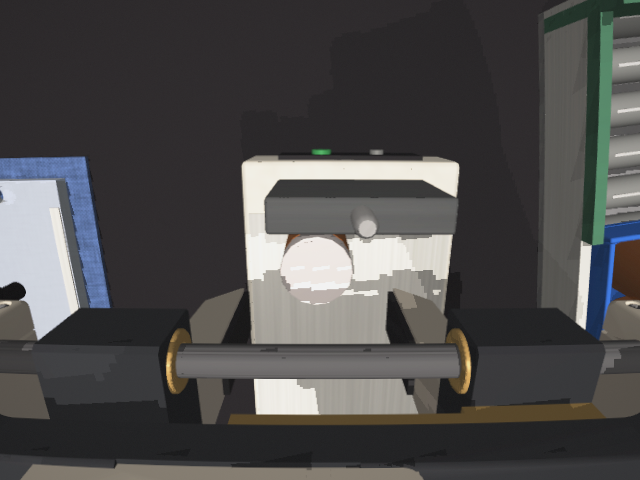

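```bash
python3 -m pendant '[{"dp":[0,0.002,0.025],"rotation":[0,0,0],"fingers":-0.35},{"dp":[0,0.002,0.04],"rotation":[0,0,0],"fingers":-0.35},{"dp":[0,0.002,0.046],"rotation":[0,0,0],"fingers":-0.35},{"dp":[0,0.002,0.046],"rotation":[0,0,0],"fingers":-0.35}]'
python3 - <<'E'
from h import *
st()
E
python3 -m pendant '[{"dp":[0,0,0.003],"rotation":[0,0,0],"fingers":-0.35},{"dp":[0,0,0.006],"rotation":[0,0,0],"fingers":-0.35},{"dp":[0,0,0.006],"rotation":[0,0,0],"fingers":-0.35}]'
python3 - <<'E'
from h import *
st()
im=arm.get_image("side"); x0,y0=200,195
cv2.imwrite("pics/s38.png",cv2.resize(np.clip(im[y0:295,x0:310]*1.2,0,255).astype(np.uint8),None,fx=6,fy=6,interpolation=cv2.INTER_CUBIC))
E
```

```text
clock: 55.25
position: [0.6225, 0.0009, 0.0723]
ee_rot: [2.087, -2.348, 0.001]
force: [-1.0, -0.5, 0.8]
width: 0.67
t 55.25 pos [0.6225 0.0009 0.0723] jawx [-1.176e-01 -9.931e-01  4.000e-04] z [ 1.e-04 -4.e-04 -1.e+00] F [-1.  -0.5  0.8] w 0.67 q [ 0.07  0.56 -0.24  1.69  0.16  0.91 -1.91]
clock: 55.62
position: [0.6224, 0.0009, 0.0662]
ee_rot: [2.086, -2.348, 0.0]
force: [-0.1, 0.8, 0.3]
width: 0.674
t 55.625 pos [0.6224 0.0009 0.0662] jawx [-1.176e-01 -9.931e-01  5.000e-04] z [-1.e-04 -5.e-04 -1.e+00] F [-0.1  0.8  0.3] w 0.674 q [ 0.07  0.56 -0.23  1.7   0.16  0.9  -1.92]
```

View pics/s38.png

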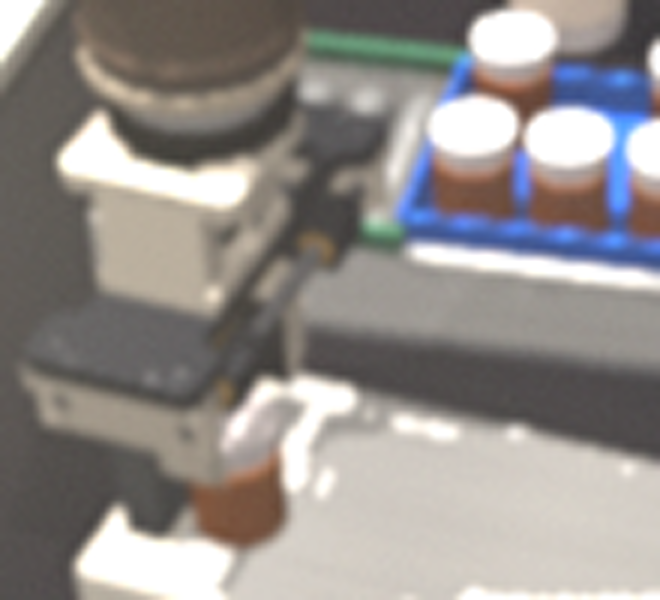

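```bash
python3 -m pendant '[{"dp":[0,0,0.002],"rotation":[0,0,0],"fingers":-0.35},{"dp":[0,0,0.0025],"rotation":[0,0,0],"fingers":-0.35},{"dp":[0,0,0.0025],"rotation":[0,0,0],"fingers":-0.35}]'
python3 - <<'E'
from h import *
st()
E
python3 -m pendant '[{"dp":[0,0,0],"rotation":[0,0,0],"fingers":0.3},{"dp":[0,0,0],"rotation":[0,0,0],"fingers":0.5},{"dp":[0,0,0],"rotation":[0,0,0],"fingers":0.5},{"dp":[0,0,0],"rotation":[0,0,0],"fingers":0.5},{"dp":[0,0,0],"rotation":[0,0,0],"fingers":0.5}]' 25
python3 - <<'E'
from h import *
st()
E
```

```text
clock: 56.05
position: [0.6224, 0.0009, 0.0637]
ee_rot: [2.086, -2.348, 0.0]
force: [0.4, -0.7, -0.2]
width: 0.68
t 56.05 pos [0.6224 0.0009 0.0637] jawx [-1.176e-01 -9.931e-01  5.000e-04] z [-1.e-04 -5.e-04 -1.e+00] F [ 0.4 -0.7 -0.2] w 0.68 q [ 0.07  0.57 -0.23  1.7   0.16  0.89 -1.92]
clock: 56.68
position: [0.6225, 0.0009, 0.0638]
ee_rot: [2.087, -2.348, 0.0]
force: [-0.3, 0.1, 0.4]
width: 0.446
t 56.675 pos [0.6225 0.0009 0.0638] jawx [-1.175e-01 -9.931e-01  4.000e-04] z [ 0.e+00 -4.e-04 -1.e+00] F [-0.3  0.1  0.4] w 0.446 q [ 0.07  0.57 -0.23  1.7   0.16  0.89 -1.92]
```

```bash
python3 -m pendant '[{"dp":[0,0,-0.01],"rotation":[0,0,0],"fingers":0.5},{"dp":[0,0,-0.04],"rotation":[0,0,0],"fingers":0.5},{"dp":[0,0,-0.09],"rotation":[0,0,0],"fingers":0.5},{"dp":[0,0,-0.11],"rotation":[0,0,0],"fingers":0.5},{"dp":[0,0,-0.11],"rotation":[0,0,0],"fingers":0.5}]'
python3 - <<'E'
from h import *
st(); delta([.5338,-.311,.175],YT+np.pi/2)
E
```

```text
clock: 57.3
position: [0.6237, 0.0011, 0.176]
ee_rot: [-2.085, 2.346, -0.004]
force: [0.5, 0.1, -1.2]
width: 0.446
t 57.3 pos [0.6237 0.0011 0.176 ] jawx [-1.176e-01 -9.931e-01 -2.000e-04] z [ 3.9e-03 -2.0e-04 -1.0e+00] F [ 0.5  0.1 -1.2] w 0.446 q [ 0.08  0.46 -0.25  1.58  0.12  1.12 -1.88]
dp [0.3205 0.0525 0.0007] rot [-3.900e-03 -1.000e-04 -1.549e-01]
```

```bash
python3 -m pendant '[{"dp":[0.05,0.008,0],"rotation":[-0.002,0,-0.03],"fingers":0.5},{"dp":[0.11,0.018,0],"rotation":[-0.002,0,-0.07],"fingers":0.5},{"dp":[0.17,0.028,0],"rotation":[-0.004,0,-0.11],"fingers":0.5},{"dp":[0.23,0.038,0],"rotation":[-0.004,0,-0.14],"fingers":0.5},{"dp":[0.28,0.046,0],"rotation":[-0.004,0,-0.155],"fingers":0.5},{"dp":[0.32,0.0525,0],"rotation":[-0.004,0,-0.155],"fingers":0.5},{"dp":[0.32,0.0525,0.01],"rotation":[-0.004,0,-0.155],"fingers":0.5},{"dp":[0.32,0.0525,0.045],"rotation":[-0.004,0,-0.155],"fingers":0.5},{"dp":[0.32,0.0525,0.06],"rotation":[-0.004,0,-0.155],"fingers":0.5},{"dp":[0.32,0.0525,0.06],"rotation":[-0.004,0,-0.155],"fingers":0.5}]'
python3 - <<'E'
from h import *
st();cv2.imwrite("pics/w39.png",arm.get_image("wrist"));delta([.5338,-.311,.0635],YT+np.pi/2)
E
```

```text
clock: 58.55
position: [0.5333, -0.3092, 0.1141]
ee_rot: [2.263, -2.178, -0.005]
force: [-0.2, -1.1, -0.3]
width: 0.451
t 58.55 pos [ 0.5333 -0.3092  0.1141] jawx [ 0.0383 -0.9993 -0.0019] z [-0.0031  0.0018 -1.    ] F [-0.2 -1.1 -0.3] w 0.451 q [ 0.58  0.5  -0.21  1.67  0.12  0.99 -1.2 ]
dp [0.0013 0.0004 0.052 ] rot [0.001  0.0007 0.001 ]
```

View pics/w39.png

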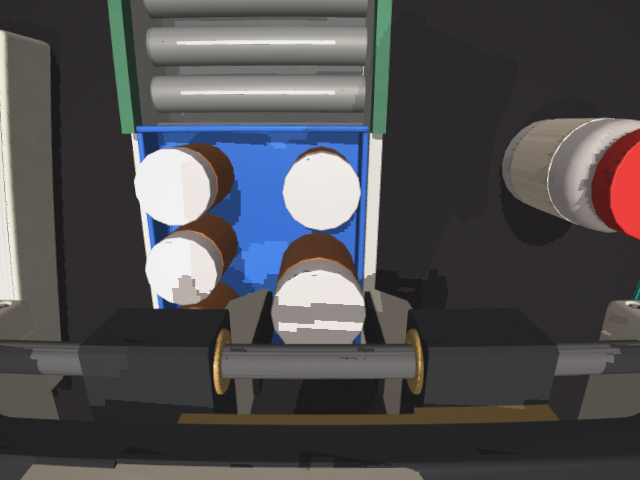

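```bash
python3 -m pendant '[{"dp":[0.001,0.0005,0.02],"rotation":[0.001,0.001,0.001],"fingers":0.5},{"dp":[0.001,0.0005,0.038],"rotation":[0.001,0.001,0.001],"fingers":0.5},{"dp":[0.001,0.0005,0.048],"rotation":[0.001,0.001,0.001],"fingers":0.5},{"dp":[0.001,0.0005,0.0515],"rotation":[0.001,0.001,0.001],"fingers":0.5},{"dp":[0.001,0.0005,0.0515],"rotation":[0.001,0.001,0.001],"fingers":0.5}]'
python3 - <<'E'
from h import *
st()
E
python3 -m pendant '[{"dp":[0,0,0],"rotation":[0,0,0],"fingers":-0.1},{"dp":[0,0,0],"rotation":[0,0,0],"fingers":-0.35},{"dp":[0,0,0],"rotation":[0,0,0],"fingers":-0.35},{"dp":[0,0,0],"rotation":[0,0,0],"fingers":-0.35},{"dp":[0,0,-0.03],"rotation":[0,0,0],"fingers":-0.35},{"dp":[0,0,-0.08],"rotation":[0,0,0],"fingers":-0.35},{"dp":[0,0.05,-0.13],"rotation":[0,0,0],"fingers":-0.35},{"dp":[-0.03,0.1,-0.13],"rotation":[0,0,0],"fingers":1},{"dp":[-0.04,0.15,-0.13],"rotation":[0,0,0],"fingers":1},{"dp":[-0.04,0.15,-0.13],"rotation":[0,0,0],"fingers":1},{"dp":[-0.04,0.15,-0.13],"rotation":[0,0,0],"fingers":1}]'
python3 - <<'E'
from h import *
st();cp=arm.camera_params("wrist");np.save("cp40.npy",cp,allow_pickle=True);cv2.imwrite("pics/w40.png",arm.get_image("wrist"))
im=arm.get_image("side");cv2.imwrite("pics/s40.png",cv2.resize(np.clip(im[160:270,190:370]*1.2,0,255).astype(np.uint8),None,fx=4,fy=4,interpolation=cv2.INTER_CUBIC))
E
```

```text
clock: 59.22
position: [0.5339, -0.3108, 0.0641]
ee_rot: [2.262, -2.18, 0.001]
force: [0.7, 0.0, -0.7]
width: 0.447
t 59.225 pos [ 0.5339 -0.3108  0.0641] jawx [ 3.710e-02 -9.993e-01  4.000e-04] z [ 2.e-04 -4.e-04 -1.e+00] F [ 0.7  0.  -0.7] w 0.447 q [ 0.58  0.56 -0.2   1.72  0.14  0.88 -1.21]
clock: 60.6
position: [0.3832, -0.2766, 0.1946]
ee_rot: [-2.262, 2.18, -0.003]
force: [0.4, -0.6, -0.3]
width: 0.289
t 60.6 pos [ 0.3832 -0.2766  0.1946] jawx [ 0.0368 -0.9993  0.0011] z [ 0.0015 -0.0011 -1.    ] F [ 0.4 -0.6 -0.3] w 0.289 q [ 0.71  0.2  -0.23  1.91  0.05  1.04 -1.08]
```

View pics/w40.png

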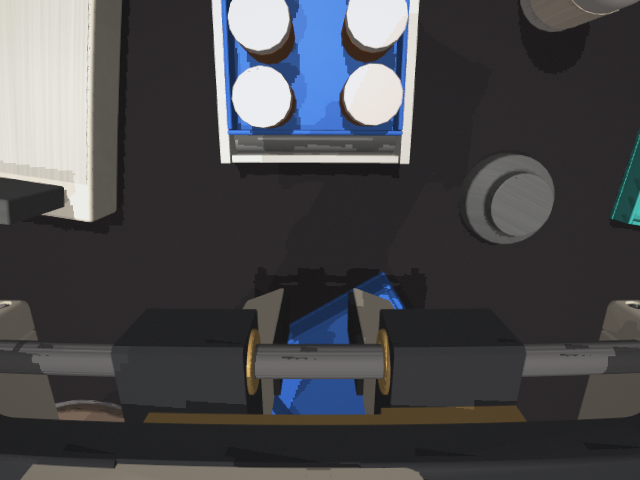

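View pics/s40.png

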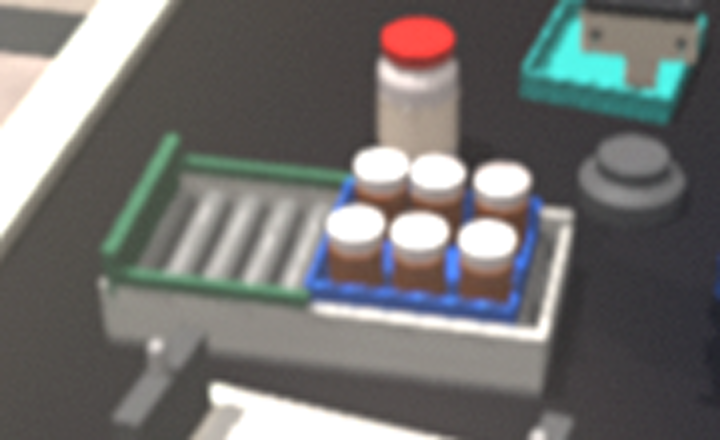

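```bash
python3 -m pendant '[{"dp":[0,0,0],"rotation":[0,0,-0.18],"fingers":1},{"dp":[0,0,0],"rotation":[0,0,-0.36],"fingers":1},{"dp":[0,0,0],"rotation":[0,0,-0.54],"fingers":1},{"dp":[0,0,0],"rotation":[0,0,-0.72],"fingers":1},{"dp":[0,0,0],"rotation":[0,0,-0.9],"fingers":1},{"dp":[0,0,0],"rotation":[0,0,-1.08],"fingers":1},{"dp":[0,0,0],"rotation":[0,0,-1.26],"fingers":1},{"dp":[0,0,0],"rotation":[0,0,-1.44],"fingers":1},{"dp":[0,0,0],"rotation":[0,0,-1.571],"fingers":1},{"dp":[0,0,0],"rotation":[0,0,-1.571],"fingers":1},{"dp":[0,0,0],"rotation":[0,0,-1.571],"fingers":1}]' 20
python3 - <<'E'
from h import *
st()
c=T+rot(.037)@np.array([-.117,0])
# home estimate: bay end wall top near edge in w36 (pose from then unknown) -> use scene cam
th=.12;y=.037
f=np.array([np.cos(y),np.sin(y),0]);a=np.array([0,0,-1.])*np.cos(th)+f*np.sin(th);p=f*np.cos(th)+np.array([0,0,1])*np.sin(th)
Rt=R.from_matrix(np.column_stack([p,np.cross(a,p),a]))
tip=np.array([*c,.09]); tcp=tip+.037*a; s=arm.observe();Rc=R.from_rotvec(s['ee_rot'])
print(tcp,'dp',Rc.inv().apply(tcp-s['position']).round(4),'rot',(Rc.inv()*Rt).as_rotvec().round(4))
E
```

```text
clock: 62.08
position: [0.3843, -0.2765, 0.194]
ee_rot: [-3.141, -0.055, -0.002]
force: [0.7, -0.9, 0.3]
width: 0.004
t 62.075 pos [ 0.3843 -0.2765  0.194 ] jawx [0.9994 0.0353 0.0011] z [ 1.1e-03  1.0e-04 -1.0e+00] F [ 0.7 -0.9  0.3] w 0.004 q [ 0.89  0.22 -0.45  1.89  0.11  1.05  0.43]
[ 0.4225064  -0.27516416  0.05326608] dp [3.810e-02 1.000e-04 1.407e-01] rot [ 0.      0.1189 -0.0017]
```

```bash
python3 -m pendant '[{"dp":[0.02,0,0.04],"rotation":[0,0.06,-0.001],"fingers":1},{"dp":[0.03,0,0.08],"rotation":[0,0.119,-0.001],"fingers":1},{"dp":[0.038,0,0.12],"rotation":[0,0.119,-0.001],"fingers":1},{"dp":[0.038,0,0.14],"rotation":[0,0.119,-0.001],"fingers":1},{"dp":[0.038,0,0.14],"rotation":[0,0.119,-0.001],"fingers":1}]'
python3 - <<'E'
from h import *
st()
s=arm.observe();M=R.from_rotvec(s['ee_rot']).as_matrix();print('tip',s['position']-.037*M[:,2])
im=arm.get_image("side");x0,y0=260,150
z=cv2.resize(np.clip(im[y0:250,x0:360]*1.3,0,255).astype(np.uint8),None,fx=6,fy=6,interpolation=cv2.INTER_CUBIC)
cp=arm.camera_params("side")
for t in(.025,.037):
  for sx in(-.019,0,.019):
    u=proj(cp,s['position']+M@np.array([sx,-.0095,-t]))[0];cv2.circle(z,(int((u[0]-x0+.5)*6),int((u[1]-y0+.5)*6)),3,(0,0,255) if t>.03 else (0,255,0),-1)
cv2.imwrite("pics/s41.png",z)
cv2.imwrite("pics/w41.png",arm.get_image("wrist"))
E
```

```text
clock: 62.7
position: [0.4217, -0.2743, 0.0527]
ee_rot: [-3.131, -0.055, -0.184]
force: [-0.6, -0.5, -0.6]
width: 0.007
t 62.7 pos [ 0.4217 -0.2743  0.0527] jawx [0.9925 0.0346 0.1175] z [ 0.1173  0.0064 -0.9931] F [-0.6 -0.5 -0.6] w 0.007 q [ 0.86  0.4  -0.42  2.08  0.18  0.6   0.36]
tip [ 0.41737572 -0.27456528  0.08944946]
```

View pics/s41.png

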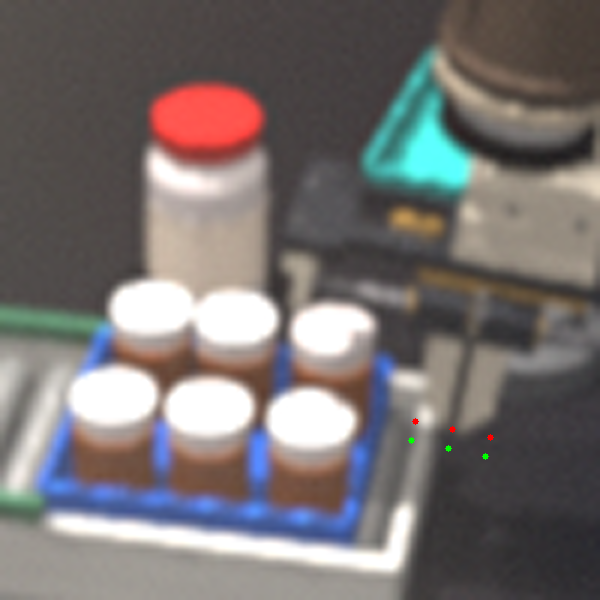

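View pics/w41.png

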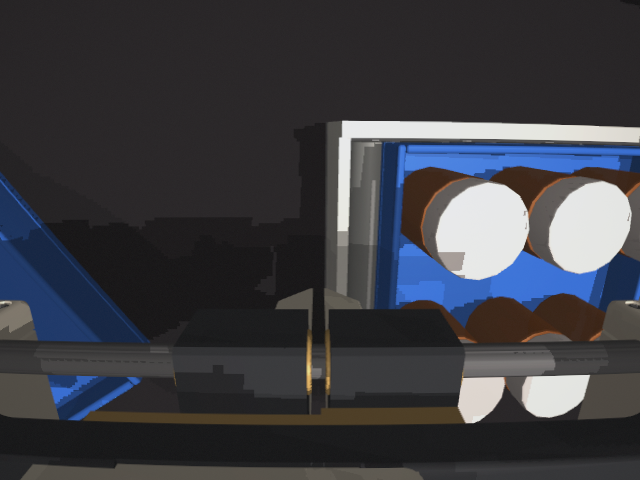

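```bash
cat >> h.py <<'E'
def push(along,z,th=.32,y=.037,off=0.):
    c=T+rot(y)@np.array([along,off])
    f=np.array([np.cos(y),np.sin(y),0]);a=np.array([0,0,-1.])*np.cos(th)+f*np.sin(th);p=f*np.cos(th)+np.array([0,0,1])*np.sin(th)
    Rt=R.from_matrix(np.column_stack([p,np.cross(a,p),a]))
    tcp=np.array([*c,z])+.037*a; s=arm.observe();Rc=R.from_rotvec(s['ee_rot'])
    print(tcp.round(4),'dp',Rc.inv().apply(tcp-s['position']).round(4),'rot',(Rc.inv()*Rt).as_rotvec().round(4))
E
python3 -c "
from h import *
push(-.125,.085); push(-.125,.059)"
```

```text
[ 0.4217 -0.2752  0.0499] dp [-0.0018 -0.      0.0045] rot [ 0.0003  0.1995 -0.0014]
[ 0.4217 -0.2752  0.0239] dp [-0.0049 -0.      0.0303] rot [ 0.0003  0.1995 -0.0014]
```

```bash
python3 -m pendant '[{"dp":[-0.002,0,0.002],"rotation":[0,0.1,-0.001],"fingers":1},{"dp":[-0.002,0,0.0045],"rotation":[0,0.2,-0.001],"fingers":1},{"dp":[-0.002,0,0.0045],"rotation":[0,0.2,-0.001],"fingers":1},{"dp":[-0.002,0,0.0045],"rotation":[0,0.2,-0.001],"fingers":1}]'
python3 - <<'E'
from h import *
st()
im=arm.get_image("side");x0,y0=260,150
z=cv2.resize(np.clip(im[y0:250,x0:360]*1.3,0,255).astype(np.uint8),None,fx=6,fy=6,interpolation=cv2.INTER_CUBIC)
cv2.imwrite("pics/s42.png",z)
push(-.125,.059)
E
```

```text
clock: 63.3
position: [0.4227, -0.276, 0.051]
ee_rot: [-3.097, -0.056, -0.501]
force: [0.6, -0.7, -0.3]
width: 0.005
t 63.3 pos [ 0.4227 -0.276   0.051 ] jawx [0.9483 0.0345 0.3154] z [ 0.3152  0.0099 -0.949 ] F [ 0.6 -0.7 -0.3] w 0.005 q [ 1.09  0.38 -0.57  2.23  0.06  0.33  0.57]
[ 0.4217 -0.2752  0.0239] dp [-0.0099 -0.0006  0.0253] rot [ 0.0015 -0.0012  0.0005]
```

View pics/s42.png

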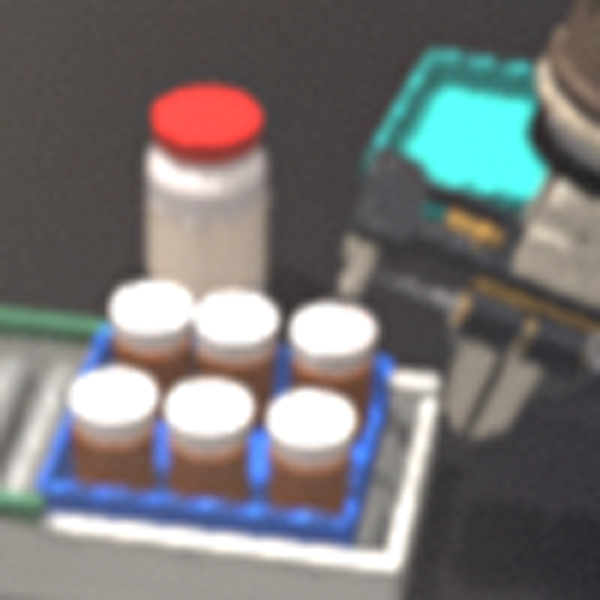

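```bash
python3 -m pendant '[{"dp":[-0.005,-0.0006,0.012],"rotation":[0.001,-0.001,0],"fingers":1},{"dp":[-0.01,-0.0006,0.025],"rotation":[0.001,-0.001,0],"fingers":1},{"dp":[-0.01,-0.0006,0.025],"rotation":[0.001,-0.001,0],"fingers":1}]'
python3 - <<'E'
from h import *
st()
im=arm.get_image("side");x0,y0=260,150
z=cv2.resize(np.clip(im[y0:250,x0:360]*1.3,0,255).astype(np.uint8),None,fx=6,fy=6,interpolation=cv2.INTER_CUBIC)
cv2.imwrite("pics/s43.png",z)
push(-.095,.059);push(.067,.059)
E
```

```text
clock: 63.72
position: [0.4216, -0.274, 0.0229]
ee_rot: [-3.094, -0.06, -0.497]
force: [-0.3, -0.1, -0.5]
width: 0.001
t 63.725 pos [ 0.4216 -0.274   0.0229] jawx [0.949  0.037  0.3131] z [ 0.3128  0.0131 -0.9497] F [-0.3 -0.1 -0.5] w 0.001 q [ 1.04  0.43 -0.52  2.25  0.09  0.25  0.55]
[ 0.4517 -0.2741  0.0239] dp [0.0284 0.0009 0.009 ] rot [-0.0009  0.0008  0.0018]
[ 0.6136 -0.2681  0.0239] dp [0.1822 0.0012 0.0599] rot [-0.0009  0.0008  0.0018]
```

View pics/s43.png

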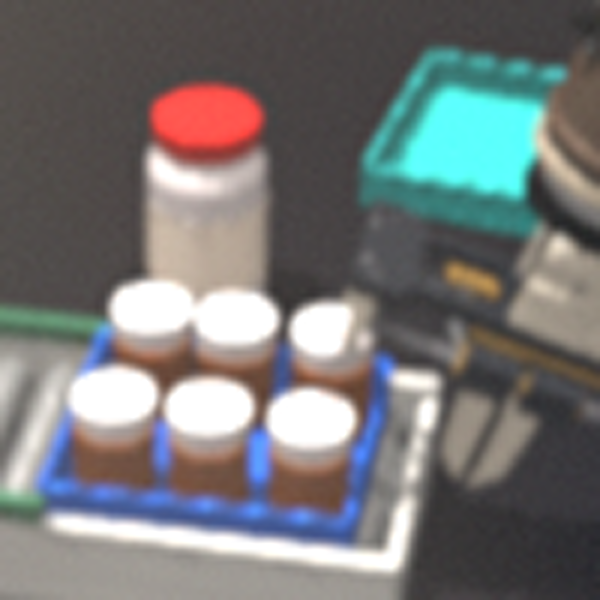

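```bash
python3 - <<'E'
from h import *
c,d=ray(arm.camera_params("side"),(260+350/6,150+345/6))
for y in(-.31,-.274,-.24): print(c+d*(y-c[1])/d[1])
cv2.imwrite("pics/w43.png",arm.get_image("wrist"));im=arm.get_image("scene")
cv2.imwrite("pics/c43.png",cv2.resize(np.clip(im[210:360,210:350]*1.2,0,255).astype(np.uint8),None,fx=4,fy=4,interpolation=cv2.INTER_CUBIC))
E
```

```text
[ 0.47624047 -0.31        0.09889389]
[ 0.4700803  -0.274       0.12415307]
[ 0.46426236 -0.24        0.14800896]
```

View pics/w43.png

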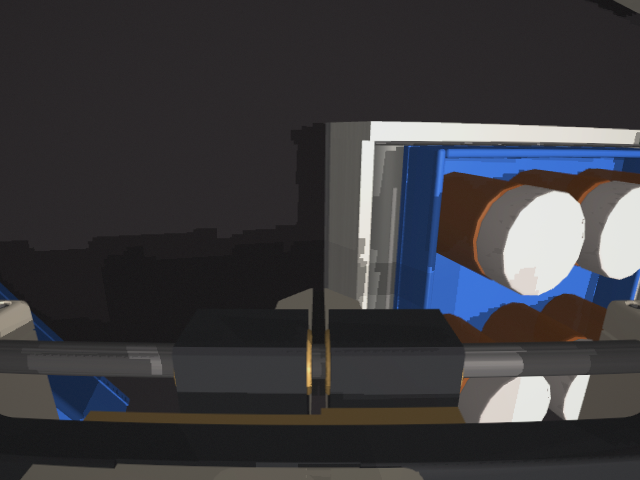

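View pics/c43.png

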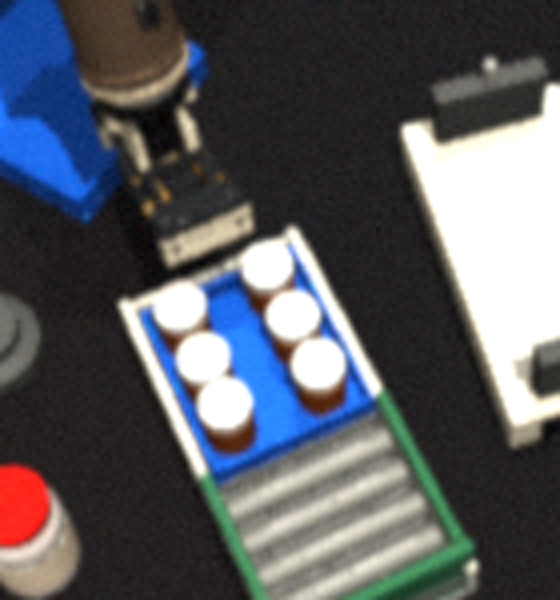

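```bash
python3 - <<'E'
from h import *
cp=arm.camera_params("scene")
for nm,p in {"farL":(210+168/4,210+263/4),"nearR":(210+252/4,210+231/4)}.items():
    for z in(.08,.10,.12,.14): print(nm,onz(cp,p,z).round(3))
s=arm.observe();M=R.from_rotvec(s['ee_rot']).as_matrix()
for t in(.066,.085): print(t,[ (s['position']+M@np.array([.095,sy*.0375,-t])).round(3) for sy in(-1,1)])
E
```

```text
farL [ 0.435 -0.304  0.08 ]
farL [ 0.446 -0.305  0.1  ]
farL [ 0.457 -0.307  0.12 ]
farL [ 0.469 -0.308  0.14 ]
nearR [ 0.436 -0.23   0.08 ]
nearR [ 0.447 -0.232  0.1  ]
nearR [ 0.459 -0.235  0.12 ]
nearR [ 0.47  -0.237  0.14 ]
0.066 [array([ 0.49 , -0.235,  0.117]), array([ 0.493, -0.31 ,  0.117])]
0.085 [array([ 0.484, -0.235,  0.135]), array([ 0.487, -0.31 ,  0.135])]
```

```bash
python3 -m pendant '[{"dp":[0.005,0,0.0016],"rotation":[0,0,0.001],"fingers":1},{"dp":[0.01,0,0.0033],"rotation":[0,0,0.001],"fingers":1},{"dp":[0.014,0,0.0046],"rotation":[0,0,0.001],"fingers":1},{"dp":[0.018,0,0.0059],"rotation":[0,0,0.001],"fingers":1},{"dp":[0.022,0,0.0072],"rotation":[0,0,0.001],"fingers":1},{"dp":[0.026,0,0.0085],"rotation":[0,0,0.001],"fingers":1},{"dp":[0.03,0,0.0099],"rotation":[0,0,0.001],"fingers":1},{"dp":[0.034,0,0.0112],"rotation":[0,0,0.001],"fingers":1},{"dp":[0.038,0,0.0125],"rotation":[0,0,0.001],"fingers":1},{"dp":[0.042,0,0.0138],"rotation":[0,0,0.001],"fingers":1}]'
python3 - <<'E'
from h import *
st()
im=arm.get_image("side");x0,y0=240,150
z=cv2.resize(np.clip(im[y0:250,x0:360]*1.3,0,255).astype(np.uint8),None,fx=6,fy=6,interpolation=cv2.INTER_CUBIC)
cv2.imwrite("pics/s44.png",z)
push(.067,.059)
E
```

```text
clock: 65.12
position: [0.4663, -0.2732, 0.0243]
ee_rot: [-3.095, -0.058, -0.499]
force: [-0.9, -0.9, 0.2]
width: 0.001
t 65.125 pos [ 0.4663 -0.2732  0.0243] jawx [0.9486 0.0354 0.3144] z [ 0.3142  0.0115 -0.9493] F [-0.9 -0.9  0.2] w 0.001 q [ 0.93  0.45 -0.46  2.18  0.1   0.28  0.48]
[ 0.6136 -0.2681  0.0239] dp [0.1389 0.0004 0.0468] rot [ 0.0002 -0.0007  0.0007]
```

View pics/s44.png

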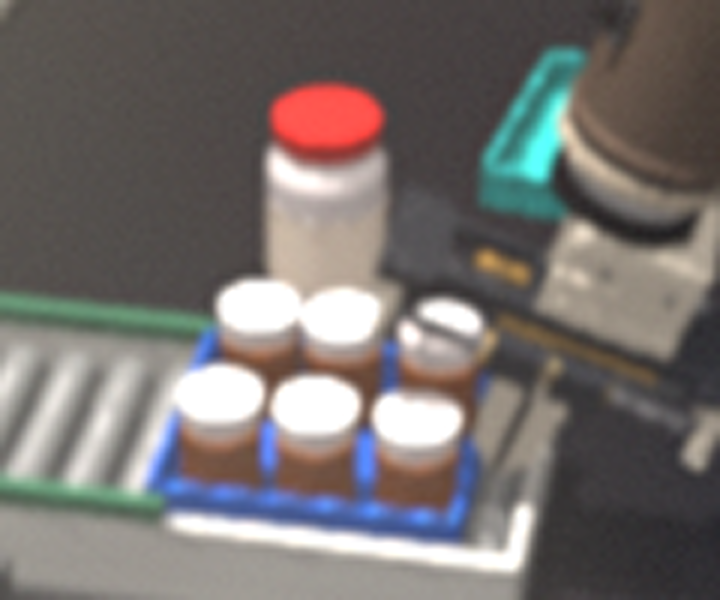

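```bash
python3 -m pendant '[{"dp":[0.005,0,0.0016],"rotation":[0,0,0],"fingers":1},{"dp":[0.01,0,0.0033],"rotation":[0,0,0],"fingers":1},{"dp":[0.014,0,0.0046],"rotation":[0,0,0],"fingers":1},{"dp":[0.018,0,0.0059],"rotation":[0,0,0],"fingers":1},{"dp":[0.022,0,0.0073],"rotation":[0,0,0],"fingers":1},{"dp":[0.026,0,0.0086],"rotation":[0,0,0],"fingers":1},{"dp":[0.03,0,0.01],"rotation":[0,0,0],"fingers":1},{"dp":[0.034,0,0.0114],"rotation":[0,0,0],"fingers":1},{"dp":[0.038,0,0.0127],"rotation":[0,0,0],"fingers":1},{"dp":[0.042,0,0.014],"rotation":[0,0,0],"fingers":1}]'
python3 - <<'E'
from h import *
st()
im=arm.get_image("side");x0,y0=220,150
z=cv2.resize(np.clip(im[y0:250,x0:340]*1.3,0,255).astype(np.uint8),None,fx=6,fy=6,interpolation=cv2.INTER_CUBIC)
cv2.imwrite("pics/s45.png",z)
cv2.imwrite("pics/w45.png",arm.get_image("wrist"))
push(.067,.059)
E
```

```text
clock: 66.42
position: [0.5117, -0.2716, 0.0245]
ee_rot: [-3.095, -0.058, -0.501]
force: [-1.8, -0.2, 1.5]
width: 0.005
t 66.425 pos [ 0.5117 -0.2716  0.0245] jawx [0.9483 0.0357 0.3153] z [ 0.3151  0.0113 -0.949 ] F [-1.8 -0.2  1.5] w 0.005 q [ 0.83  0.49 -0.42  2.11  0.11  0.31  0.43]
[ 0.6136 -0.2681  0.0239] dp [0.0959 0.0006 0.0328] rot [ 0.0002 -0.0016  0.0012]
```

View pics/s45.png

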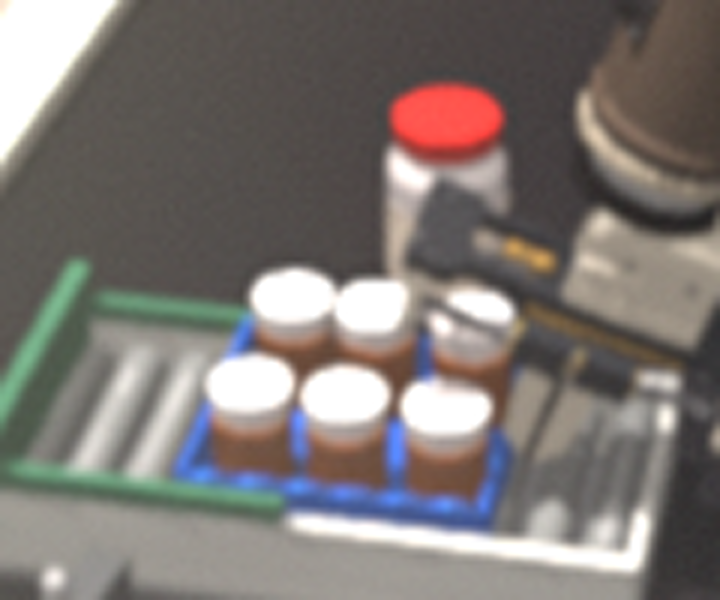

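View pics/w45.png

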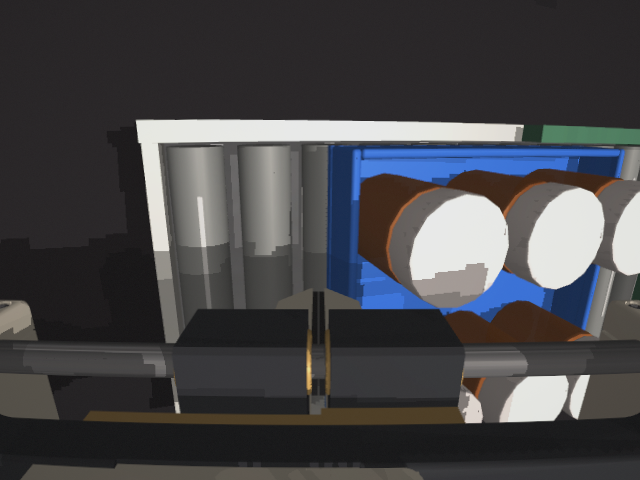

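```bash
python3 -m pendant '[{"dp":[0.005,0,0.0016],"rotation":[0,-0.001,0.001],"fingers":1},{"dp":[0.01,0,0.0033],"rotation":[0,-0.001,0.001],"fingers":1},{"dp":[0.014,0,0.0046],"rotation":[0,-0.001,0.001],"fingers":1},{"dp":[0.018,0,0.006],"rotation":[0,-0.001,0.001],"fingers":1},{"dp":[0.022,0,0.0073],"rotation":[0,-0.001,0.001],"fingers":1},{"dp":[0.026,0,0.0087],"rotation":[0,-0.001,0.001],"fingers":1},{"dp":[0.03,0,0.01],"rotation":[0,-0.001,0.001],"fingers":1},{"dp":[0.034,0,0.0114],"rotation":[0,-0.001,0.001],"fingers":1},{"dp":[0.038,0,0.0128],"rotation":[0,-0.001,0.001],"fingers":1},{"dp":[0.042,0,0.0142],"rotation":[0,-0.001,0.001],"fingers":1},{"dp":[0.046,0,0.0155],"rotation":[0,-0.001,0.001],"fingers":1},{"dp":[0.05,0,0.0169],"rotation":[0,-0.001,0.001],"fingers":1},{"dp":[0.054,0,0.0183],"rotation":[0,-0.001,0.001],"fingers":1},{"dp":[0.058,0,0.0197],"rotation":[0,-0.001,0.001],"fingers":1},{"dp":[0.062,0,0.021],"rotation":[0,-0.001,0.001],"fingers":1}]'
python3 - <<'E'
from h import *
st()
im=arm.get_image("side");x0,y0=200,150
z=cv2.resize(np.clip(im[y0:250,x0:320]*1.3,0,255).astype(np.uint8),None,fx=6,fy=6,interpolation=cv2.INTER_CUBIC)
cv2.imwrite("pics/s46.png",z)
push(.067,.059)
E
```

```text
clock: 68.4
position: [0.5781, -0.269, 0.0245]
ee_rot: [-3.095, -0.057, -0.501]
force: [-1.1, -1.5, 2.3]
width: 0.004
t 68.4 pos [ 0.5781 -0.269   0.0245] jawx [0.9483 0.0353 0.3154] z [ 0.3152  0.0113 -0.949 ] F [-1.1 -1.5  2.3] w 0.004 q [ 0.71  0.54 -0.36  1.98  0.12  0.36  0.36]
[ 0.6136 -0.2681  0.0239] dp [0.0329 0.0007 0.0116] rot [ 0.0002 -0.0014  0.0004]
```

View pics/s46.png

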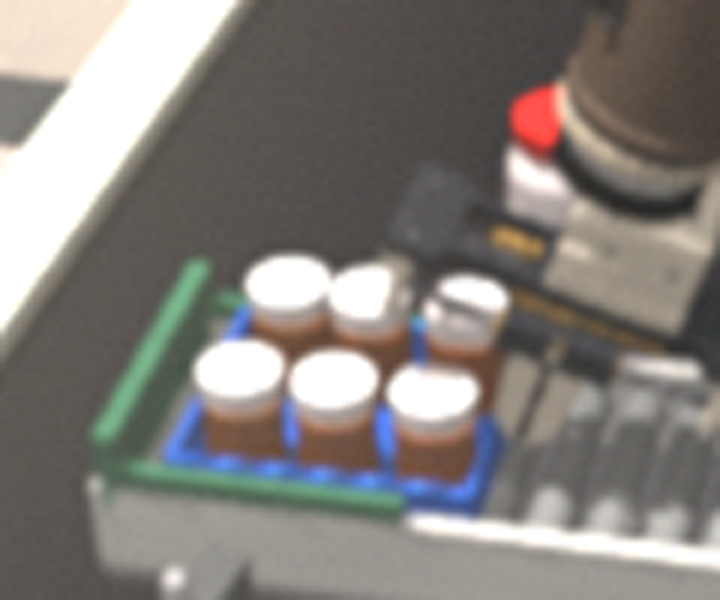

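```bash
python3 -m pendant '[{"dp":[0.004,0,0.0014],"rotation":[0,-0.001,0],"fingers":1},{"dp":[0.008,0,0.0028],"rotation":[0,-0.001,0],"fingers":1},{"dp":[0.011,0,0.0038],"rotation":[0,-0.001,0],"fingers":1},{"dp":[0.014,0,0.0048],"rotation":[0,-0.001,0],"fingers":1},{"dp":[0.017,0,0.0058],"rotation":[0,-0.001,0],"fingers":1},{"dp":[0.02,0,0.0069],"rotation":[0,-0.001,0],"fingers":1}]'
python3 - <<'E'
from h import *
st()
im=arm.get_image("side");x0,y0=200,150
z=cv2.resize(np.clip(im[y0:250,x0:320]*1.3,0,255).astype(np.uint8),None,fx=6,fy=6,interpolation=cv2.INTER_CUBIC)
cv2.imwrite("pics/s47.png",z)
E
```

```text
clock: 69.2
position: [0.6, -0.268, 0.0243]
ee_rot: [-3.095, -0.058, -0.5]
force: [-2.2, -0.4, 0.8]
width: 0.003
t 69.2 pos [ 0.6    -0.268   0.0243] jawx [0.9485 0.0355 0.3149] z [ 0.3147  0.0115 -0.9491] F [-2.2 -0.4  0.8] w 0.003 q [ 0.68  0.56 -0.35  1.94  0.12  0.38  0.34]
```

View pics/s47.png

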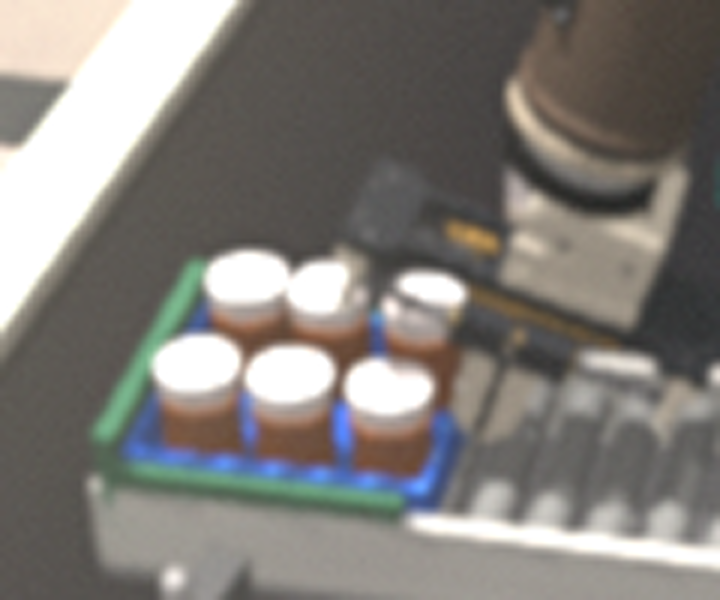

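Nearly home; about 8–10 mm more. Pushing slowly to contact.

```bash
python3 -m pendant '[{"dp":[0.003,0,0.001],"rotation":[0,0,0],"fingers":1},{"dp":[0.005,0,0.0017],"rotation":[0,0,0],"fingers":1},{"dp":[0.007,0,0.0024],"rotation":[0,0,0],"fingers":1}]'
python3 -m pendant '[{"dp":[0.002,0,0.0007],"rotation":[0,0,0],"fingers":1},{"dp":[0.004,0,0.0014],"rotation":[0,0,0],"fingers":1}]'
python3 -m pendant '[{"dp":[0.002,0,0.0007],"rotation":[0,0,0],"fingers":1},{"dp":[0.003,0,0.001],"rotation":[0,0,0],"fingers":1}]'
python3 - <<'E'
from h import *
st()
im=arm.get_image("side");x0,y0=200,150
z=cv2.resize(np.clip(im[y0:250,x0:320]*1.3,0,255).astype(np.uint8),None,fx=6,fy=6,interpolation=cv2.INTER_CUBIC)
cv2.imwrite("pics/s48.png",z)
E
```

```text
clock: 69.62
position: [0.6005, -0.268, 0.0233]
ee_rot: [-3.097, -0.055, -0.483]
force: [-43.2, 2.8, 44.4]
width: 0.004
clock: 69.88
position: [0.6, -0.268, 0.0233]
ee_rot: [-3.099, -0.054, -0.472]
force: [-36.1, 3.7, 40.2]
width: 0.002
clock: 70.12
position: [0.5996, -0.268, 0.0234]
ee_rot: [-3.1, -0.053, -0.464]
force: [-25.9, 3.9, 29.5]
width: 0.001
t 70.125 pos [ 0.5996 -0.268   0.0234] jawx [0.9556 0.0324 0.2928] z [ 0.2926  0.0113 -0.9562] F [-25.9   3.9  29.5] w 0.001 q [ 0.66  0.56 -0.33  1.92  0.13  0.42  0.33]
```

View pics/s48.png

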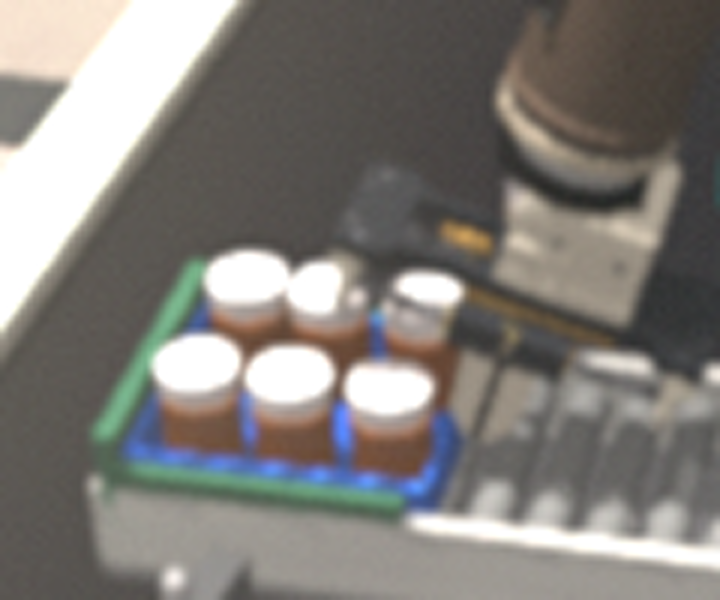

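```bash
python3 -m pendant '[{"dp":[-0.005,0,-0.002],"rotation":[0,0.01,0],"fingers":1},{"dp":[-0.012,0,-0.004],"rotation":[0,0.01,0],"fingers":1},{"dp":[-0.03,0,-0.01],"rotation":[0,0,0],"fingers":1},{"dp":[-0.05,0,-0.016],"rotation":[0,0,0],"fingers":1},{"dp":[-0.05,0,-0.016],"rotation":[0,0,0],"fingers":1}]'
python3 - <<'E'
from h import *
st()
im=arm.get_image("side");x0,y0=200,150
z=cv2.resize(np.clip(im[y0:250,x0:320]*1.3,0,255).astype(np.uint8),None,fx=6,fy=6,interpolation=cv2.INTER_CUBIC)
cv2.imwrite("pics/s49.png",z)
im=arm.get_image("scene")
cv2.imwrite("pics/c49.png",cv2.resize(np.clip(im[230:390,210:350]*1.2,0,255).astype(np.uint8),None,fx=4,fy=3.7,interpolation=cv2.INTER_CUBIC))
E
```

```text
clock: 70.8
position: [0.5447, -0.2702, 0.0237]
ee_rot: [-3.101, -0.051, -0.461]
force: [0.3, -0.1, -0.5]
width: 0.003
t 70.8 pos [ 0.5447 -0.2702  0.0237] jawx [0.9563 0.031  0.2907] z [ 0.2905  0.0112 -0.9568] F [ 0.3 -0.1 -0.5] w 0.003 q [ 0.74  0.51 -0.37  2.03  0.12  0.37  0.37]
```

View pics/s49.png

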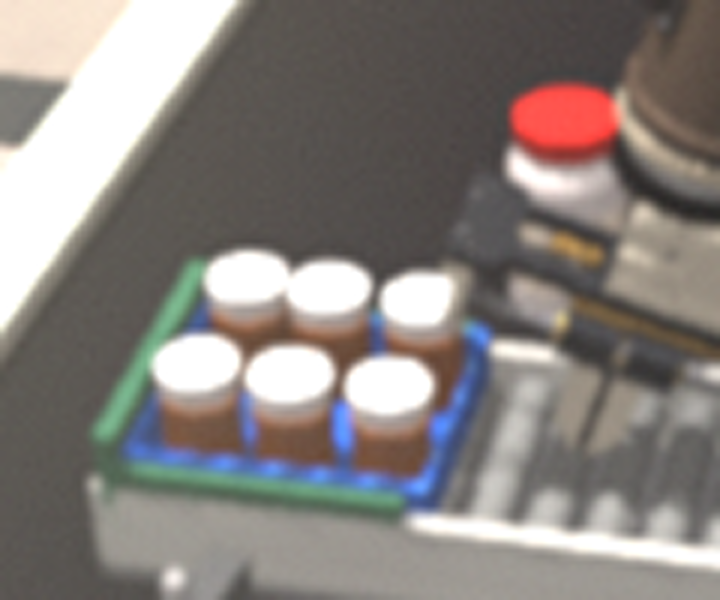

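View pics/c49.png

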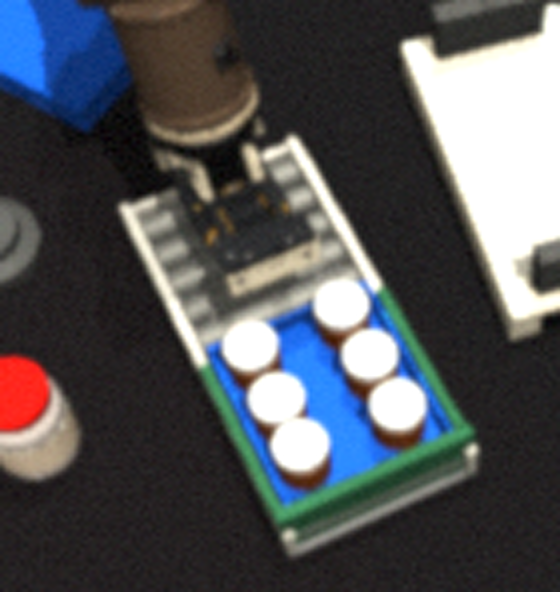

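```bash
python3 -m pendant '[{"dp":[0.0,0,-0.05],"rotation":[0,-0.0,0],"fingers":1},{"dp":[0.01,0,-0.1],"rotation":[0,-0.1,0],"fingers":1},{"dp":[0.04,0.0,-0.16],"rotation":[0,-0.2,0],"fingers":1},{"dp":[0.08,0.0,-0.21],"rotation":[0,-0.295,0],"fingers":1},{"dp":[0.12,0.06,-0.26],"rotation":[0,-0.295,0],"fingers":1},{"dp":[0.16,0.1,-0.26],"rotation":[0,-0.295,0],"fingers":1},{"dp":[0.16,0.1,-0.26],"rotation":[0,-0.295,0],"fingers":1},{"dp":[0.16,0.1,-0.26],"rotation":[0,-0.295,0],"fingers":1},{"dp":[0.16,0.1,-0.26],"rotation":[0,-0.295,0],"fingers":1}]'
python3 - <<'E'
from h import *
st();cp=arm.camera_params("wrist");cv2.imwrite("pics/w50.png",arm.get_image("wrist"));np.save("cp50.npy",cp,allow_pickle=True)
E
```

```text
clock: 72.03
position: [0.6274, -0.3664, 0.3191]
ee_rot: [-3.139, -0.055, -0.003]
force: [-0.1, 0.2, -0.2]
width: 0.007
t 72.025 pos [ 0.6274 -0.3664  0.3191] jawx [0.9994 0.0352 0.0019] z [ 0.0019  0.0023 -1.    ] F [-0.1  0.2 -0.2] w 0.007 q [ 0.61  0.58 -0.3   1.03  0.16  1.55  0.39]
```

View pics/w50.png

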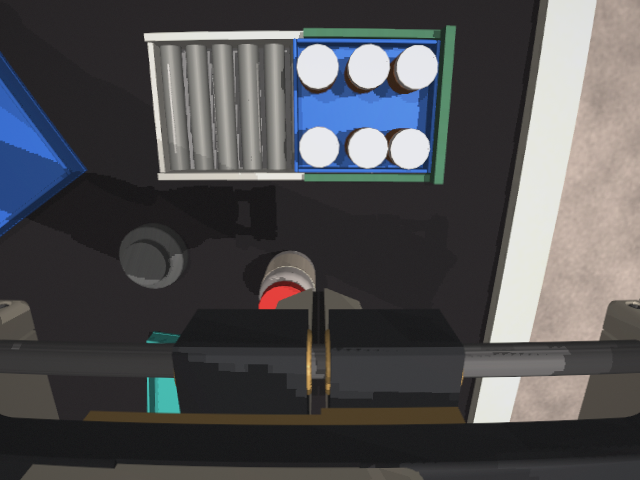

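```bash
python3 - <<'E'
from h import *
im=cv2.imread("pics/w50.png");z=np.clip(im[20:195,280:470]*1.3,0,255).astype(np.uint8)
cv2.imwrite("pics/w50z.png",cv2.resize(z,None,fx=4,fy=3.4,interpolation=cv2.INTER_CUBIC))
E
```

```text
(no output)
```

View pics/w50z.png

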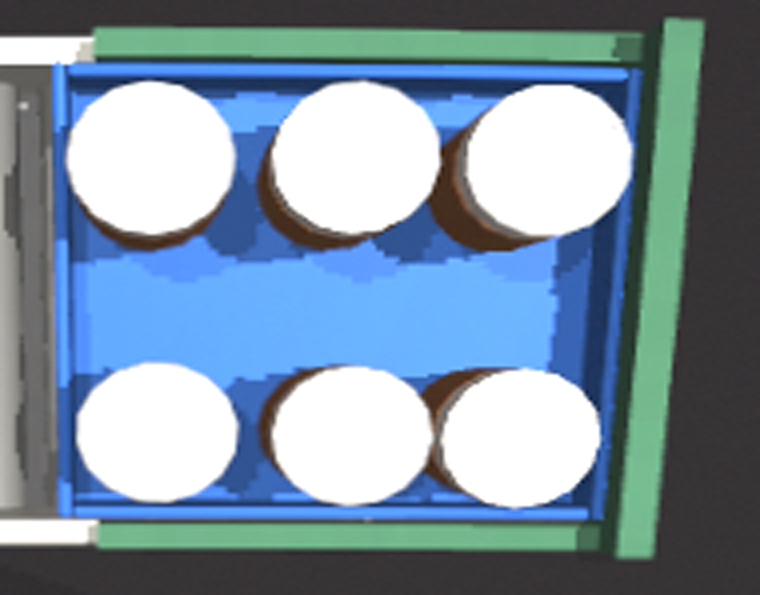

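```bash
python3 - <<'E'
from h import *
cp=np.load("cp50.npy",allow_pickle=True).item()
for v1,(ur,uw) in {75:(640,663),510:(602,620)}.items():
    r=onz(cp,(280+ur/4,20+v1/3.4),.073);w=onz(cp,(280+uw/4,20+v1/3.4),.088);print(r,w,(rot(-.037)@(w-r)[:2]))
    b=onz(cp,(280+(54 if v1<100 else 62)/4,20+v1/3.4),.073);print('len',rot(-.037)@(r-b)[:2])
im=arm.get_image("scene");cv2.imwrite("pics/c51.png",im)
E
```

```text
[ 0.75095782 -0.19390515  0.073     ] [ 0.75260043 -0.19674052  0.088     ] [ 0.0015366 -0.0028942]
len [0.15456084 0.00103804]
[ 0.75531871 -0.32840365  0.073     ] [ 0.75589281 -0.32679948  0.088     ] [0.00063305 0.00158184]
len [1.53980297e-01 1.45043040e-04]
```

View pics/c51.png

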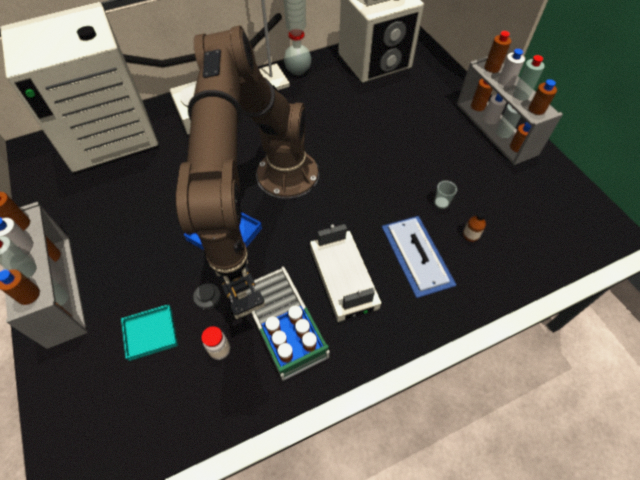

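```bash
python3 - <<'E'
from h import *
st(); print(arm.sign_off())
E
```

```text
t 72.125 pos [ 0.6271 -0.3665  0.3197] jawx [0.9994 0.0351 0.0021] z [ 0.0021  0.0018 -1.    ] F [-0.1  0.6  0.4] w 0.006 q [ 0.61  0.58 -0.3   1.03  0.16  1.55  0.39]
the job is handed in; nothing more can be done
None
```

The job is done and handed in at about 72 s: the cover is on the mat, all six jars are upright in the tote, and the tote is home in the green bay. At sign-off the arm was raised clear and touching nothing.

**Cover:** I lifted it level off the dowels and laid it lengthways on the blue mat. It measured about 1 mm off centre.

**Jars:** All six were there, and the last pictures show all six upright in the tote. The first jar placed was later found knocked about 4 cm aside inside the tote, so I re-placed it.

**Tote:** I pushed it along the rollers with the shut fingers until it met the end wall. The measured gap there is about 1 mm, which is within the camera error.

**What disagreed or went wrong:**
- The real fingertips sit about 37 mm short of the stated TCP. I first closed above the handle without gripping it, and once closed over a jar cap and slipped off. That jar stayed upright.
- The last few millimetres of pushing came after the tote was already home. That gave a wrist force of about 43 N forward and 44 N up (roughly 62 N in all). This is under the 120 N limit, and I believe only the fingers were pressing, but I could not confirm the 40 N limit on the gripper body was kept.

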